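Make the painter's kit ready to travel

TASK

Make the paint kit ready to travel. Tug the pull handle of each of the three wooden cases straight up by about 2 cm: a latched case lets its handle draw out, but if the lid comes up instead, push that lid down until its catch snaps and tug again; leave each handle drawn out until all three stand out on latched cases, then push all three fully back in. Also press every loose white pan block down onto a free pair of studs of the palette board until it sits flush, and leave the cup, tube, brush and sponge alone.

Things in the scene. Friction and masses are not known exactly. Their poses are not given: they have to be found in the camera images.
- case_a: One of three alike wooden paint cases, 140 (x) x 150 (y) x 50 mm high plus a 10 mm lid, fixed to the table; origin at the centre of its underside, front at -x. The lid hinges on the rear (+x) rim. A hidden spring catch inside the front holds it; pressing the lid or its stowed handle down at the front with 10 to 20 N snaps the catch shut. A latched lid cannot be lifted.
- lid_a (a joint): Hinge angle of the lid of case_a (rad): 0 fully shut, grows as the front edge rises, stop at 1.2. An unlatched lid rests ajar at 0.02 to 0.08 (2 to 10 mm at the front, hidden by an apron), lifts at 1 to 3 N and falls back when let go.
- grip_a (a point): Middle of the round grip bar (10 mm thick, 74 mm long, along the case's y, on two thin end posts, free to sway about 12 mm to front and back) of the pull handle on the lid of case_a: at x = -45 mm, y = 0 of the case, 30 mm above the lid's top and 90.5 mm above the table when stowed on a shut lid. Pinch it from above.
- handle_a (a joint): How far the pull handle of case_a is drawn up out of the lid (m): 0 stowed, 0.025 at its upper stop. Drawing it or pushing it back takes about 8 N and it stays where it is left. On an unlatched case the lid comes up instead.
- case_b: One of three alike wooden paint cases, 140 (x) x 150 (y) x 50 mm high plus a 10 mm lid, fixed to the table; origin at the centre of its underside, front at -x. The lid hinges on the rear (+x) rim. A hidden spring catch inside the front holds it; pressing the lid or its stowed handle down at the front with 10 to 20 N snaps the catch shut. A latched lid cannot be lifted.
- lid_b (a joint): Hinge angle of the lid of case_b (rad): 0 fully shut, grows as the front edge rises, stop at 1.2. An unlatched lid rests ajar at 0.02 to 0.08 (2 to 10 mm at the front, hidden by an apron), lifts at 1 to 3 N and falls back when let go.
- grip_b (a point): Middle of the round grip bar (10 mm thick, 74 mm long, along the case's y, on two thin end posts, free to sway about 12 mm to front and back) of the pull handle on the lid of case_b: at x = -45 mm, y = 0 of the case, 30 mm above the lid's top and 90.5 mm above the table when stowed on a shut lid. Pinch it from above.
- handle_b (a joint): How far the pull handle of case_b is drawn up out of the lid (m): 0 stowed, 0.025 at its upper stop. Drawing it or pushing it back takes about 8 N and it stays where it is left. On an unlatched case the lid comes up instead.
- case_c: One of three alike wooden paint cases, 140 (x) x 150 (y) x 50 mm high plus a 10 mm lid, fixed to the table; origin at the centre of its underside, front at -x. The lid hinges on the rear (+x) rim. A hidden spring catch inside the front holds it; pressing the lid or its stowed handle down at the front with 10 to 20 N snaps the catch shut. A latched lid cannot be lifted.
- lid_c (a joint): Hinge angle of the lid of case_c (rad): 0 fully shut, grows as the front edge rises, stop at 1.2. An unlatched lid rests ajar at 0.02 to 0.08 (2 to 10 mm at the front, hidden by an apron), lifts at 1 to 3 N and falls back when let go.
- grip_c (a point): Middle of the round grip bar (10 mm thick, 74 mm long, along the case's y, on two thin end posts, free to sway about 12 mm to front and back) of the pull handle on the lid of case_c: at x = -45 mm, y = 0 of the case, 30 mm above the lid's top and 90.5 mm above the table when stowed on a shut lid. Pinch it from above.
- handle_c (a joint): How far the pull handle of case_c is drawn up out of the lid (m): 0 stowed, 0.025 at its upper stop. Drawing it or pushing it back takes about 8 N and it stays where it is left. On an unlatched case the lid comes up instead.
- place_0 (a point): Centre of place 0 of the palette board: a white slab 120 x 360 x 12 mm, fixed, with four places 86 mm apart along this point's y, each with two round sprung studs 13 mm thick, 11.7 mm high, 45 mm apart along x. The point lies on the board's top face, midway between the two studs; a block lies with its length along x. All start empty.
- place_1 (a point): Centre of place 1 of the palette board: a white slab 120 x 360 x 12 mm, fixed, with four places 86 mm apart along this point's y, each with two round sprung studs 13 mm thick, 11.7 mm high, 45 mm apart along x. The point lies on the board's top face, midway between the two studs; a block lies with its length along x. All start empty.
- place_2 (a point): Centre of place 2 of the palette board: a white slab 120 x 360 x 12 mm, fixed, with four places 86 mm apart along this point's y, each with two round sprung studs 13 mm thick, 11.7 mm high, 45 mm apart along x. The point lies on the board's top face, midway between the two studs; a block lies with its length along x. All start empty.
- place_3 (a point): Centre of place 3 of the palette board: a white slab 120 x 360 x 12 mm, fixed, with four places 86 mm apart along this point's y, each with two round sprung studs 13 mm thick, 11.7 mm high, 45 mm apart along x. The point lies on the board's top face, midway between the two studs; a block lies with its length along x. All start empty.
- block_1: White pan block, 80 (x) x 50 (y) x 34 mm high, 120 g, two round paint dabs on top, two square sockets (16 mm wide, 13 mm deep, at x = +-20 mm) underneath; alike either way round; origin at the centre of its underside; may be absent. Over a place it needs 8 to 15 N down until its underside is flush on the board (unpressed it stays about 9 mm up).
- block_2: White pan block, 80 (x) x 50 (y) x 34 mm high, 120 g, two round paint dabs on top, two square sockets (16 mm wide, 13 mm deep, at x = +-20 mm) underneath; alike either way round; origin at the centre of its underside; may be absent. Over a place it needs 8 to 15 N down until its underside is flush on the board (unpressed it stays about 9 mm up).
- block_3: White pan block, 80 (x) x 50 (y) x 34 mm high, 120 g, two round paint dabs on top, two square sockets (16 mm wide, 13 mm deep, at x = +-20 mm) underneath; alike either way round; origin at the centre of its underside; may be absent. Over a place it needs 8 to 15 N down until its underside is flush on the board (unpressed it stays about 9 mm up).
- brush_mug: Blue ceramic cup, 72 mm wide, 90 mm high; a bystander, leave alone. Origin at its underside.
- paint_tube: Metal paint tube lying in front of the robot, about 100 x 24 x 15 mm; a bystander, leave alone. Origin at its underside, midway along.
- brush: Paint brush lying near the robot, 190 mm long; a bystander, leave alone. Origin at its underside, midway along.
- sponge: Sponge, 90 x 60 x 30 mm; a bystander, leave alone. Origin at its underside.
Not all that is in view belongs to the job. Leave any purple look-alike of the case_a alone.

How it is judged:
By the outcome, as a careful person would: the job done as asked, in the order asked, and still so for the second after the job is handed in, with the robot touching nothing.
Of block_1, block_2, block_3 only 2 to 3 are there at a start; the rules pass over those that are not, and their reading is None.
At some moment in a run one of block_1, block_2, block_3 may be knocked a few centimetres aside while the robot is not near it.
Once in a run the grip may slacken for a moment while it holds something.
It also fails if it takes over 208 s, if anything falls off the work surface, if the arm or the gripper's body presses on something with over 40 N, if the wrist force passes 120 N, or if a joint passes its speed limit or range.

ROBOT

A 6-joint arm with a two-finger parallel gripper is mounted at the origin on the work surface. World frame = base frame: x ahead of the robot, y to its left, z up, the work surface at z = 0. Lengths are in mm, angles in rad, forces in N, time in s.
With the tool pointing down it reaches from about 350 to 875 mm from the base axis. Payload 15.5 kg.
Tool frame: the origin (TCP) lies on the centre line of the jaws, within the pads' length; the fingertips stand 11 mm ahead of it and the grasp point (between the pads) lies 8 mm behind it; z points along the fingers, x is the direction in which the jaws open and shut, and the axes are right-handed (so a half turn about z gives the same grasp; the last joint's range is limited). The gripper opens to 85 mm and grips with 20 to 120 N. Pads are 22 mm wide; open, the fingers measure 114 mm over their backs; the gripper's body (76 mm by 85 mm) begins 54 mm behind the grasp point. The pads swing forward as they close: fully open they stand 13 mm farther back than shut.
Start: joints at [-1.44, 0.494, 1.345, -0, 1.302, -0.096], TCP at [139.93, -609.135, 207.977] pointing down, gripper open.
Joint ranges: [-2.91, 2.91], [-0.82, 2.16], [0.22, 2.67], [-1.22, 4.37], [0.12, 2.79], [-3.08, 3.08]. Speed limits (rad/s): [1.89, 1.89, 2.57, 3.01, 3.01, 3.01].

INTERFACE

Orientations are given as a unit quaternion [w, x, y, z].
In Python, from cell import read_state, camera, hand_in gives the robot as it stands. The module is installed in compiled form; this text tells all that it offers.
- The arm moves only by the tool step_arm, never from a script. Its argument "increments" is a list of rows, each an object of numbers: "hand": the closure, from 0 (fully open) to 1 (shut); "dx", "dy", "dz": the shift along the tool's x, y, z in units of 20 mm (1.0 is 20 mm); "ax", "ay", "az": the turn, a rotation vector about the tool's x, y, z in units of 0.15 rad (1.0 is 0.15 rad). A call has exactly 5 rows; each row shifts and turns the commanded pose from where the row before left it, along the tool's axes as they then stand; what a row does not reach is not made up. A row lasts 1/8 s, in which the tool goes at most 62.5 mm and 10.7 degrees, less where a joint would pass 70% of its speed; a pose out of reach is approached as far as the arm can. A call with a number of a shift or a turn outside -1 to 1 is refused whole. A call with a gripper value outside its range is refused whole. The fingers move at their own pace and stop on an object; "squeeze" is the grip in N (left out, the last holds). Time passes only in rows, so rows that do not move let the fingers close, or fill a call up. It gives the time, the measured TCP pose, the force and the opening at its end, in the units of the state.
- read_state(): the state, without advancing time (a new reading comes with each control period).
- camera(name): name is "scene" or "top" or "wrist"; returns a dict with "img" (384x512x3 uint8, red, green, blue), "fx", "fy", "cx", "cy" (pixels), "R" (3x3) and "t" (3): a world point X has camera coordinates R X + t. Camera axes: x right, y down, z forward; pixel columns grow to the right and rows downward; lengths in mm; the calibration is good to about 2 mm. A picture is of the moment at which its call begins. There is no depth.
- hand_in(): hands the job in, once; it reports no verdict.
The state is a dict: "clock": time; "joints": joint angles; "joint_vel": joint speeds; "effort": joint torques, N m; "ee_pos": TCP position; "eef_rot": TCP orientation; "ft_force": force on the tool from outside, world axes, zero at the start; "ft_torque": the same for the moment, N m; "finger_gap": finger opening in mm.
Only numpy, scipy, OpenCV 4.12 (cv2) and the standard library are available. Lean on these libraries where they do the work, as an engineer would, in place of code of your own. Each camera call takes 0.05 s, during which the arm holds its last target.

## Working session

There is one attempt and no reset: what is moved stays moved. The work goes in short steps, Python scripts to look and compute and a tool call to move; the robot and the scene stay as the last step left them, time stands still between calls to the robot, and variables do not carry over. Pictures are saved under pics/ and viewed, and the job is handed in when it is done.

Besides the shell and the picture viewer there is one more tool, called after "Emit:" in YAML: its name, and indented under it one key for each argument. step_arm: Moves the arm, as the interface text tells. Shifts and turns lie within -1 to 1; 1 stands for 20 mm of shift or 0.15 rad of turn. Its arguments: {"type":"object","properties":{"increments":{"type":"array"},"squeeze":{"type":"number"}},"required":["increments"]}

```bash
mkdir -p pics; ls; cat > h.py <<'E'
import numpy as np, cv2
from cell import read_state, camera, hand_in
def snap(n,f):
    c=camera(n); cv2.imwrite('pics/'+f,cv2.cvtColor(c['img'],cv2.COLOR_RGB2BGR)); return c
def ray(c,u,v,z):
    R=np.array(c['R']);t=np.array(c['t'])
    d=R.T@np.array([(u-c['cx'])/c['fx'],(v-c['cy'])/c['fy'],1.]); o=-R.T@t
    return o+d*(z-o[2])/d[2]
def proj(c,X):
    p=np.array(c['R'])@np.array(X)+np.array(c['t']); return c['fx']*p[0]/p[2]+c['cx'],c['fy']*p[1]/p[2]+c['cy']
E
python3 - <<'E'
from h import *
import pickle
for n in ['scene','top','wrist']:
    c=snap(n,n+'0.png'); pickle.dump(c,open(n+'0.pkl','wb')); print(n,c['fx'],c['cx'],c['cy'],(-np.array(c['R']).T@c['t']).round(0))
print(read_state())
E
```

```text
pics
scene 445.52531321854275 253.83065773102322 195.0971456787197 [1483.   57. 1057.]
top 447.2626277263779 249.5772300734639 194.82316375590597 [ 374.  -14. 1344.]
wrist 283.97326248333826 254.96221220029398 188.45548862538467 [ 210. -591.  374.]
{'clock': 0.15, 'joints': array([-1.44047708e+00,  4.94022024e-01,  1.34594612e+00,  2.15052413e-05,
        1.30249743e+00, -9.54758456e-02]), 'joint_vel': array([-3.42201332e-05, -1.83376248e-03, -7.89340614e-04,  1.07263288e-04,
        1.38744125e-03,  1.00863367e-03]), 'effort': array([-1.34808299e-03, -8.82549405e+01, -3.84064901e+01, -4.09980303e-04,
        7.09724860e-03,  9.01843464e-05]), 'ee_pos': array([ 139.91532486, -608.85766635,  207.56316297]), 'eef_rot': array([-3.10658464e-04,  7.82264515e-01, -6.22946257e-01, -3.06752982e-04]), 'ft_force': array([ 0.07180957, -0.64724177, -0.59431961]), 'ft_torque': array([-0.00653418,  0.03165873, -0.0064327 ]), 'finger_gap': 85.66069330482016}
```

View pics/top0.png

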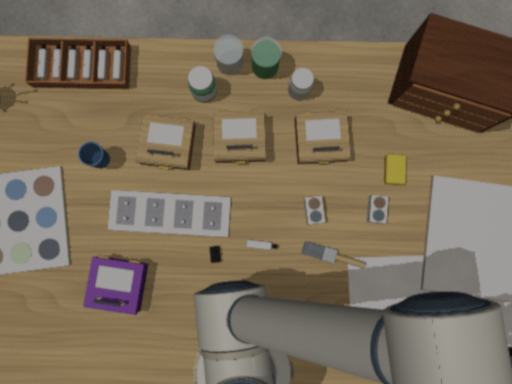

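View pics/scene0.png

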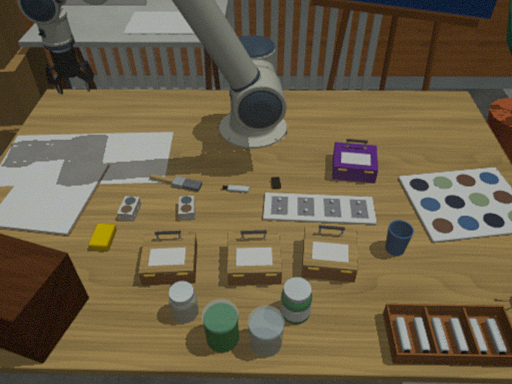

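```bash
python3 - <<'E'
import cv2
a=cv2.imread('pics/top0.png'); 
cv2.imwrite('pics/t1.png',cv2.resize(a[105:265,70:270],None,fx=4,fy=3.7,interpolation=cv2.INTER_CUBIC) if 0 else cv2.resize(a[105:240,80:280],None,fx=4,fy=4,interpolation=cv2.INTER_CUBIC))
cv2.imwrite('pics/t2.png',cv2.resize(a[105:240,270:420],None,fx=4,fy=4,interpolation=cv2.INTER_CUBIC))
E
```

```text
(no output)
```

View pics/t1.png

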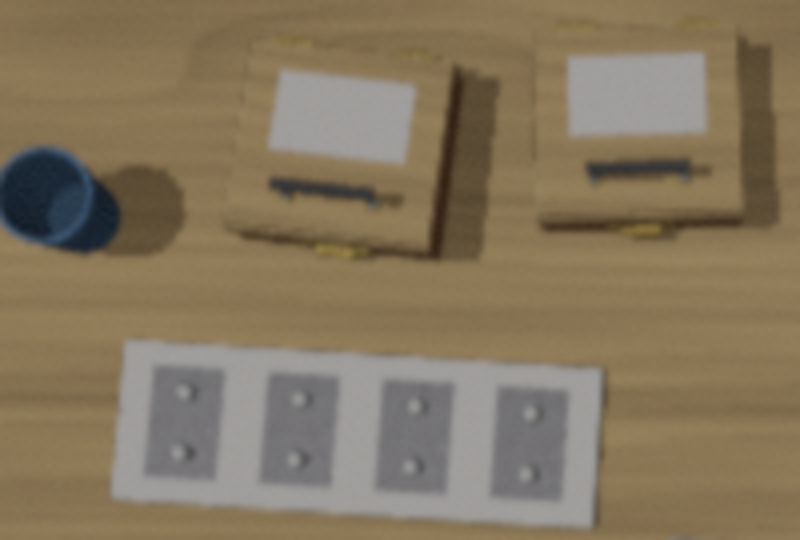

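View pics/t2.png

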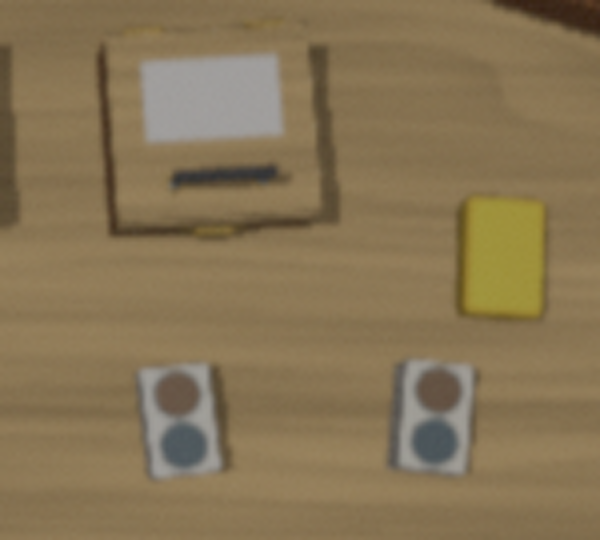

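View pics/wrist0.png

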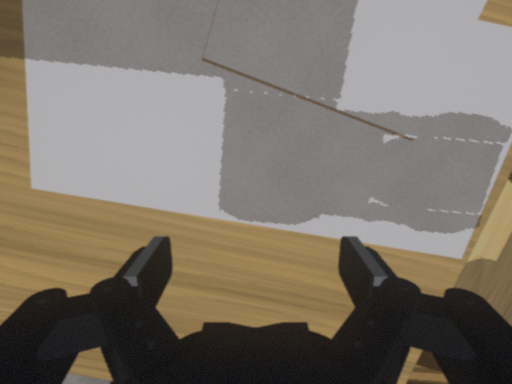

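```bash
cat > meas.py <<'E'
from h import *
def meas(c):
    im=c['img']; hsv=cv2.cvtColor(im,cv2.COLOR_RGB2HSV); g=im.astype(int)
    H,S,V=[hsv[...,i].astype(int) for i in range(3)]
    # bars: dark bluish in case ROI
    m=((g[...,2]>=g[...,0]-3)&(V<95)).astype(np.uint8)
    m[:135]=0;m[160:]=0; m[:,:130]=0; m[:,360:]=0
    n,l,s,ce=cv2.connectedComponentsWithStats(m)
    for i in range(1,n):
        if s[i,4]<25: continue
        pts=np.argwhere(l==i)[:,::-1].astype(np.float32)
        (r)=cv2.minAreaRect(pts); b=cv2.boxPoints(r)
        e=sorted([(np.linalg.norm(b[k]-b[k-1]),k) for k in range(4)])[2:]
        mid=[( (b[k]+b[(k+1)%4])/2) for k in range(4)]
        # ends = mids of short sides
        L=[np.linalg.norm(b[k]-b[(k+1)%4]) for k in range(4)]
        k=int(np.argmin(L)); p,q=mid[k],mid[(k+2)%4]
        P,Q=ray(c,*p,93),ray(c,*q,93)
        d=Q-P; d=d*np.sign(d[1])
        print('bar',ce[i].round(1),'mid',((P+Q)/2).round(1),'len',np.linalg.norm(d).round(1),'ang of y axis: yaw',np.arctan2(-d[0],d[1]).round(3))
    # blocks: white top rect
def rects(c,roi,z,thr=150,smax=40):
    im=c['img'][roi[1]:roi[3],roi[0]:roi[2]]; hsv=cv2.cvtColor(im,cv2.COLOR_RGB2HSV)
    m=((hsv[...,2]>thr)&(hsv[...,1]<smax)).astype(np.uint8)
    cs,_=cv2.findContours(m,cv2.RETR_EXTERNAL,cv2.CHAIN_APPROX_NONE)
    for k in cs:
        if cv2.contourArea(k)<100: continue
        hull=cv2.convexHull(k); pts=hull[:,0,:]+np.array(roi[:2])
        W=np.array([ray(c,u,v,z)[:2] for u,v in pts],np.float32)
        r=cv2.minAreaRect(W); b=cv2.boxPoints(r)
        e=[b[1]-b[0],b[2]-b[1]]; L=[np.linalg.norm(x) for x in e]; d=e[int(np.argmax(L))]
        a=np.arctan2(d[1],d[0]); print('rect px',pts.mean(0).round(1),'ctr',np.round(r[0],1),'size',np.round(sorted(L),1),'long axis yaw',a.round(3))
E
python3 - <<'E'
import pickle
from meas import *
c=pickle.load(open('top0.pkl','rb'))
meas(c)
print('blocks');rects(c,(290,180,400,235),34,120,60)
print('board');rects(c,(90,180,245,250),12,120,60)
im=c['img']; roi=im[185:240,105:240]
# studs: bright in gray plates
g=cv2.cvtColor(im,cv2.COLOR_RGB2GRAY)
for (x,y) in [(126,203),(125,218),(155,205),(154,220),(184,206.5),(183,221.5),(213,208),(212,223.5)]:
    x=int(x);y=int(y); w=g[y-4:y+5,x-4:x+5].astype(float)
    w=np.clip(w-np.median(w)-8,0,None); yy,xx=np.mgrid[y-4:y+5,x-4:x+5]; u=(w*xx).sum()/w.sum();v=(w*yy).sum()/w.sum()
    print('stud',round(u,1),round(v,1),ray(c,u,v,23.7).round(1))
print(im[140:160,300:345].min(), im[203,126], im[200,300],im[210,305:325].tolist())
E
```

```text
blocks
rect px [315.4 209.7] ctr [ 471.4 -201.8] size [51.3 81.5] long axis yaw 0.143
rect px [380.2 210.1] ctr [ 477.3 -390.6] size [51.4 81.9] long axis yaw -0.081
board
rect px [166.  213.9] ctr [455.9 228.6] size [122.2 362. ] long axis yaw 1.526
stud 125.2 202.6 [483.5 357.3  23.7]
stud 123.8 217.7 [438.6 359.3  23.7]
stud 154.0 204.3 [479.9 271.8  23.7]
stud 152.7 219.5 [434.9 273.6  23.7]
stud 183.0 206.1 [476.2 185.7  23.7]
stud 181.7 221.3 [431.2 187.9  23.7]
stud 211.9 207.8 [472.5 100.   23.7]
stud 210.8 223.1 [427.3 102.1  23.7]
47 [142 142 141] [136 117  84] [[109, 99, 85], [117, 113, 107], [149, 147, 143], [160, 157, 152], [160, 158, 154], [159, 156, 152], [152, 151, 146], [142, 141, 138], [129, 128, 126], [114, 116, 114], [112, 115, 112], [119, 120, 117], [130, 130, 127], [144, 144, 139], [153, 151, 147], [157, 155, 150], [158, 156, 150], [155, 152, 145], [135, 128, 120], [106, 94, 78]]
```

```bash
python3 - <<'E'
import pickle
from meas import *
c=pickle.load(open('top0.pkl','rb')); im=c['img'].astype(int)
b=(im[...,2]-im[...,0]); V=im.max(-1)
for (x0,x1,y0,y1) in [(144,178,144,158),(222,260,140,154),(310,345,143,154)]:
    m=((b>-25)&(V<110))[y0:y1,x0:x1].astype(np.uint8)
    n,l,s,ce=cv2.connectedComponentsWithStats(m); i=1+np.argmax(s[1:,4])
    pts=np.argwhere(l==i)[:,::-1]+[x0,y0]
    r=cv2.fitLine(pts.astype(np.float32),cv2.DIST_L2,0,.01,.01).ravel(); t=(pts-r[2:])@r[:2]
    p=r[2:]+r[:2]*(t.min()-.5);q=r[2:]+r[:2]*(t.max()+.5)
    P,Q=ray(c,*p,93),ray(c,*q,93);d=Q-P;d*=np.sign(d[1])
    print(len(pts),((p+q)/2).round(1),((P+Q)/2).round(1),np.linalg.norm(d).round(1),'yaw',np.arctan2(-d[0],d[1]).round(3))
# white labels for orientation
rects(c,(140,115,190,146),60.5,140,60);rects(c,(215,110,262,141),60.5,140,60);rects(c,(300,112,345,142),60.5,140,60)
q=read_state()['eef_rot']; print(q)
from scipy.spatial.transform import Rotation as R
print(R.from_quat(np.roll(q,-1)).as_matrix().round(3))
E
```

```text
74 [160.6 152.1] [623.4 244.   93. ] 75.6 yaw -0.107
81 [239.  146.7] [642.9  21.6  93. ] 71.4 yaw 0.058
79 [325.5 148.5] [ 642.1 -224.3   93. ] 74.6 yaw 0.082
rect px [164.6 134.1] ctr [684.5 239.6] size [ 62.  102.5] long axis yaw 1.469
rect px [238.4 129.8] ctr [705.2  23.7] size [ 61.9 101.1] long axis yaw -1.519
rect px [323.3 129.1] ctr [ 706.6 -220.9] size [ 62.9 102.1] long axis yaw -1.493
[-3.10658464e-04  7.82264515e-01 -6.22946257e-01 -3.06752982e-04]
[[ 0.224 -0.975 -0.   ]
 [-0.975 -0.224  0.001]
 [-0.001 -0.    -1.   ]]
```

```bash
cat > plan.py <<'E'
import sys,json
from h import *
from scipy.spatial.transform import Rotation as R
x,y,z,th=map(float,sys.argv[1:5]); hand=float(sys.argv[5])
s=read_state(); p=s['ee_pos']; M=R.from_quat(np.roll(s['eef_rot'],-1)).as_matrix()
t0=np.arctan2(M[1,0],M[0,0])
dth=(th-t0+np.pi)%(2*np.pi)-np.pi
d=np.array([x,y,z])-p
n=max(int(np.ceil(abs(dth)/.15/1.0-1e-2)),int(np.ceil(np.abs(d[2])/20-.01)),int(np.ceil(np.linalg.norm(d[:2])/(float(sys.argv[6]) if len(sys.argv)>6 else 20))),1)
n=5*int(np.ceil(n/5))
print('from',p.round(1),'th',t0.round(3),'d',d.round(1),'dth',dth.round(3),'tilt z',M[:,2].round(4),'F',s['ft_force'].round(1),'t',s['clock'])
th=t0
rows=[]
for i in range(n):
    w=d/n/20
    rows.append({"dx":round(w[0]*np.cos(th)+w[1]*np.sin(th),2),"dy":round(w[0]*np.sin(th)-w[1]*np.cos(th),2),"dz":round(-w[2],2),"az":round(-dth/n/.15,2),"hand":hand})
    th+=dth/n
for i in range(0,n,5): print(json.dumps(rows[i:i+5]))
E
python3 plan.py 642 -224.3 180 0.078 0.4
```

```text
from [ 139.9 -608.9  207.6] th -1.345 d [502.1 384.6 -27.6] dth 1.423 tilt z [-1.e-04  9.e-04 -1.e+00] F [ 0.1 -0.6 -0.6] t 0.15
[{"dx": -0.37, "dy": -0.82, "dz": 0.04, "az": -0.27, "hand": 0.4}, {"dx": -0.34, "dy": -0.84, "dz": 0.04, "az": -0.27, "hand": 0.4}, {"dx": -0.31, "dy": -0.85, "dz": 0.04, "az": -0.27, "hand": 0.4}, {"dx": -0.27, "dy": -0.86, "dz": 0.04, "az": -0.27, "hand": 0.4}, {"dx": -0.24, "dy": -0.87, "dz": 0.04, "az": -0.27, "hand": 0.4}]
[{"dx": -0.2, "dy": -0.88, "dz": 0.04, "az": -0.27, "hand": 0.4}, {"dx": -0.17, "dy": -0.89, "dz": 0.04, "az": -0.27, "hand": 0.4}, {"dx": -0.13, "dy": -0.89, "dz": 0.04, "az": -0.27, "hand": 0.4}, {"dx": -0.09, "dy": -0.9, "dz": 0.04, "az": -0.27, "hand": 0.4}, {"dx": -0.06, "dy": -0.9, "dz": 0.04, "az": -0.27, "hand": 0.4}]
[{"dx": -0.02, "dy": -0.9, "dz": 0.04, "az": -0.27, "hand": 0.4}, {"dx": 0.02, "dy": -0.9, "dz": 0.04, "az": -0.27, "hand": 0.4}, {"dx": 0.05, "dy": -0.9, "dz": 0.04, "az": -0.27, "hand": 0.4}, {"dx": 0.09, "dy": -0.9, "dz": 0.04, "az": -0.27, "hand": 0.4}, {"dx": 0.13, "dy": -0.89, "dz": 0.04, "az": -0.27, "ha
[... 612 characters left out ...]
y": -0.77, "dz": 0.04, "az": -0.27, "hand": 0.4}]
[{"dx": 0.5, "dy": -0.75, "dz": 0.04, "az": -0.27, "hand": 0.4}, {"dx": 0.53, "dy": -0.73, "dz": 0.04, "az": -0.27, "hand": 0.4}, {"dx": 0.56, "dy": -0.71, "dz": 0.04, "az": -0.27, "hand": 0.4}, {"dx": 0.59, "dy": -0.68, "dz": 0.04, "az": -0.27, "hand": 0.4}, {"dx": 0.62, "dy": -0.66, "dz": 0.04, "az": -0.27, "hand": 0.4}]
[{"dx": 0.64, "dy": -0.63, "dz": 0.04, "az": -0.27, "hand": 0.4}, {"dx": 0.67, "dy": -0.61, "dz": 0.04, "az": -0.27, "hand": 0.4}, {"dx": 0.69, "dy": -0.58, "dz": 0.04, "az": -0.27, "hand": 0.4}, {"dx": 0.72, "dy": -0.55, "dz": 0.04, "az": -0.27, "hand": 0.4}, {"dx": 0.74, "dy": -0.52, "dz": 0.04, "az": -0.27, "hand": 0.4}]
```

Emit:
step_arm:
  increments:
    - {"dx":-0.37,"dy":-0.82,"az":-0.95,"hand":0.4}
    - {"dx":-0.25,"dy":-0.87,"az":-0.95,"hand":0.4}
    - {"dx":-0.13,"dy":-0.9,"az":-0.95,"hand":0.4}
    - {"dx":0,"dy":-0.9,"az":-0.95,"hand":0.4}
    - {"dx":0.13,"dy":-0.9,"az":-0.95,"hand":0.4}

```text
invalid input at $.increments[0]: expected keys hand, dx, dy, dz, ax, ay, az
```

Emit:
step_arm:
  increments:
    - {"dx":0.26,"dy":-0.87,"az":-0.95,"hand":0.4}
    - {"dx":0.38,"dy":-0.82,"az":-0.95,"hand":0.4}
    - {"dx":0.5,"dy":-0.75,"az":-0.95,"hand":0.4}
    - {"dx":0.6,"dy":-0.67,"az":-0.95,"hand":0.4}
    - {"dx":0.69,"dy":-0.58,"az":-0.95,"hand":0.4}

```text
invalid input at $.increments[0]: expected keys hand, dx, dy, dz, ax, ay, az
```

```bash
python3 plan.py 642 -224.3 180 0.078 0.4 24
```

```text
from [ 139.9 -608.9  207.6] th -1.345 d [502.1 384.6 -27.6] dth 1.423 tilt z [-1.e-04  9.e-04 -1.e+00] F [ 0.1 -0.6 -0.6] t 0.15
[{"dx": -0.44, "dy": -0.96, "dz": 0.05, "az": -0.32, "hand": 0.4}, {"dx": -0.39, "dy": -0.98, "dz": 0.05, "az": -0.32, "hand": 0.4}, {"dx": -0.34, "dy": -1.0, "dz": 0.05, "az": -0.32, "hand": 0.4}, {"dx": -0.3, "dy": -1.01, "dz": 0.05, "az": -0.32, "hand": 0.4}, {"dx": -0.25, "dy": -1.02, "dz": 0.05, "az": -0.32, "hand": 0.4}]
[{"dx": -0.2, "dy": -1.03, "dz": 0.05, "az": -0.32, "hand": 0.4}, {"dx": -0.15, "dy": -1.04, "dz": 0.05, "az": -0.32, "hand": 0.4}, {"dx": -0.1, "dy": -1.05, "dz": 0.05, "az": -0.32, "hand": 0.4}, {"dx": -0.05, "dy": -1.05, "dz": 0.05, "az": -0.32, "hand": 0.4}, {"dx": -0.0, "dy": -1.05, "dz": 0.05, "az": -0.32, "hand": 0.4}]
[{"dx": 0.05, "dy": -1.05, "dz": 0.05, "az": -0.32, "hand": 0.4}, {"dx": 0.1, "dy": -1.05, "dz": 0.05, "az": -0.32, "hand": 0.4}, {"dx": 0.15, "dy": -1.04, "dz": 0.05, "az": -0.32, "hand": 0.4}, {"dx": 0.2, "dy": -1.04, "dz": 0.05, "az": -0.32, "hand": 0.4}, {"dx": 0.25, "dy": -1.02, "dz": 0.05, "az": -0.32, "han
[... 284 characters left out ...]
y": -0.94, "dz": 0.05, "az": -0.32, "hand": 0.4}]
[{"dx": 0.52, "dy": -0.91, "dz": 0.05, "az": -0.32, "hand": 0.4}, {"dx": 0.57, "dy": -0.89, "dz": 0.05, "az": -0.32, "hand": 0.4}, {"dx": 0.61, "dy": -0.86, "dz": 0.05, "az": -0.32, "hand": 0.4}, {"dx": 0.65, "dy": -0.83, "dz": 0.05, "az": -0.32, "hand": 0.4}, {"dx": 0.69, "dy": -0.8, "dz": 0.05, "az": -0.32, "hand": 0.4}]
[{"dx": 0.72, "dy": -0.77, "dz": 0.05, "az": -0.32, "hand": 0.4}, {"dx": 0.76, "dy": -0.73, "dz": 0.05, "az": -0.32, "hand": 0.4}, {"dx": 0.79, "dy": -0.69, "dz": 0.05, "az": -0.32, "hand": 0.4}, {"dx": 0.83, "dy": -0.65, "dz": 0.05, "az": -0.32, "hand": 0.4}, {"dx": 0.86, "dy": -0.62, "dz": 0.05, "az": -0.32, "hand": 0.4}]
```

Emit:
step_arm:
  increments:
    - {"dx":-0.37,"dy":-0.82,"dz":0,"ax":0,"ay":0,"az":-0.95,"hand":0.4}
    - {"dx":-0.25,"dy":-0.87,"dz":0,"ax":0,"ay":0,"az":-0.95,"hand":0.4}
    - {"dx":-0.13,"dy":-0.9,"dz":0,"ax":0,"ay":0,"az":-0.95,"hand":0.4}
    - {"dx":0,"dy":-0.9,"dz":0,"ax":0,"ay":0,"az":-0.95,"hand":0.4}
    - {"dx":0.13,"dy":-0.9,"dz":0,"ax":0,"ay":0,"az":-0.95,"hand":0.4}

```text
clock: 0.78
ee_pos: [212.3, -553.8, 207.8]
eef_rot: [-0.0, 0.951, -0.309, -0.0]
ft_force: [-0.5, -0.8, 0.1]
finger_gap: 51.4
```

Emit:
step_arm:
  increments:
    - {"dx":0.26,"dy":-0.87,"dz":0,"ax":0,"ay":0,"az":-0.95,"hand":0.4}
    - {"dx":0.38,"dy":-0.82,"dz":0,"ax":0,"ay":0,"az":-0.95,"hand":0.4}
    - {"dx":0.5,"dy":-0.75,"dz":0,"ax":0,"ay":0,"az":-0.95,"hand":0.4}
    - {"dx":0.6,"dy":-0.67,"dz":0,"ax":0,"ay":0,"az":-0.95,"hand":0.4}
    - {"dx":0.69,"dy":-0.58,"dz":0,"ax":0,"ay":0,"az":-0.95,"hand":0.4}

```text
clock: 1.4
ee_pos: [284.6, -499.8, 207.8]
eef_rot: [-0.0, 0.999, 0.042, -0.0]
ft_force: [0.1, 0.2, 0.2]
finger_gap: 51.0
```

```bash
cat > plan.py <<'E'
import sys
from h import *
from scipy.spatial.transform import Rotation as R
x,y,z,th=map(float,sys.argv[1:5])
s=read_state(); p=s['ee_pos']; M=R.from_quat(np.roll(s['eef_rot'],-1)).as_matrix()
t0=np.arctan2(M[1,0],M[0,0])
dth=(th-t0+np.pi)%(2*np.pi)-np.pi
d=np.array([x,y,z])-p
print('from',p.round(1),'th',t0.round(3),'d',d.round(1),'zax',M[:,2].round(4),'F',s['ft_force'].round(1),'gap',round(s['finger_gap'],1),'t',round(s['clock'],2))
f=lambda a:(np.array([d[0]*np.cos(a)+d[1]*np.sin(a),d[0]*np.sin(a)-d[1]*np.cos(a),-d[2]])/20).round(2)
print('az',(-dth/.15).round(2),'shift before turn',f(t0),'after turn',f(th))
E
python3 plan.py 642 -224.3 180 0.078
```

```text
from [ 284.6 -499.8  207.8] th 0.085 d [357.4 275.5 -27.8] zax [-2.e-04  3.e-04 -1.e+00] F [0.1 0.2 0.2] gap 51.0 t 1.4
az 0.04 shift before turn [ 18.97 -12.22   1.39] after turn [ 18.89 -12.34   1.39]
```

Emit:
step_arm:
  increments:
    - {"dx":0.95,"dy":-0.61,"dz":0,"ax":0,"ay":0,"az":0.04,"hand":0.4}
    - {"dx":0.95,"dy":-0.61,"dz":0,"ax":0,"ay":0,"az":0,"hand":0.4}
    - {"dx":0.95,"dy":-0.61,"dz":0,"ax":0,"ay":0,"az":0,"hand":0.4}
    - {"dx":0.95,"dy":-0.61,"dz":0,"ax":0,"ay":0,"az":0,"hand":0.4}
    - {"dx":0.95,"dy":-0.61,"dz":0,"ax":0,"ay":0,"az":0,"hand":0.4}

```text
clock: 2.02
ee_pos: [374.9, -431.8, 207.8]
eef_rot: [-0.0, 0.999, 0.037, -0.0]
ft_force: [0.3, 0.1, -0.4]
finger_gap: 51.2
```

Emit:
step_arm:
  increments:
    - {"dx":0.95,"dy":-0.61,"dz":0,"ax":0,"ay":0,"az":0,"hand":0.4}
    - {"dx":0.95,"dy":-0.61,"dz":0,"ax":0,"ay":0,"az":0,"hand":0.4}
    - {"dx":0.95,"dy":-0.61,"dz":0,"ax":0,"ay":0,"az":0,"hand":0.4}
    - {"dx":0.95,"dy":-0.61,"dz":0,"ax":0,"ay":0,"az":0,"hand":0.4}
    - {"dx":0.95,"dy":-0.61,"dz":0,"ax":0,"ay":0,"az":0,"hand":0.4}

```text
clock: 2.65
ee_pos: [465.1, -363.9, 207.8]
eef_rot: [-0.0, 0.999, 0.037, -0.0]
ft_force: [-0.2, 0.8, 0.1]
finger_gap: 51.0
```

Emit:
step_arm:
  increments:
    - {"dx":0.95,"dy":-0.61,"dz":0,"ax":0,"ay":0,"az":0,"hand":0.4}
    - {"dx":0.95,"dy":-0.61,"dz":0,"ax":0,"ay":0,"az":0,"hand":0.4}
    - {"dx":0.95,"dy":-0.61,"dz":0,"ax":0,"ay":0,"az":0,"hand":0.4}
    - {"dx":0.95,"dy":-0.61,"dz":0,"ax":0,"ay":0,"az":0,"hand":0.4}
    - {"dx":0.95,"dy":-0.61,"dz":0,"ax":0,"ay":0,"az":0,"hand":0.4}

```text
clock: 3.28
ee_pos: [556.0, -295.7, 208.0]
eef_rot: [-0.0, 0.999, 0.037, -0.0]
ft_force: [-0.4, -0.1, -0.2]
finger_gap: 51.0
```

```bash
python3 plan.py 642 -224.3 180 0.078; python3 -c "
from h import *
import pickle
c=snap('wrist','w1.png');pickle.dump(c,open('w1.pkl','wb'));print(c['t'],c['R']);snap('top','top1.png')"
```

```text
from [ 556.  -295.7  208. ] th 0.074 d [ 86.   71.4 -28. ] zax [-1.e-04  0.e+00 -1.e+00] F [-0.4 -0.1 -0.2] gap 51.0 t 3.27
az -0.03 shift before turn [ 4.55 -3.24  1.4 ] after turn [ 4.57 -3.23  1.4 ]
[-532.45326271 -358.112466    284.10532182] [[ 9.97201455e-01  7.47549654e-02  9.76136646e-04]
 [ 7.14098858e-02 -9.56282517e-01  2.83591916e-01]
 [ 2.21333663e-02 -2.82728566e-01 -9.58944562e-01]]
```

View pics/w1.png

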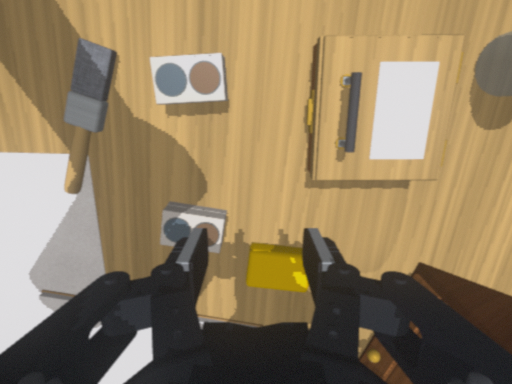

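View pics/top1.png

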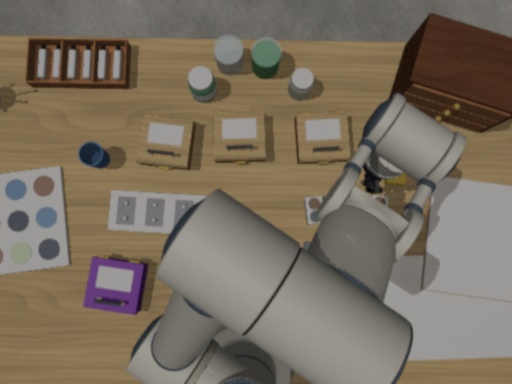

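```bash
python3 - <<'E'
from h import *
import pickle
c=pickle.load(open('w1.pkl','rb'))
for z in (90.5,95,100): print(ray(c,355,73,z),ray(c,350,152,z),ray(c,353,112,z))
E
```

```text
[ 641.33072668 -187.31122653   90.5       ] [ 649.2097365  -260.84733465   90.5       ] [ 645.52175645 -222.1791649    90.5       ]
[ 639.88760574 -187.86604057   95.        ] [ 647.64178036 -260.23704101   95.        ] [ 644.01223274 -222.18153057   95.        ]
[ 638.28413804 -188.48250062  100.        ] [ 645.89960687 -259.55893696  100.        ] [ 642.33498419 -222.1841591   100.        ]
```

Emit:
step_arm:
  increments:
    - {"dx":0.91,"dy":-0.65,"dz":0.28,"ax":0,"ay":0,"az":0,"hand":0.6}
    - {"dx":0.91,"dy":-0.65,"dz":0.28,"ax":0,"ay":0,"az":0,"hand":0.6}
    - {"dx":0.91,"dy":-0.65,"dz":0.28,"ax":0,"ay":0,"az":0,"hand":0.6}
    - {"dx":0.91,"dy":-0.65,"dz":0.28,"ax":0,"ay":0,"az":0,"hand":0.6}
    - {"dx":0.91,"dy":-0.65,"dz":0.28,"ax":0,"ay":0,"az":0,"hand":0.6}

```text
clock: 4.0
ee_pos: [642.0, -224.0, 179.5]
eef_rot: [-0.0, 0.999, 0.037, -0.0]
ft_force: [0.8, -0.5, -0.3]
finger_gap: 34.3
```

```bash
python3 plan.py 642 -224.3 85 0.078; python3 -c "
from h import *
import pickle
c=snap('wrist','w2.png');pickle.dump(c,open('w2.pkl','wb'))"
```

```text
from [ 642.  -224.   179.5] th 0.074 d [  0.   -0.3 -94.5] zax [-1.e-04  1.e-04 -1.e+00] F [ 0.8 -0.5 -0.3] gap 34.3 t 4.0
az -0.03 shift before turn [-0.    0.02  4.72] after turn [-0.    0.02  4.72]
```

View pics/w2.png

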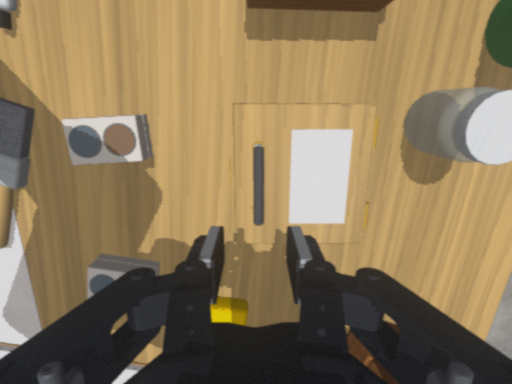

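Emit:
step_arm:
  increments:
    - {"dx":0.05,"dy":0,"dz":0.95,"ax":0,"ay":0,"az":-0.03,"hand":0.6}
    - {"dx":0,"dy":0,"dz":0.95,"ax":0,"ay":0,"az":0,"hand":0.6}
    - {"dx":0,"dy":0,"dz":0.95,"ax":0,"ay":0,"az":0,"hand":0.6}
    - {"dx":0,"dy":0,"dz":0.95,"ax":0,"ay":0,"az":0,"hand":0.6}
    - {"dx":0,"dy":0,"dz":0.95,"ax":0,"ay":0,"az":0,"hand":0.6}

```text
clock: 4.68
ee_pos: [642.0, -224.9, 83.9]
eef_rot: [0.0, 0.999, 0.039, 0.0]
ft_force: [1.0, -1.0, -0.8]
finger_gap: 34.0
```

Emit:
step_arm:
  increments:
    - {"dx":0,"dy":0,"dz":0,"ax":0,"ay":0,"az":0,"hand":1}
    - {"dx":0,"dy":0,"dz":0,"ax":0,"ay":0,"az":0,"hand":1}
    - {"dx":0,"dy":0,"dz":0,"ax":0,"ay":0,"az":0,"hand":1}
    - {"dx":0,"dy":0,"dz":0,"ax":0,"ay":0,"az":0,"hand":1}
    - {"dx":0,"dy":0,"dz":0,"ax":0,"ay":0,"az":0,"hand":1}
  squeeze: 60

```text
clock: 5.3
ee_pos: [642.0, -225.1, 85.3]
eef_rot: [0.0, 0.999, 0.039, 0.0]
ft_force: [-0.1, -0.5, 0.7]
finger_gap: -0.3
```

```bash
python3 -c "
from h import *
snap('wrist','w3.png');c=snap('scene','s3.png');a=cv2.imread('pics/s3.png');cv2.imwrite('pics/s3c.png',cv2.resize(a[180:300,120:270],None,fx=4,fy=4,interpolation=2))"
```

```text
(no output)
```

View pics/w3.png

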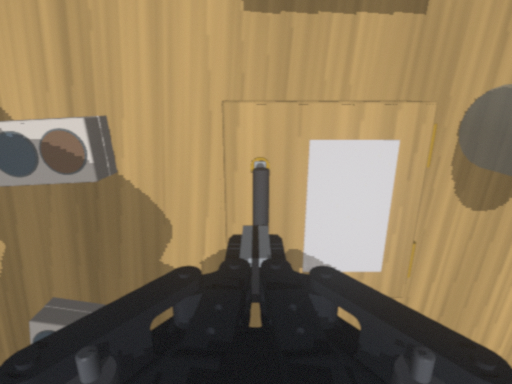

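View pics/s3c.png

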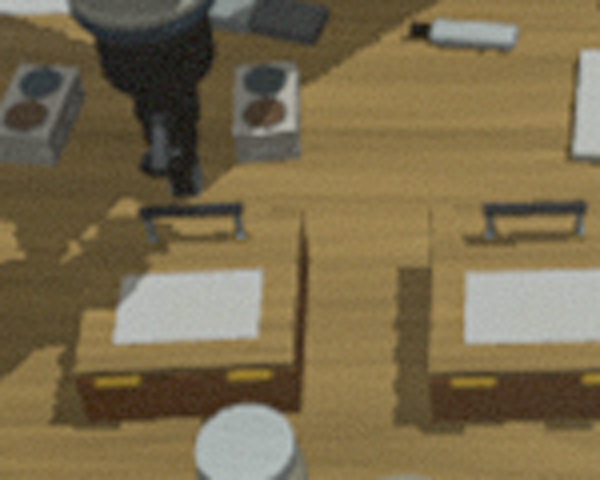

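```bash
python3 - <<'E'
from h import *
c=camera('scene');s=read_state();p=s['ee_pos'];print(p)
for d in (-11,0,8): 
    q=p+[0,0,d];u=proj(c,q);print(q.round(1),np.round(u,1),((u[0]-120)*4,(u[1]-180)*4))
for y in(-187,-261): 
    u=proj(c,[645,y,90.5]);print(u,((u[0]-120)*4,(u[1]-180)*4))
t=camera('wrist')
for q in ([645,-187,90.5],[645,-224,90.5],p,p-[0,0,11]): print(proj(t,q))
E
```

```text
[ 641.83144821 -225.06590224   85.08542967]
[ 641.8 -225.1   74.1] [169.  235.2] (np.float64(196.09587192329855), np.float64(220.73366304188198))
[ 641.8 -225.1   85.1] [168.5 232.7] (np.float64(193.8965158415465), np.float64(210.76774433910919))
[ 641.8 -225.1   93.1] [168.1 230.9] (np.float64(192.28048690786454), np.float64(203.44504970679077))
(np.float64(181.17775365622208), np.float64(232.4579402786013)) (np.float64(244.71101462488832), np.float64(209.83176111440525))
(np.float64(155.61712568435365), np.float64(232.12330845355322)) (np.float64(142.4685027374146), np.float64(208.49323381421289))
(np.float64(265.7994020310525), np.float64(169.1470620041887))
(np.float64(260.4037037631095), np.float64(227.63150616125228))
(np.float64(255.13212976530627), np.float64(225.2666179557886))
(np.float64(255.10475408102783), np.float64(218.6002280348829))
```

```bash
python3 -c "
import cv2
a=cv2.imread('pics/s3.png');cv2.imwrite('pics/s3d.png',cv2.resize(a[205:250,140:200],None,fx=12,fy=12,interpolation=0))
a=cv2.imread('pics/w3.png');cv2.imwrite('pics/w3d.png',cv2.resize(a[140:310,210:310],None,fx=5,fy=3.5,interpolation=0))"
```

```text
(no output)
```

View pics/s3d.png

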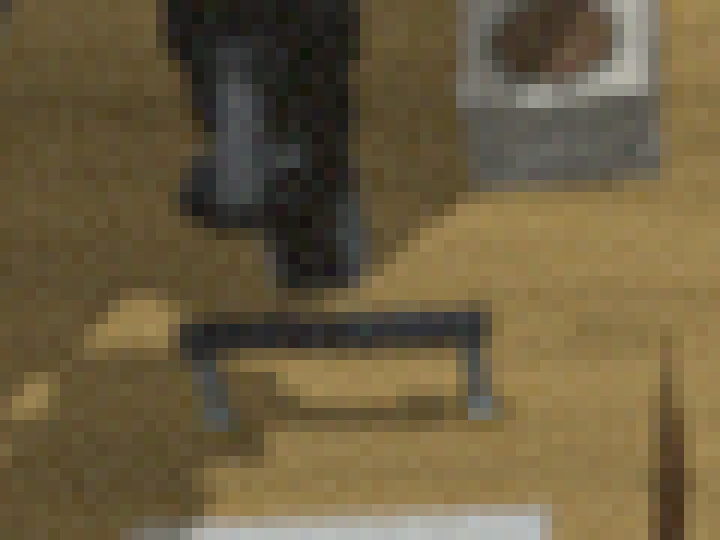

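View pics/w3d.png

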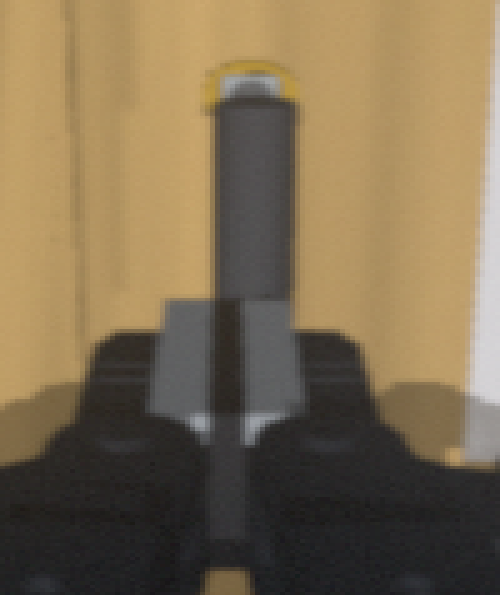

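```bash
python3 - <<'E'
from h import *
import pickle
s=read_state();p=s['ee_pos'];print(p,s['clock'],s['joints'].round(4), s['ft_force'])
t=camera('wrist');o=-np.array(t['R']).T@t['t'];print('cam-ee',(o-p).round(1), np.array(t['R'])@p+t['t'])
w=pickle.load(open('wrist0.pkl','rb'));print((-np.array(w['R']).T@w['t']).round(1))
for dz in (-11,0,10,20,30):
  for dy in (-11,0,11): print(dz,dy,np.round(proj(t,p+[0,dy,dz]),1))
c=camera('scene')
for dz in (-11,0,10,20,30):
  print(dz,[np.round(proj(c,p+[0,dy,dz]),1) for dy in (-11,11)])
E
```

```text
[ 641.80201626 -225.01937527   85.0111736 ] 5.5 [-0.425   0.6933  1.323   0.      1.1253 -0.5034] [2.38397771e-01 7.70425948e-04 9.36312025e-01]
cam-ee [ -6.1  73.4 166.6] [9.57580020e-02 2.33654627e+01 1.80629558e+02]
[ 209.9 -591.5  374. ]
-11 -11 [253.8 233.4]
-11 0 [255.1 218.5]
-11 11 [256.4 203.1]
0 -11 [253.8 240.8]
0 0 [255.1 225.2]
0 11 [256.5 209. ]
10 -11 [253.7 248.3]
10 0 [255.1 232. ]
10 11 [256.6 215. ]
20 -11 [253.7 256.7]
20 0 [255.2 239.5]
20 11 [256.7 221.7]
30 -11 [253.6 266.1]
30 0 [255.2 248.1]
30 11 [256.9 229.2]
-11 [array([165.3, 235.1]), array([172.8, 235.2])]
0 [array([164.7, 232.7]), array([172.3, 232.8])]
10 [array([164.2, 230.4]), array([171.8, 230.5])]
20 [array([163.7, 228. ]), array([171.3, 228.1])]
30 [array([163.1, 225.7]), array([170.8, 225.8])]
```

Emit:
step_arm:
  increments:
    - {"dx":0.05,"dy":0,"dz":0,"ax":0,"ay":0,"az":0,"hand":0.6}
    - {"dx":0,"dy":0,"dz":0,"ax":0,"ay":0,"az":0,"hand":0.6}
    - {"dx":0,"dy":0,"dz":0.25,"ax":0,"ay":0,"az":0,"hand":0.6}
    - {"dx":0,"dy":0,"dz":0.25,"ax":0,"ay":0,"az":0,"hand":0.6}
    - {"dx":0,"dy":0,"dz":0.25,"ax":0,"ay":0,"az":0,"hand":0.6}

```text
clock: 6.22
ee_pos: [642.7, -224.9, 69.4]
eef_rot: [-0.0, 0.999, 0.039, -0.0]
ft_force: [-0.8, 0.2, 1.0]
finger_gap: 34.4
```

```bash
python3 -c "
from h import *
snap('wrist','w4.png');c=snap('scene','s4.png');a=cv2.imread('pics/s4.png');cv2.imwrite('pics/s4d.png',cv2.resize(a[205:250,140:200],None,fx=12,fy=12,interpolation=0))"; python3 plan.py 644 -223 60 0.08
```

```text
from [ 642.4 -224.8   69.2] th 0.078 d [ 1.6  1.8 -9.2] zax [-1.1e-03  5.0e-04 -1.0e+00] F [-0.4  0.3 -0.3] gap 33.9 t 6.33
az -0.01 shift before turn [ 0.09 -0.08  0.46] after turn [ 0.09 -0.08  0.46]
```

View pics/s4d.png

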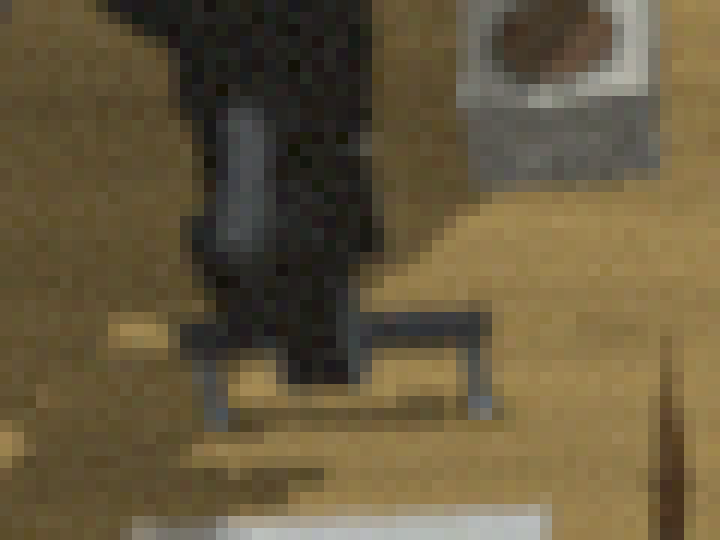

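View pics/w4.png

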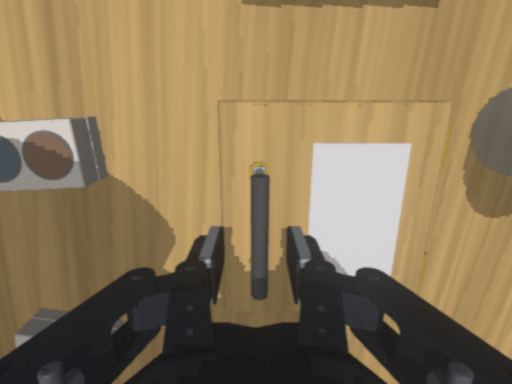

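Emit:
step_arm:
  increments:
    - {"dx":0.05,"dy":-0.05,"dz":0.25,"ax":0,"ay":0,"az":0,"hand":0.6}
    - {"dx":0,"dy":0,"dz":0,"ax":0,"ay":0,"az":0,"hand":1}
    - {"dx":0,"dy":0,"dz":0,"ax":0,"ay":0,"az":0,"hand":1}
    - {"dx":0,"dy":0,"dz":0,"ax":0,"ay":0,"az":0,"hand":1}
    - {"dx":0,"dy":0,"dz":0,"ax":0,"ay":0,"az":0,"hand":1}
  squeeze: 60

```text
clock: 6.95
ee_pos: [643.8, -223.8, 65.1]
eef_rot: [-0.0, 0.999, 0.039, 0.0]
ft_force: [0.4, 2.0, 0.3]
finger_gap: 7.1
```

```bash
python3 -c "
from h import *
snap('wrist','w5.png');c=snap('scene','s5.png');a=cv2.imread('pics/s5.png');cv2.imwrite('pics/s5d.png',cv2.resize(a[205:250,140:200],None,fx=12,fy=12,interpolation=0))"; python3 plan.py 644 -223 60 0.08
```

```text
from [ 643.8 -223.8   65. ] th 0.079 d [ 0.2  0.8 -5. ] zax [ 1.e-04  1.e-04 -1.e+00] F [0.2 1.7 0.1] gap 6.9 t 7.05
az -0.01 shift before turn [ 0.01 -0.04  0.25] after turn [ 0.01 -0.04  0.25]
```

View pics/s5d.png

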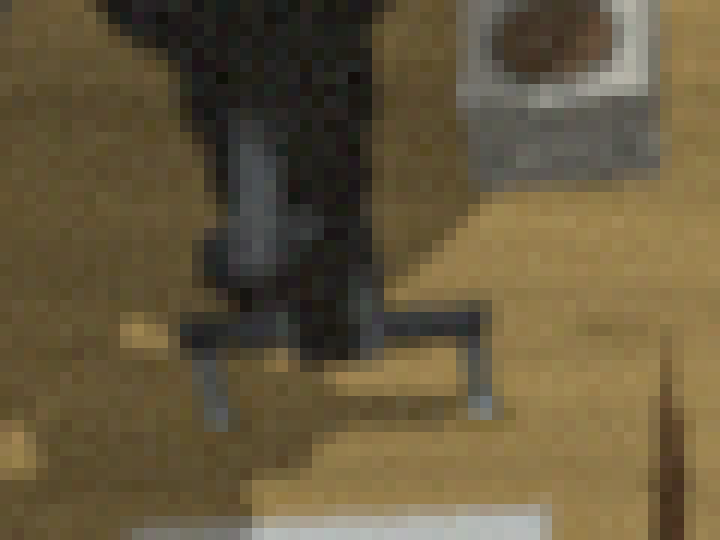

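Emit:
step_arm:
  increments:
    - {"dx":0,"dy":0,"dz":0,"ax":0,"ay":0,"az":0,"hand":0.6}
    - {"dx":0,"dy":0,"dz":0.25,"ax":0,"ay":0,"az":0,"hand":0.6}
    - {"dx":0,"dy":0,"dz":0.2,"ax":0,"ay":0,"az":0,"hand":0.6}
    - {"dx":0,"dy":0,"dz":0,"ax":0,"ay":0,"az":0,"hand":1}
    - {"dx":0,"dy":0,"dz":0,"ax":0,"ay":0,"az":0,"hand":1}
  squeeze: 60

```text
clock: 7.68
ee_pos: [643.7, -223.9, 56.0]
eef_rot: [-0.0, 0.999, 0.039, -0.0]
ft_force: [0.0, 0.1, -2.8]
finger_gap: 7.6
```

Emit:
step_arm:
  increments:
    - {"dx":0,"dy":0,"dz":0,"ax":0,"ay":0,"az":0,"hand":1}
    - {"dx":0,"dy":0,"dz":0,"ax":0,"ay":0,"az":0,"hand":1}
    - {"dx":0,"dy":0,"dz":0,"ax":0,"ay":0,"az":0,"hand":1}
    - {"dx":0,"dy":0,"dz":0,"ax":0,"ay":0,"az":0,"hand":1}
    - {"dx":0,"dy":0,"dz":0,"ax":0,"ay":0,"az":0,"hand":1}

```text
clock: 8.3
ee_pos: [643.7, -223.9, 56.0]
eef_rot: [-0.0, 0.999, 0.039, -0.0]
ft_force: [-0.3, 0.9, -1.7]
finger_gap: 7.5
```

```bash
python3 -c "
from h import *
snap('wrist','w6.png');c=snap('scene','s6.png');a=cv2.imread('pics/s6.png');cv2.imwrite('pics/s6d.png',cv2.resize(a[205:250,140:200],None,fx=12,fy=12,interpolation=0))"; python3 plan.py 644 -223 60 0.08
```

```text
from [ 643.7 -223.9   56. ] th 0.078 d [0.3 0.9 4. ] zax [-1.e-04  0.e+00 -1.e+00] F [-0.7  0.5 -1. ] gap 7.6 t 8.4
az -0.01 shift before turn [ 0.02 -0.04 -0.2 ] after turn [ 0.02 -0.04 -0.2 ]
```

View pics/s6d.png

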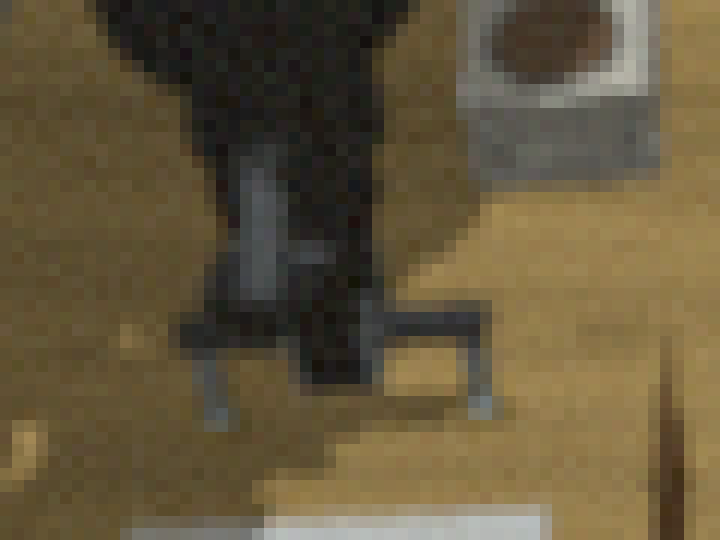

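View pics/w6.png

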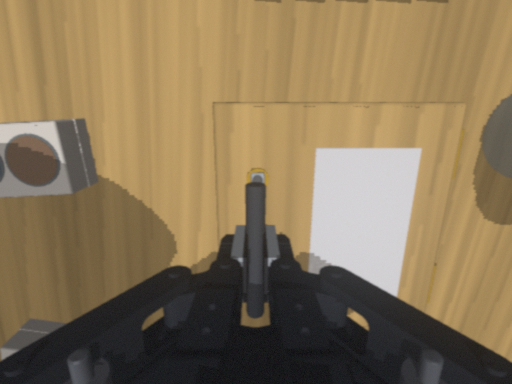

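Emit:
step_arm:
  increments:
    - {"dx":0,"dy":0,"dz":-0.2,"ax":0,"ay":0,"az":0,"hand":1}
    - {"dx":0,"dy":0,"dz":-0.2,"ax":0,"ay":0,"az":0,"hand":1}
    - {"dx":0,"dy":0,"dz":-0.2,"ax":0,"ay":0,"az":0,"hand":1}
    - {"dx":0,"dy":0,"dz":-0.2,"ax":0,"ay":0,"az":0,"hand":1}
    - {"dx":0,"dy":0,"dz":-0.2,"ax":0,"ay":0,"az":0,"hand":1}

```text
clock: 9.02
ee_pos: [643.8, -223.8, 76.2]
eef_rot: [-0.0, 0.999, 0.039, 0.0]
ft_force: [3.2, 0.9, -8.9]
finger_gap: 7.4
```

```bash
python3 -c "
from h import *
snap('wrist','w7.png');c=snap('scene','s7.png');a=cv2.imread('pics/s7.png');cv2.imwrite('pics/s7d.png',cv2.resize(a[205:290,130:210],None,fx=7,fy=7,interpolation=0))"; python3 plan.py 644 -223 60 0.08
```

```text
from [ 643.8 -223.9   76.6] th 0.079 d [  0.2   0.9 -16.6] zax [ 4.e-04 -1.e-04 -1.e+00] F [ 1.4  1.6 -2.9] gap 7.4 t 9.12
az -0.01 shift before turn [ 0.01 -0.04  0.83] after turn [ 0.01 -0.04  0.83]
```

View pics/s7d.png

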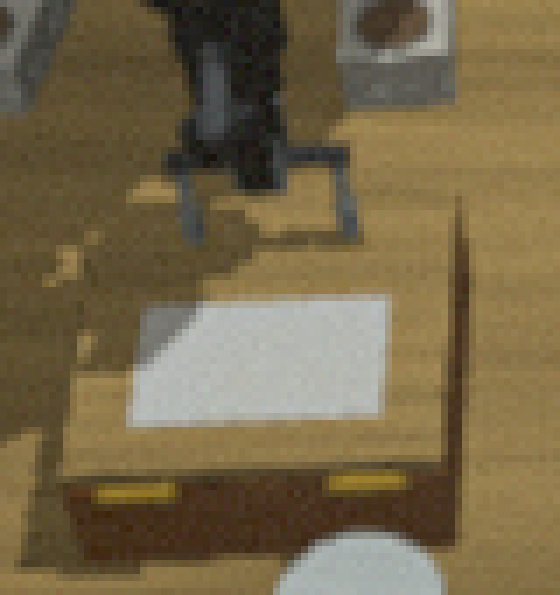

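View pics/w7.png

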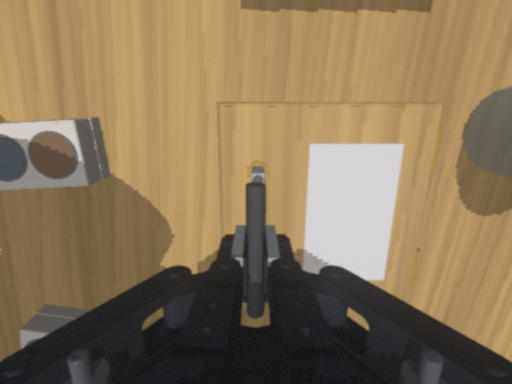

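Emit:
step_arm:
  increments:
    - {"dx":0,"dy":0,"dz":0,"ax":0,"ay":0,"az":0,"hand":0.6}
    - {"dx":0,"dy":0,"dz":0,"ax":0,"ay":0,"az":0,"hand":0.6}
    - {"dx":0,"dy":0,"dz":-1,"ax":0,"ay":0,"az":0,"hand":0.6}
    - {"dx":0,"dy":0,"dz":-1,"ax":0,"ay":0,"az":0,"hand":0.6}
    - {"dx":0,"dy":0,"dz":-1,"ax":0,"ay":0,"az":0,"hand":0.6}

```text
clock: 9.75
ee_pos: [643.7, -224.0, 136.8]
eef_rot: [0.0, 0.999, 0.039, 0.0]
ft_force: [0.3, 0.3, -1.1]
finger_gap: 34.4
```

```bash
python3 plan.py 644.5 21.8 133 0.055
```

```text
from [ 643.7 -224.   136.8] th 0.078 d [  0.8 245.8  -3.8] zax [ 0.e+00 -2.e-04 -1.e+00] F [ 0.3  0.3 -1.1] gap 34.4 t 9.75
az 0.16 shift before turn [  1.   -12.25   0.19] after turn [  0.72 -12.27   0.19]
```

Emit:
step_arm:
  increments:
    - {"dx":0.07,"dy":-1,"dz":0,"ax":0,"ay":0,"az":0.15,"hand":0.6}
    - {"dx":0.06,"dy":-1,"dz":0,"ax":0,"ay":0,"az":0,"hand":0.6}
    - {"dx":0.06,"dy":-1,"dz":0,"ax":0,"ay":0,"az":0,"hand":0.6}
    - {"dx":0.06,"dy":-1,"dz":0,"ax":0,"ay":0,"az":0,"hand":0.6}
    - {"dx":0.06,"dy":-1,"dz":0,"ax":0,"ay":0,"az":0,"hand":0.6}

```text
clock: 10.38
ee_pos: [643.8, -122.2, 135.9]
eef_rot: [-0.0, 1.0, 0.028, -0.0]
ft_force: [1.1, 0.3, 0.0]
finger_gap: 34.1
```

Emit:
step_arm:
  increments:
    - {"dx":0.06,"dy":-1,"dz":0,"ax":0,"ay":0,"az":0,"hand":0.6}
    - {"dx":0.06,"dy":-1,"dz":0,"ax":0,"ay":0,"az":0,"hand":0.6}
    - {"dx":0.06,"dy":-1,"dz":0,"ax":0,"ay":0,"az":0,"hand":0.6}
    - {"dx":0.06,"dy":-1,"dz":0,"ax":0,"ay":0,"az":0,"hand":0.6}
    - {"dx":0.06,"dy":-1,"dz":0,"ax":0,"ay":0,"az":0,"hand":0.6}

```text
clock: 11.0
ee_pos: [644.2, -22.2, 136.0]
eef_rot: [0.0, 1.0, 0.028, 0.0]
ft_force: [-0.2, -0.6, -0.9]
finger_gap: 34.1
```

Emit:
step_arm:
  increments:
    - {"dx":0.06,"dy":-1,"dz":0,"ax":0,"ay":0,"az":0,"hand":0.6}
    - {"dx":0.06,"dy":-1,"dz":0,"ax":0,"ay":0,"az":0,"hand":0.6}
    - {"dx":0,"dy":-0.27,"dz":0,"ax":0,"ay":0,"az":0,"hand":0.6}
    - {"dx":0,"dy":0,"dz":0,"ax":0,"ay":0,"az":0,"hand":0.6}
    - {"dx":0,"dy":0,"dz":0,"ax":0,"ay":0,"az":0,"hand":0.6}

```text
clock: 11.62
ee_pos: [644.2, 21.4, 136.0]
eef_rot: [0.0, 1.0, 0.028, 0.0]
ft_force: [-0.7, -0.5, -0.1]
finger_gap: 34.2
```

```bash
python3 plan.py 644.5 21.8 56 0.055; python3 -c "
from h import *
snap('wrist','w8.png')"
```

```text
from [644.2  21.4 136. ] th 0.055 d [  0.3   0.4 -80. ] zax [ 0.e+00 -1.e-04 -1.e+00] F [-0.7 -0.5 -0.1] gap 34.2 t 11.62
az 0.0 shift before turn [ 0.02 -0.02  4.  ] after turn [ 0.02 -0.02  4.  ]
```

View pics/w8.png

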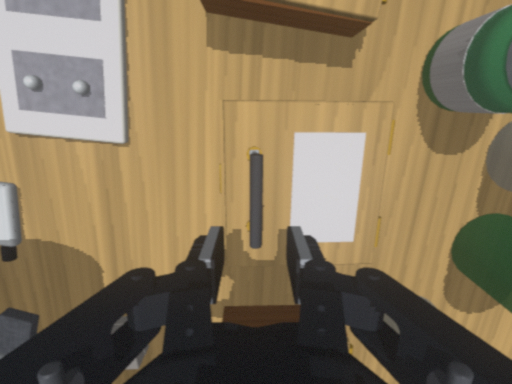

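Emit:
step_arm:
  increments:
    - {"dx":0,"dy":0,"dz":0.8,"ax":0,"ay":0,"az":0,"hand":0.6}
    - {"dx":0,"dy":0,"dz":0.8,"ax":0,"ay":0,"az":0,"hand":0.6}
    - {"dx":0,"dy":0,"dz":0.8,"ax":0,"ay":0,"az":0,"hand":0.6}
    - {"dx":0,"dy":0,"dz":0.8,"ax":0,"ay":0,"az":0,"hand":0.6}
    - {"dx":0,"dy":0,"dz":0.75,"ax":0,"ay":0,"az":0,"hand":0.6}

```text
clock: 12.3
ee_pos: [644.0, 22.0, 55.7]
eef_rot: [-0.0, 1.0, 0.028, -0.0]
ft_force: [0.4, 0.2, -0.2]
finger_gap: 34.6
```

Emit:
step_arm:
  increments:
    - {"dx":0,"dy":0,"dz":0,"ax":0,"ay":0,"az":0,"hand":1}
    - {"dx":0,"dy":0,"dz":0,"ax":0,"ay":0,"az":0,"hand":1}
    - {"dx":0,"dy":0,"dz":0,"ax":0,"ay":0,"az":0,"hand":1}
    - {"dx":0,"dy":0,"dz":0,"ax":0,"ay":0,"az":0,"hand":1}
    - {"dx":0,"dy":0,"dz":0,"ax":0,"ay":0,"az":0,"hand":1}

```text
clock: 12.92
ee_pos: [644.2, 22.0, 57.3]
eef_rot: [0.0, 1.0, 0.028, 0.0]
ft_force: [-2.3, 0.4, 2.3]
finger_gap: 7.8
```

Emit:
step_arm:
  increments:
    - {"dx":0,"dy":0,"dz":-0.2,"ax":0,"ay":0,"az":0,"hand":1}
    - {"dx":0,"dy":0,"dz":-0.2,"ax":0,"ay":0,"az":0,"hand":1}
    - {"dx":0,"dy":0,"dz":-0.2,"ax":0,"ay":0,"az":0,"hand":1}
    - {"dx":0,"dy":0,"dz":-0.2,"ax":0,"ay":0,"az":0,"hand":1}
    - {"dx":0,"dy":0,"dz":-0.2,"ax":0,"ay":0,"az":0,"hand":1}

```text
clock: 13.55
ee_pos: [646.5, 22.0, 77.9]
eef_rot: [0.0, 1.0, 0.028, 0.002]
ft_force: [14.6, 1.7, -7.4]
finger_gap: 8.1
```

```bash
python3 -c "
from h import *
snap('wrist','w9.png');c=snap('scene','s9.png');a=cv2.imread('pics/s9.png');cv2.imwrite('pics/s9d.png',cv2.resize(a[205:290,210:300],None,fx=7,fy=7,interpolation=0))"; python3 plan.py 644 22 60 0.055
```

```text
from [646.7  22.   78.2] th 0.056 d [ -2.7  -0.  -18.2] zax [ 5.2e-03  1.0e-04 -1.0e+00] F [13.2  2.4 -6.6] gap 8.1 t 13.65
az 0.01 shift before turn [-0.13 -0.01  0.91] after turn [-0.13 -0.01  0.91]
```

View pics/s9d.png

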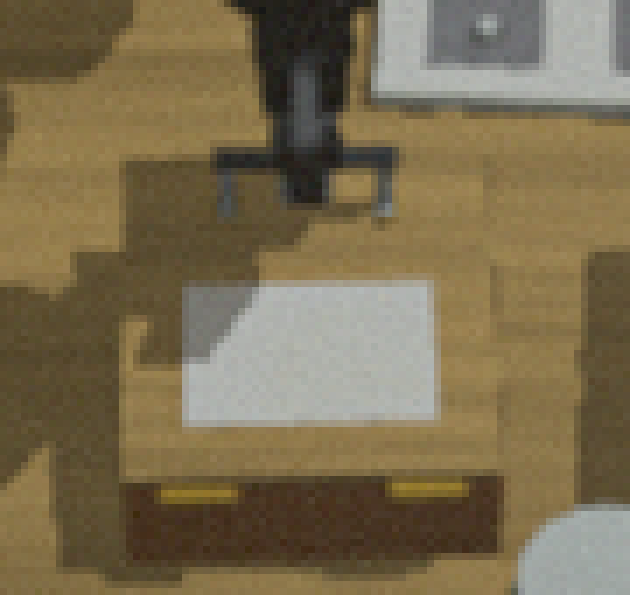

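View pics/w9.png

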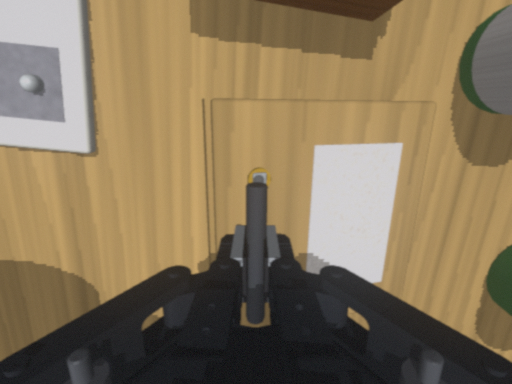

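Emit:
step_arm:
  increments:
    - {"dx":0,"dy":0,"dz":0.2,"ax":0,"ay":0,"az":0,"hand":1}
    - {"dx":0,"dy":0,"dz":0.2,"ax":0,"ay":0,"az":0,"hand":1}
    - {"dx":0,"dy":0,"dz":0.2,"ax":0,"ay":0,"az":0,"hand":1}
    - {"dx":0,"dy":0,"dz":0.2,"ax":0,"ay":0,"az":0,"hand":1}
    - {"dx":0,"dy":0,"dz":0.2,"ax":0,"ay":0,"az":0,"hand":1}

```text
clock: 14.28
ee_pos: [643.9, 21.9, 57.0]
eef_rot: [0.0, 1.0, 0.028, -0.0]
ft_force: [-1.4, 0.7, 8.7]
finger_gap: 7.7
```

Emit:
step_arm:
  increments:
    - {"dx":0,"dy":0,"dz":0.1,"ax":0,"ay":0,"az":0,"hand":1}
    - {"dx":0,"dy":0,"dz":0.05,"ax":0,"ay":0,"az":0,"hand":1}
    - {"dx":0,"dy":0,"dz":0.05,"ax":0,"ay":0,"az":0,"hand":1}
    - {"dx":0,"dy":0,"dz":0,"ax":0,"ay":0,"az":0,"hand":1}
    - {"dx":0,"dy":0,"dz":0,"ax":0,"ay":0,"az":0,"hand":1}

```text
clock: 14.9
ee_pos: [643.6, 22.0, 52.7]
eef_rot: [-0.0, 1.0, 0.028, -0.001]
ft_force: [-2.4, 0.3, -1.3]
finger_gap: 7.7
```

Emit:
step_arm:
  increments:
    - {"dx":0,"dy":0,"dz":0.05,"ax":0,"ay":0,"az":0,"hand":1}
    - {"dx":0,"dy":0,"dz":0.05,"ax":0,"ay":0,"az":0,"hand":1}
    - {"dx":0,"dy":0,"dz":0,"ax":0,"ay":0,"az":0,"hand":1}
    - {"dx":0,"dy":0,"dz":0,"ax":0,"ay":0,"az":0,"hand":1}
    - {"dx":0,"dy":0,"dz":0,"ax":0,"ay":0,"az":0,"hand":1}

```text
clock: 15.52
ee_pos: [644.0, 22.0, 51.0]
eef_rot: [-0.0, 1.0, 0.028, -0.0]
ft_force: [-4.1, 0.4, -1.6]
finger_gap: 7.9
```

Emit:
step_arm:
  increments:
    - {"dx":0,"dy":0,"dz":0.1,"ax":0,"ay":0,"az":0,"hand":1}
    - {"dx":0,"dy":0,"dz":0,"ax":0,"ay":0,"az":0,"hand":1}
    - {"dx":0,"dy":0,"dz":0,"ax":0,"ay":0,"az":0,"hand":1}
    - {"dx":0,"dy":0,"dz":0,"ax":0,"ay":0,"az":0,"hand":1}
    - {"dx":0,"dy":0,"dz":0,"ax":0,"ay":0,"az":0,"hand":1}

```text
clock: 16.15
ee_pos: [644.5, 22.0, 49.6]
eef_rot: [0.0, 1.0, 0.028, 0.0]
ft_force: [-5.3, 0.7, 6.9]
finger_gap: 7.8
```

```bash
python3 -c "
from h import *
snap('wrist','w10.png');c=snap('scene','s10.png');a=cv2.imread('pics/s10.png');cv2.imwrite('pics/s10d.png',cv2.resize(a[205:290,210:300],None,fx=7,fy=7,interpolation=0))"; python3 plan.py 644 22 60 0.055
```

```text
from [644.5  22.   49.6] th 0.056 d [-0.5  0.  10.4] zax [ 9.e-04 -0.e+00 -1.e+00] F [-6.2  0.   5.5] gap 7.9 t 16.25
az 0.01 shift before turn [-0.02 -0.   -0.52] after turn [-0.02 -0.   -0.52]
```

View pics/s10d.png

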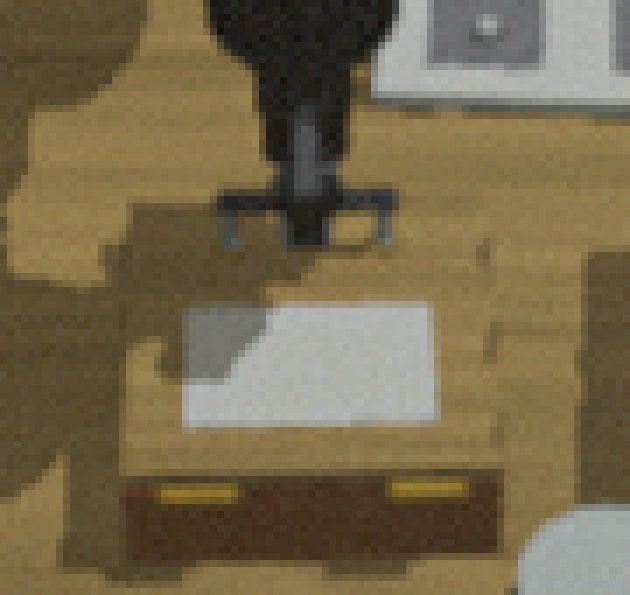

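View pics/w10.png

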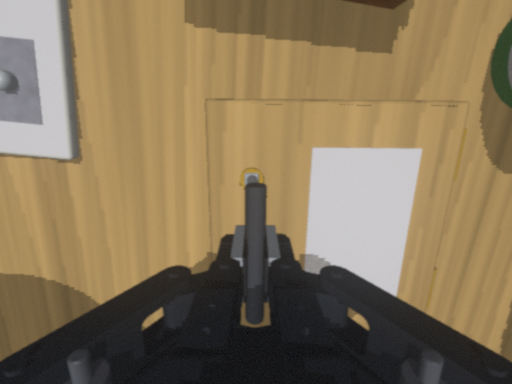

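Emit:
step_arm:
  increments:
    - {"dx":0,"dy":0,"dz":0.1,"ax":0,"ay":0,"az":0,"hand":1}
    - {"dx":0,"dy":0,"dz":0,"ax":0,"ay":0,"az":0,"hand":1}
    - {"dx":0,"dy":0,"dz":0,"ax":0,"ay":0,"az":0,"hand":1}
    - {"dx":0,"dy":0,"dz":0,"ax":0,"ay":0,"az":0,"hand":1}
    - {"dx":0,"dy":0,"dz":0,"ax":0,"ay":0,"az":0,"hand":1}

```text
clock: 16.88
ee_pos: [645.4, 22.0, 48.9]
eef_rot: [0.0, 1.0, 0.028, 0.002]
ft_force: [-8.1, -0.2, 22.6]
finger_gap: 7.6
```

Emit:
step_arm:
  increments:
    - {"dx":0,"dy":0,"dz":-0.22,"ax":0,"ay":0,"az":0,"hand":1}
    - {"dx":0,"dy":0,"dz":-0.22,"ax":0,"ay":0,"az":0,"hand":1}
    - {"dx":0,"dy":0,"dz":-0.22,"ax":0,"ay":0,"az":0,"hand":1}
    - {"dx":0,"dy":0,"dz":-0.22,"ax":0,"ay":0,"az":0,"hand":1}
    - {"dx":0,"dy":0,"dz":-0.22,"ax":0,"ay":0,"az":0,"hand":1}

```text
clock: 17.5
ee_pos: [644.1, 22.0, 69.2]
eef_rot: [-0.0, 1.0, 0.028, -0.0]
ft_force: [-1.9, 1.0, -9.6]
finger_gap: 7.8
```

```bash
python3 -c "
from h import *
snap('wrist','w11.png');c=snap('scene','s11.png');a=cv2.imread('pics/s11.png');cv2.imwrite('pics/s11d.png',cv2.resize(a[205:290,210:300],None,fx=7,fy=7,interpolation=0))"; python3 plan.py 644 22 60 0.055
```

```text
from [644.2  22.   69.5] th 0.056 d [-0.2  0.  -9.5] zax [ 3.e-04 -0.e+00 -1.e+00] F [-3.6  0.2 -2.8] gap 8.1 t 17.6
az 0.01 shift before turn [-0.01 -0.    0.48] after turn [-0.01 -0.    0.48]
```

View pics/s11d.png

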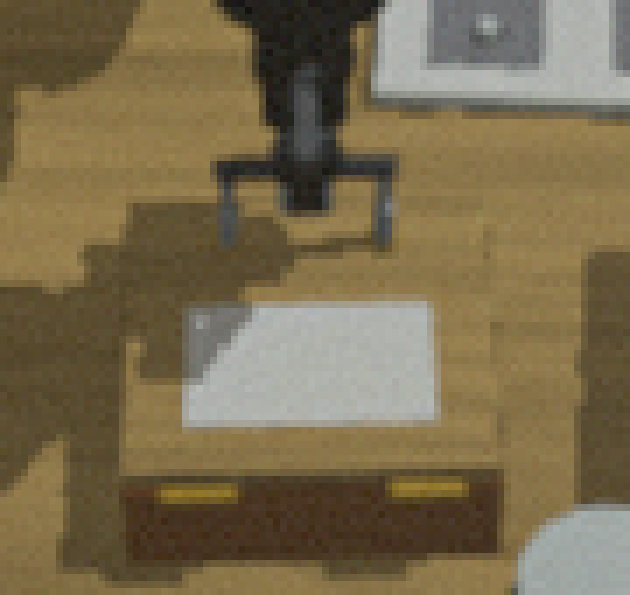

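View pics/w11.png

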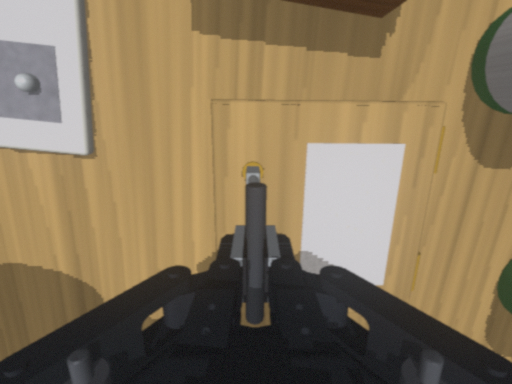

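Emit:
step_arm:
  increments:
    - {"dx":0,"dy":0,"dz":0,"ax":0,"ay":0,"az":0,"hand":0.6}
    - {"dx":0,"dy":0,"dz":0,"ax":0,"ay":0,"az":0,"hand":0.6}
    - {"dx":0,"dy":0,"dz":-1,"ax":0,"ay":0,"az":0,"hand":0.6}
    - {"dx":0,"dy":0,"dz":-1,"ax":0,"ay":0,"az":0,"hand":0.6}
    - {"dx":0,"dy":0,"dz":-1,"ax":0,"ay":0,"az":0,"hand":0.6}

```text
clock: 18.23
ee_pos: [644.6, 21.9, 129.9]
eef_rot: [0.0, 1.0, 0.028, 0.001]
ft_force: [-0.4, 0.2, 0.8]
finger_gap: 34.2
```

```bash
python3 plan.py 625 244.3 133 -0.105
```

```text
from [644.6  21.9 129.9] th 0.056 d [-19.6 222.4   3.1] zax [ 1.2e-03 -1.0e-04 -1.0e+00] F [-0.4  0.2  0.8] gap 34.2 t 18.23
az 1.07 shift before turn [ -0.36 -11.16  -0.15] after turn [ -2.14 -10.95  -0.15]
```

Emit:
step_arm:
  increments:
    - {"dx":0,"dy":-1,"dz":-0.15,"ax":0,"ay":0,"az":0,"hand":0.6}
    - {"dx":0,"dy":-1,"dz":0,"ax":0,"ay":0,"az":0.5,"hand":0.6}
    - {"dx":0,"dy":-1,"dz":0,"ax":0,"ay":0,"az":0.57,"hand":0.6}
    - {"dx":-0.2,"dy":-1,"dz":0,"ax":0,"ay":0,"az":0,"hand":0.6}
    - {"dx":-0.2,"dy":-1,"dz":0,"ax":0,"ay":0,"az":0,"hand":0.6}

```text
clock: 18.85
ee_pos: [638.1, 124.1, 131.6]
eef_rot: [-0.0, 0.999, -0.051, -0.0]
ft_force: [0.2, -0.5, 0.7]
finger_gap: 34.2
```

Emit:
step_arm:
  increments:
    - {"dx":-0.2,"dy":-1,"dz":0,"ax":0,"ay":0,"az":0,"hand":0.6}
    - {"dx":-0.2,"dy":-1,"dz":0,"ax":0,"ay":0,"az":0,"hand":0.6}
    - {"dx":-0.2,"dy":-1,"dz":0,"ax":0,"ay":0,"az":0,"hand":0.6}
    - {"dx":-0.2,"dy":-1,"dz":0,"ax":0,"ay":0,"az":0,"hand":0.6}
    - {"dx":-0.2,"dy":-1,"dz":0,"ax":0,"ay":0,"az":0,"hand":0.6}

```text
clock: 19.48
ee_pos: [628.9, 225.4, 132.0]
eef_rot: [0.0, 0.999, -0.052, -0.0]
ft_force: [-0.2, 0.2, 0.3]
finger_gap: 34.0
```

```bash
python3 plan.py 625 244.3 133 -0.105
```

```text
from [628.9 225.4 132. ] th -0.104 d [-3.9 18.9  1. ] zax [-0. -0. -1.] F [-0.2  0.2  0.3] gap 34.0 t 19.48
az 0.0 shift before turn [-0.29 -0.92 -0.05] after turn [-0.29 -0.92 -0.05]
```

Emit:
step_arm:
  increments:
    - {"dx":-0.29,"dy":-0.92,"dz":0,"ax":0,"ay":0,"az":0,"hand":0.6}
    - {"dx":0,"dy":0,"dz":0.5,"ax":0,"ay":0,"az":0,"hand":0.6}
    - {"dx":0,"dy":0,"dz":0,"ax":0,"ay":0,"az":0,"hand":0.6}
    - {"dx":0,"dy":0,"dz":0,"ax":0,"ay":0,"az":0,"hand":0.6}
    - {"dx":0,"dy":0,"dz":0,"ax":0,"ay":0,"az":0,"hand":0.6}

```text
clock: 20.1
ee_pos: [625.4, 242.5, 122.2]
eef_rot: [-0.0, 0.999, -0.053, 0.0]
ft_force: [-0.0, -0.7, 1.1]
finger_gap: 34.0
```

```bash
python3 plan.py 625 244.3 55 -0.105; python3 -c "
from h import *
snap('wrist','w12.png')"
```

```text
from [625.4 242.5 122.2] th -0.105 d [ -0.4   1.8 -67.2] zax [ 3.e-04  0.e+00 -1.e+00] F [-0.  -0.7  1.1] gap 34.0 t 20.1
az -0.0 shift before turn [-0.03 -0.09  3.36] after turn [-0.03 -0.09  3.36]
```

View pics/w12.png

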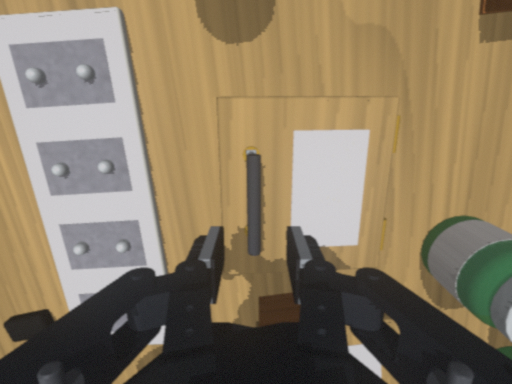

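Bar at (254,205), centred between the jaws. Descend, pinch, tug.

Emit:
step_arm:
  increments:
    - {"dx":-0.03,"dy":-0.09,"dz":0.7,"ax":0,"ay":0,"az":0,"hand":0.6}
    - {"dx":0,"dy":0,"dz":0.7,"ax":0,"ay":0,"az":0,"hand":0.6}
    - {"dx":0,"dy":0,"dz":0.7,"ax":0,"ay":0,"az":0,"hand":0.6}
    - {"dx":0,"dy":0,"dz":0.7,"ax":0,"ay":0,"az":0,"hand":0.6}
    - {"dx":0,"dy":0,"dz":0.55,"ax":0,"ay":0,"az":0,"hand":0.6}

```text
clock: 20.78
ee_pos: [624.5, 244.7, 53.7]
eef_rot: [0.0, 0.999, -0.052, -0.0]
ft_force: [0.2, 0.4, 0.3]
finger_gap: 34.1
```

Emit:
step_arm:
  increments:
    - {"dx":0,"dy":0,"dz":0,"ax":0,"ay":0,"az":0,"hand":1}
    - {"dx":0,"dy":0,"dz":0,"ax":0,"ay":0,"az":0,"hand":1}
    - {"dx":0,"dy":0,"dz":0,"ax":0,"ay":0,"az":0,"hand":1}
    - {"dx":0,"dy":0,"dz":0,"ax":0,"ay":0,"az":0,"hand":1}
    - {"dx":0,"dy":0,"dz":0,"ax":0,"ay":0,"az":0,"hand":1}

```text
clock: 21.4
ee_pos: [624.9, 244.8, 55.3]
eef_rot: [-0.0, 0.999, -0.052, 0.0]
ft_force: [-1.7, -0.7, 1.7]
finger_gap: 7.9
```

Emit:
step_arm:
  increments:
    - {"dx":0,"dy":0,"dz":-0.21,"ax":0,"ay":0,"az":0,"hand":1}
    - {"dx":0,"dy":0,"dz":-0.21,"ax":0,"ay":0,"az":0,"hand":1}
    - {"dx":0,"dy":0,"dz":-0.21,"ax":0,"ay":0,"az":0,"hand":1}
    - {"dx":0,"dy":0,"dz":-0.21,"ax":0,"ay":0,"az":0,"hand":1}
    - {"dx":0,"dy":0,"dz":-0.21,"ax":0,"ay":0,"az":0,"hand":1}

```text
clock: 22.02
ee_pos: [627.0, 244.7, 76.8]
eef_rot: [-0.0, 0.999, -0.052, 0.002]
ft_force: [3.1, -1.5, -2.7]
finger_gap: 7.8
```

```bash
python3 -c "
from h import *
snap('wrist','w13.png');c=snap('scene','s13.png');a=cv2.imread('pics/s13.png');cv2.imwrite('pics/s13d.png',cv2.resize(a[200:285,285:375],None,fx=7,fy=7,interpolation=0))"; python3 plan.py 644 22 60 0.055
```

```text
from [626.2 244.7  76.9] th -0.105 d [  17.8 -222.7  -16.9] zax [ 2.8e-03  3.0e-04 -1.0e+00] F [ 7.1 -2.2 -4.8] gap 8.0 t 22.12
az -1.06 shift before turn [ 2.05 10.98  0.85] after turn [ 0.28 11.17  0.85]
```

View pics/s13d.png

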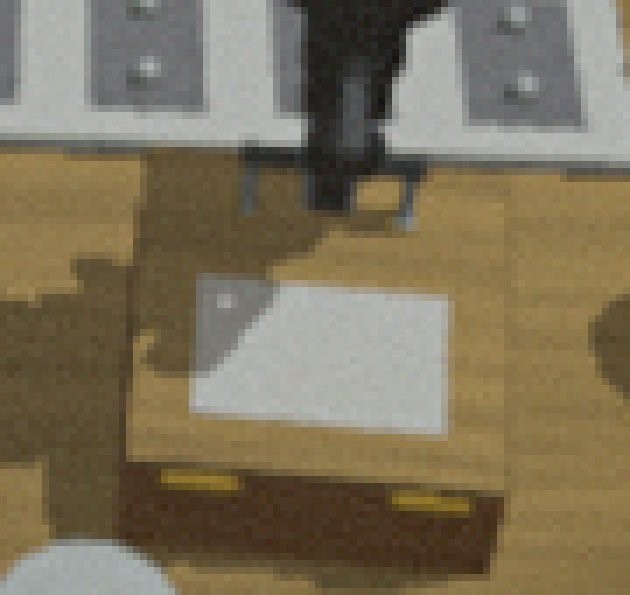

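View pics/w13.png

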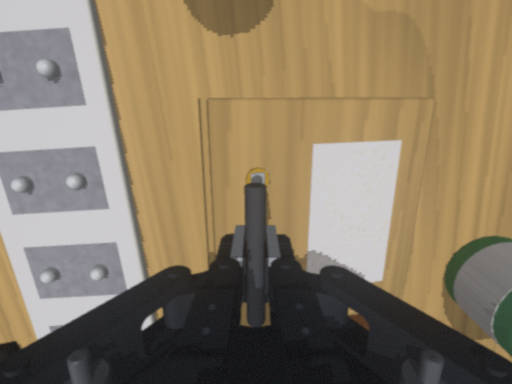

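Emit:
step_arm:
  increments:
    - {"dx":0,"dy":0,"dz":0.25,"ax":0,"ay":0,"az":0,"hand":1}
    - {"dx":0,"dy":0,"dz":0.25,"ax":0,"ay":0,"az":0,"hand":1}
    - {"dx":0,"dy":0,"dz":0.25,"ax":0,"ay":0,"az":0,"hand":1}
    - {"dx":0,"dy":0,"dz":0.25,"ax":0,"ay":0,"az":0,"hand":1}
    - {"dx":0,"dy":0,"dz":0.15,"ax":0,"ay":0,"az":0,"hand":1}

```text
clock: 22.75
ee_pos: [623.3, 244.9, 52.6]
eef_rot: [0.0, 0.999, -0.052, -0.001]
ft_force: [-10.3, -0.6, 8.8]
finger_gap: 8.0
```

Emit:
step_arm:
  increments:
    - {"dx":0,"dy":0,"dz":0.1,"ax":0,"ay":0,"az":0,"hand":1}
    - {"dx":0,"dy":0,"dz":0,"ax":0,"ay":0,"az":0,"hand":1}
    - {"dx":0,"dy":0,"dz":0,"ax":0,"ay":0,"az":0,"hand":1}
    - {"dx":0,"dy":0,"dz":0,"ax":0,"ay":0,"az":0,"hand":1}
    - {"dx":0,"dy":0,"dz":0,"ax":0,"ay":0,"az":0,"hand":1}

```text
clock: 23.38
ee_pos: [622.9, 244.9, 50.0]
eef_rot: [0.0, 0.999, -0.052, -0.002]
ft_force: [-7.5, 1.5, -2.5]
finger_gap: 7.3
```

Emit:
step_arm:
  increments:
    - {"dx":0,"dy":0,"dz":0.1,"ax":0,"ay":0,"az":0,"hand":1}
    - {"dx":0,"dy":0,"dz":0,"ax":0,"ay":0,"az":0,"hand":1}
    - {"dx":0,"dy":0,"dz":0,"ax":0,"ay":0,"az":0,"hand":1}
    - {"dx":0,"dy":0,"dz":0,"ax":0,"ay":0,"az":0,"hand":1}
    - {"dx":0,"dy":0,"dz":0,"ax":0,"ay":0,"az":0,"hand":1}

```text
clock: 24.0
ee_pos: [622.6, 244.9, 48.0]
eef_rot: [0.0, 0.999, -0.052, -0.002]
ft_force: [-9.4, 1.3, -0.7]
finger_gap: 8.2
```

Emit:
step_arm:
  increments:
    - {"dx":0,"dy":0,"dz":0.05,"ax":0,"ay":0,"az":0,"hand":1}
    - {"dx":0,"dy":0,"dz":0,"ax":0,"ay":0,"az":0,"hand":1}
    - {"dx":0,"dy":0,"dz":0,"ax":0,"ay":0,"az":0,"hand":1}
    - {"dx":0,"dy":0,"dz":0,"ax":0,"ay":0,"az":0,"hand":1}
    - {"dx":0,"dy":0,"dz":0,"ax":0,"ay":0,"az":0,"hand":1}

```text
clock: 24.62
ee_pos: [622.8, 244.9, 47.4]
eef_rot: [0.0, 0.999, -0.052, -0.002]
ft_force: [-10.2, 0.2, 4.3]
finger_gap: 7.8
```

Emit:
step_arm:
  increments:
    - {"dx":0.05,"dy":0,"dz":0.1,"ax":0,"ay":0,"az":0,"hand":1}
    - {"dx":0,"dy":0,"dz":0,"ax":0,"ay":0,"az":0,"hand":1}
    - {"dx":0,"dy":0,"dz":0,"ax":0,"ay":0,"az":0,"hand":1}
    - {"dx":0,"dy":0,"dz":0,"ax":0,"ay":0,"az":0,"hand":1}
    - {"dx":0,"dy":0,"dz":0,"ax":0,"ay":0,"az":0,"hand":1}

```text
clock: 25.25
ee_pos: [625.9, 244.8, 46.2]
eef_rot: [-0.0, 0.999, -0.052, 0.0]
ft_force: [-0.9, -1.2, 6.2]
finger_gap: 8.1
```

Emit:
step_arm:
  increments:
    - {"dx":0,"dy":0,"dz":0.1,"ax":0,"ay":0,"az":0,"hand":1}
    - {"dx":0,"dy":0,"dz":0,"ax":0,"ay":0,"az":0,"hand":1}
    - {"dx":0,"dy":0,"dz":0,"ax":0,"ay":0,"az":0,"hand":1}
    - {"dx":0,"dy":0,"dz":0,"ax":0,"ay":0,"az":0,"hand":1}
    - {"dx":0,"dy":0,"dz":0,"ax":0,"ay":0,"az":0,"hand":1}

```text
clock: 25.88
ee_pos: [627.0, 244.8, 45.5]
eef_rot: [-0.0, 0.999, -0.052, 0.001]
ft_force: [-2.1, -4.1, 19.4]
finger_gap: 7.7
```

Emit:
step_arm:
  increments:
    - {"dx":0,"dy":0,"dz":0.05,"ax":0,"ay":0,"az":0,"hand":1}
    - {"dx":0,"dy":0,"dz":0,"ax":0,"ay":0,"az":0,"hand":1}
    - {"dx":0,"dy":0,"dz":0,"ax":0,"ay":0,"az":0,"hand":1}
    - {"dx":0,"dy":0,"dz":0,"ax":0,"ay":0,"az":0,"hand":1}
    - {"dx":0,"dy":0,"dz":0,"ax":0,"ay":0,"az":0,"hand":1}

```text
clock: 26.5
ee_pos: [627.4, 244.8, 45.2]
eef_rot: [-0.0, 0.999, -0.052, 0.002]
ft_force: [-2.4, -4.7, 27.4]
finger_gap: 7.7
```

Emit:
step_arm:
  increments:
    - {"dx":0,"dy":0,"dz":-0.25,"ax":0,"ay":0,"az":0,"hand":1}
    - {"dx":0,"dy":0,"dz":-0.22,"ax":0,"ay":0,"az":0,"hand":1}
    - {"dx":0,"dy":0,"dz":-0.22,"ax":0,"ay":0,"az":0,"hand":1}
    - {"dx":0,"dy":0,"dz":-0.22,"ax":0,"ay":0,"az":0,"hand":1}
    - {"dx":0,"dy":0,"dz":-0.22,"ax":0,"ay":0,"az":0,"hand":1}

```text
clock: 27.12
ee_pos: [625.6, 244.7, 65.6]
eef_rot: [0.0, 0.999, -0.052, -0.0]
ft_force: [0.9, 0.1, -9.1]
finger_gap: 7.7
```

```bash
python3 -c "
from h import *
snap('wrist','w14.png');c=snap('scene','s14.png');a=cv2.imread('pics/s14.png');cv2.imwrite('pics/s14d.png',cv2.resize(a[200:285,285:375],None,fx=7,fy=7,interpolation=0))"; python3 plan.py 644 22 60 0.055
```

```text
from [625.7 244.7  66.1] th -0.104 d [  18.3 -222.7   -6.1] zax [ 1.e-04  0.e+00 -1.e+00] F [-0.9  0.6 -3.7] gap 8.3 t 27.23
az -1.06 shift before turn [ 2.07 10.98  0.3 ] after turn [ 0.3  11.17  0.3 ]
```

View pics/s14d.png

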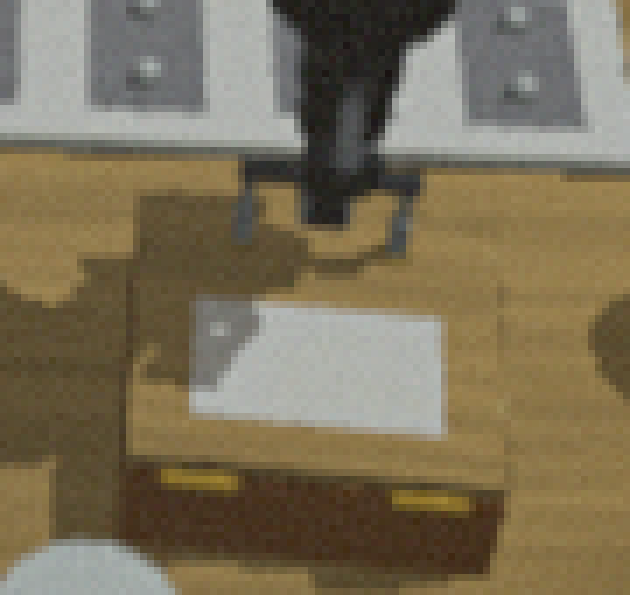

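View pics/w14.png

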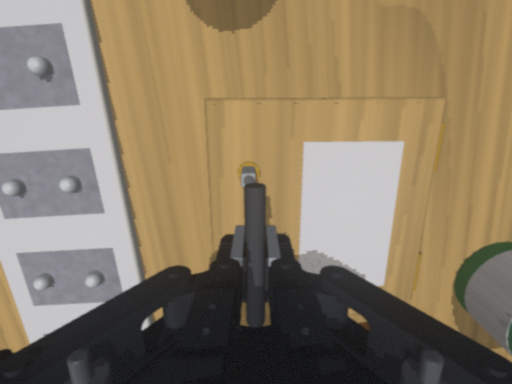

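```bash
python3 -c "
import cv2
a=cv2.imread('pics/s14.png');cv2.imwrite('pics/s14e.png',cv2.resize(a[190:300,120:380],None,fx=3,fy=3,interpolation=2))"
```

```text
(no output)
```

View pics/s14e.png

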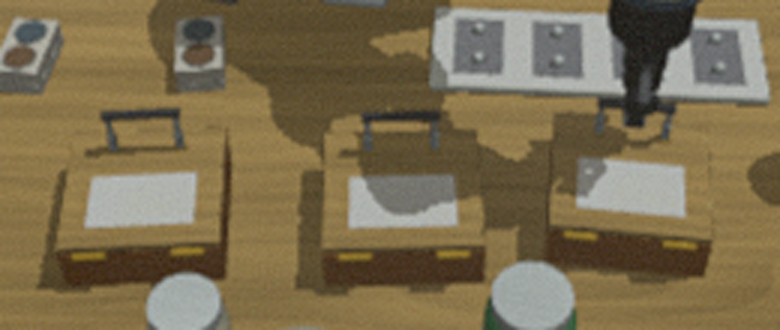

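Emit:
step_arm:
  increments:
    - {"dx":0,"dy":0,"dz":0.2,"ax":0,"ay":0,"az":0,"hand":1}
    - {"dx":0,"dy":0,"dz":0.2,"ax":0,"ay":0,"az":0,"hand":1}
    - {"dx":0,"dy":0,"dz":0.2,"ax":0,"ay":0,"az":0,"hand":1}
    - {"dx":0,"dy":0,"dz":0.2,"ax":0,"ay":0,"az":0,"hand":1}
    - {"dx":0,"dy":0,"dz":0.2,"ax":0,"ay":0,"az":0,"hand":1}

```text
clock: 27.85
ee_pos: [626.2, 244.8, 46.3]
eef_rot: [-0.0, 0.999, -0.052, 0.001]
ft_force: [-2.7, -2.8, 7.1]
finger_gap: 8.0
```

Emit:
step_arm:
  increments:
    - {"dx":0,"dy":0,"dz":0.05,"ax":0,"ay":0,"az":0,"hand":1}
    - {"dx":0,"dy":0,"dz":0.05,"ax":0,"ay":0,"az":0,"hand":1}
    - {"dx":0,"dy":0,"dz":0,"ax":0,"ay":0,"az":0,"hand":1}
    - {"dx":0,"dy":0,"dz":0,"ax":0,"ay":0,"az":0,"hand":1}
    - {"dx":0,"dy":0,"dz":0,"ax":0,"ay":0,"az":0,"hand":1}

```text
clock: 28.48
ee_pos: [627.1, 244.8, 45.5]
eef_rot: [-0.0, 0.999, -0.052, 0.002]
ft_force: [-3.7, -4.1, 20.7]
finger_gap: 8.0
```

Emit:
step_arm:
  increments:
    - {"dx":0,"dy":0,"dz":-0.1,"ax":0,"ay":0,"az":0,"hand":0.6}
    - {"dx":0,"dy":0,"dz":0,"ax":0,"ay":0,"az":0,"hand":0.6}
    - {"dx":0,"dy":0,"dz":-1,"ax":0,"ay":0,"az":0,"hand":0.6}
    - {"dx":0,"dy":0,"dz":-1,"ax":0,"ay":0,"az":0,"hand":0.6}
    - {"dx":0,"dy":0,"dz":-1,"ax":0,"ay":0,"az":0,"hand":0.6}

```text
clock: 29.1
ee_pos: [625.7, 244.7, 105.9]
eef_rot: [0.0, 0.999, -0.052, -0.0]
ft_force: [0.3, 0.2, -0.7]
finger_gap: 34.1
```

```bash
python3 plan.py 644.3 22 135 0.055
```

```text
from [625.7 244.7 105.9] th -0.105 d [  18.6 -222.7   29.1] zax [-2.e-04  0.e+00 -1.e+00] F [ 0.3  0.2 -0.7] gap 34.1 t 29.1
az -1.06 shift before turn [ 2.09 10.98 -1.45] after turn [ 0.32 11.17 -1.45]
```

Emit:
step_arm:
  increments:
    - {"dx":0.18,"dy":1,"dz":-0.7,"ax":0,"ay":0,"az":0,"hand":0.6}
    - {"dx":0.18,"dy":1,"dz":-0.7,"ax":0,"ay":0,"az":0,"hand":0.6}
    - {"dx":0.18,"dy":1,"dz":-0.1,"ax":0,"ay":0,"az":0,"hand":0.6}
    - {"dx":0.18,"dy":1,"dz":0,"ax":0,"ay":0,"az":0,"hand":0.6}
    - {"dx":0.18,"dy":1,"dz":0,"ax":0,"ay":0,"az":-1,"hand":0.6}

```text
clock: 29.72
ee_pos: [632.9, 141.6, 134.9]
eef_rot: [0.0, 1.0, 0.024, -0.001]
ft_force: [-0.6, -0.4, -0.1]
finger_gap: 34.5
```

Emit:
step_arm:
  increments:
    - {"dx":0.15,"dy":1,"dz":0,"ax":0,"ay":0,"az":-0.06,"hand":0.6}
    - {"dx":0.1,"dy":1,"dz":0,"ax":0,"ay":0,"az":0,"hand":0.6}
    - {"dx":0,"dy":1,"dz":0,"ax":0,"ay":0,"az":0,"hand":0.6}
    - {"dx":0,"dy":1,"dz":0,"ax":0,"ay":0,"az":0,"hand":0.6}
    - {"dx":0,"dy":1,"dz":0,"ax":0,"ay":0,"az":0,"hand":0.6}

```text
clock: 30.35
ee_pos: [643.4, 42.4, 135.5]
eef_rot: [0.0, 1.0, 0.027, -0.0]
ft_force: [-0.1, 1.1, -0.5]
finger_gap: 34.0
```

```bash
python3 plan.py 644.3 22 135 0.055
```

```text
from [643.4  42.4 135.5] th 0.054 d [  0.9 -20.4  -0.5] zax [-1.e-04 -0.e+00 -1.e+00] F [-0.1  1.1 -0.5] gap 34.0 t 30.35
az -0.0 shift before turn [-0.01  1.02  0.03] after turn [-0.01  1.02  0.03]
```

Emit:
step_arm:
  increments:
    - {"dx":0,"dy":1,"dz":0,"ax":0,"ay":0,"az":0,"hand":0.6}
    - {"dx":0,"dy":0,"dz":0,"ax":0,"ay":0,"az":0,"hand":0.6}
    - {"dx":0,"dy":0,"dz":0.5,"ax":0,"ay":0,"az":0,"hand":0.6}
    - {"dx":0,"dy":0,"dz":0,"ax":0,"ay":0,"az":0,"hand":0.6}
    - {"dx":0,"dy":0,"dz":0,"ax":0,"ay":0,"az":0,"hand":0.6}

```text
clock: 30.98
ee_pos: [644.5, 24.3, 125.4]
eef_rot: [-0.0, 1.0, 0.028, -0.0]
ft_force: [0.5, 0.3, -0.3]
finger_gap: 33.9
```

```bash
python3 plan.py 644.3 22 69 0.055; python3 -c "
from h import *
snap('wrist','w15.png')"
```

```text
from [644.5  24.3 125.4] th 0.055 d [ -0.2  -2.3 -56.4] zax [-3.e-04  1.e-04 -1.e+00] F [ 0.5  0.3 -0.3] gap 33.9 t 30.98
az 0.0 shift before turn [-0.01  0.11  2.82] after turn [-0.01  0.11  2.82]
```

View pics/w15.png

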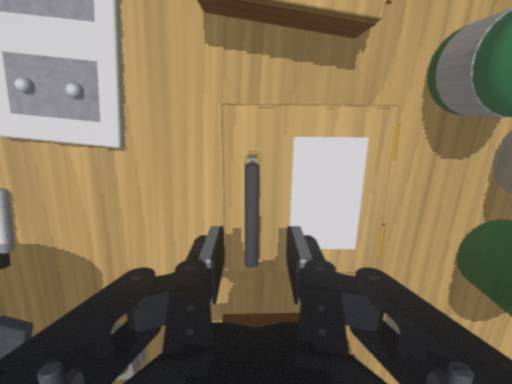

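Emit:
step_arm:
  increments:
    - {"dx":-0.05,"dy":0.11,"dz":0.7,"ax":0,"ay":0,"az":0,"hand":0.6}
    - {"dx":0,"dy":0,"dz":0.7,"ax":0,"ay":0,"az":0,"hand":0.6}
    - {"dx":0,"dy":0,"dz":0.7,"ax":0,"ay":0,"az":0,"hand":0.6}
    - {"dx":0,"dy":0,"dz":0.72,"ax":0,"ay":0,"az":0,"hand":0.6}
    - {"dx":0,"dy":0,"dz":0,"ax":0,"ay":0,"az":0,"hand":1}

```text
clock: 31.65
ee_pos: [642.9, 21.6, 67.6]
eef_rot: [-0.0, 1.0, 0.027, -0.001]
ft_force: [-0.2, 0.1, -0.2]
finger_gap: 17.1
```

Emit:
step_arm:
  increments:
    - {"dx":0,"dy":0,"dz":0,"ax":0,"ay":0,"az":0,"hand":1}
    - {"dx":0,"dy":0,"dz":0,"ax":0,"ay":0,"az":0,"hand":1}
    - {"dx":0,"dy":0,"dz":0,"ax":0,"ay":0,"az":0,"hand":1}
    - {"dx":0,"dy":0,"dz":0,"ax":0,"ay":0,"az":0,"hand":1}
    - {"dx":0,"dy":0,"dz":0,"ax":0,"ay":0,"az":0,"hand":1}

```text
clock: 32.28
ee_pos: [643.7, 21.5, 69.2]
eef_rot: [-0.0, 1.0, 0.027, -0.0]
ft_force: [-1.6, 0.2, -1.0]
finger_gap: 7.5
```

Emit:
step_arm:
  increments:
    - {"dx":0,"dy":0,"dz":0.19,"ax":0,"ay":0,"az":0,"hand":1}
    - {"dx":0,"dy":0,"dz":0.19,"ax":0,"ay":0,"az":0,"hand":1}
    - {"dx":0,"dy":0,"dz":0.19,"ax":0,"ay":0,"az":0,"hand":1}
    - {"dx":0,"dy":0,"dz":0.19,"ax":0,"ay":0,"az":0,"hand":1}
    - {"dx":0,"dy":0,"dz":0.19,"ax":0,"ay":0,"az":0,"hand":1}

```text
clock: 32.9
ee_pos: [644.0, 21.5, 50.5]
eef_rot: [0.0, 1.0, 0.027, 0.0]
ft_force: [-3.3, -0.5, 8.6]
finger_gap: 7.6
```

Emit:
step_arm:
  increments:
    - {"dx":0,"dy":0,"dz":0.05,"ax":0,"ay":0,"az":0,"hand":1}
    - {"dx":0,"dy":0,"dz":0.05,"ax":0,"ay":0,"az":0,"hand":1}
    - {"dx":0,"dy":0,"dz":0.05,"ax":0,"ay":0,"az":0,"hand":1}
    - {"dx":0,"dy":0,"dz":0,"ax":0,"ay":0,"az":0,"hand":1}
    - {"dx":0,"dy":0,"dz":0,"ax":0,"ay":0,"az":0,"hand":1}

```text
clock: 33.52
ee_pos: [645.1, 21.5, 49.2]
eef_rot: [0.0, 1.0, 0.027, 0.002]
ft_force: [-5.7, 1.4, 27.8]
finger_gap: 7.8
```

M stowed (27.8 N against the stop). On to R.

Emit:
step_arm:
  increments:
    - {"dx":0,"dy":0,"dz":-0.15,"ax":0,"ay":0,"az":0,"hand":0.6}
    - {"dx":0,"dy":0,"dz":0,"ax":0,"ay":0,"az":0,"hand":0.6}
    - {"dx":0,"dy":0,"dz":-1,"ax":0,"ay":0,"az":0,"hand":0.6}
    - {"dx":0,"dy":0,"dz":-1,"ax":0,"ay":0,"az":0,"hand":0.6}
    - {"dx":0,"dy":0,"dz":-1,"ax":0,"ay":0,"az":0,"hand":0.6}

```text
clock: 34.15
ee_pos: [643.6, 21.5, 110.4]
eef_rot: [0.0, 1.0, 0.027, -0.0]
ft_force: [-0.4, 0.1, -0.6]
finger_gap: 34.1
```

```bash
python3 plan.py 643.8 -223.5 135 0.078
```

```text
from [643.6  21.5 110.4] th 0.055 d [ 2.00e-01 -2.45e+02  2.46e+01] zax [-3.e-04 -0.e+00 -1.e+00] F [-0.4  0.1 -0.6] gap 34.1 t 34.15
az -0.16 shift before turn [-0.66 12.23 -1.23] after turn [-0.95 12.21 -1.23]
```

Emit:
step_arm:
  increments:
    - {"dx":-0.08,"dy":1,"dz":-0.6,"ax":0,"ay":0,"az":-0.15,"hand":0.6}
    - {"dx":-0.08,"dy":1,"dz":-0.6,"ax":0,"ay":0,"az":0,"hand":0.6}
    - {"dx":-0.08,"dy":1,"dz":0,"ax":0,"ay":0,"az":0,"hand":0.6}
    - {"dx":-0.08,"dy":1,"dz":0,"ax":0,"ay":0,"az":0,"hand":0.6}
    - {"dx":-0.08,"dy":1,"dz":0,"ax":0,"ay":0,"az":0,"hand":0.6}

```text
clock: 34.78
ee_pos: [642.6, -80.2, 133.5]
eef_rot: [-0.0, 0.999, 0.038, -0.0]
ft_force: [-0.4, 0.3, 0.5]
finger_gap: 34.4
```

Emit:
step_arm:
  increments:
    - {"dx":-0.08,"dy":1,"dz":0,"ax":0,"ay":0,"az":0,"hand":0.6}
    - {"dx":-0.08,"dy":1,"dz":0,"ax":0,"ay":0,"az":0,"hand":0.6}
    - {"dx":-0.08,"dy":1,"dz":0,"ax":0,"ay":0,"az":0,"hand":0.6}
    - {"dx":-0.08,"dy":1,"dz":0,"ax":0,"ay":0,"az":0,"hand":0.6}
    - {"dx":-0.08,"dy":1,"dz":0,"ax":0,"ay":0,"az":0,"hand":0.6}

```text
clock: 35.4
ee_pos: [642.7, -180.4, 134.2]
eef_rot: [0.0, 0.999, 0.038, 0.0]
ft_force: [-0.7, -0.4, 0.1]
finger_gap: 34.2
```

Emit:
step_arm:
  increments:
    - {"dx":-0.08,"dy":1,"dz":0,"ax":0,"ay":0,"az":0,"hand":0.6}
    - {"dx":-0.05,"dy":1,"dz":0,"ax":0,"ay":0,"az":0,"hand":0.6}
    - {"dx":0,"dy":0.2,"dz":0,"ax":0,"ay":0,"az":0,"hand":0.6}
    - {"dx":0,"dy":0,"dz":0,"ax":0,"ay":0,"az":0,"hand":0.6}
    - {"dx":0,"dy":0,"dz":0,"ax":0,"ay":0,"az":0,"hand":0.6}

```text
clock: 36.02
ee_pos: [643.5, -222.4, 134.2]
eef_rot: [-0.0, 0.999, 0.039, -0.0]
ft_force: [-0.2, 0.4, -0.9]
finger_gap: 34.1
```

```bash
python3 plan.py 643.8 -223.5 75 0.078; python3 -c "
from h import *
snap('wrist','w16.png')"
```

```text
from [ 643.5 -222.4  134.2] th 0.078 d [  0.3  -1.1 -59.2] zax [-2.e-04  2.e-04 -1.e+00] F [-0.2  0.4 -0.9] gap 34.1 t 36.02
az -0.0 shift before turn [0.01 0.05 2.96] after turn [0.01 0.05 2.96]
```

View pics/w16.png

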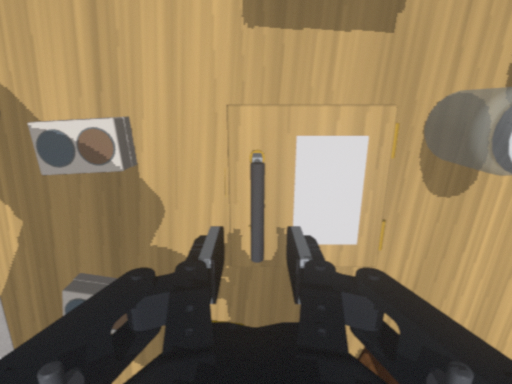

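Emit:
step_arm:
  increments:
    - {"dx":0.05,"dy":0.05,"dz":0.78,"ax":0,"ay":0,"az":0,"hand":0.6}
    - {"dx":0,"dy":0,"dz":0.78,"ax":0,"ay":0,"az":0,"hand":0.6}
    - {"dx":0,"dy":0,"dz":0.78,"ax":0,"ay":0,"az":0,"hand":0.6}
    - {"dx":0,"dy":0,"dz":0.78,"ax":0,"ay":0,"az":0,"hand":0.6}
    - {"dx":0,"dy":0,"dz":0,"ax":0,"ay":0,"az":0,"hand":1}

```text
clock: 36.7
ee_pos: [643.6, -223.7, 70.0]
eef_rot: [-0.001, 0.999, 0.038, -0.001]
ft_force: [-0.0, 0.7, 0.6]
finger_gap: 17.1
```

Emit:
step_arm:
  increments:
    - {"dx":0,"dy":0,"dz":0,"ax":0,"ay":0,"az":0,"hand":1}
    - {"dx":0,"dy":0,"dz":0,"ax":0,"ay":0,"az":0,"hand":1}
    - {"dx":0,"dy":0,"dz":0,"ax":0,"ay":0,"az":0,"hand":1}
    - {"dx":0,"dy":0,"dz":0,"ax":0,"ay":0,"az":0,"hand":1}
    - {"dx":0,"dy":0,"dz":0,"ax":0,"ay":0,"az":0,"hand":1}

```text
clock: 37.33
ee_pos: [644.5, -224.1, 71.9]
eef_rot: [-0.0, 0.999, 0.038, 0.0]
ft_force: [-1.5, 1.1, -1.9]
finger_gap: 7.9
```

Emit:
step_arm:
  increments:
    - {"dx":0,"dy":0,"dz":0.19,"ax":0,"ay":0,"az":0,"hand":1}
    - {"dx":0,"dy":0,"dz":0.19,"ax":0,"ay":0,"az":0,"hand":1}
    - {"dx":0,"dy":0,"dz":0.19,"ax":0,"ay":0,"az":0,"hand":1}
    - {"dx":0,"dy":0,"dz":0.19,"ax":0,"ay":0,"az":0,"hand":1}
    - {"dx":0,"dy":0,"dz":0.19,"ax":0,"ay":0,"az":0,"hand":1}

```text
clock: 37.95
ee_pos: [644.7, -224.1, 53.2]
eef_rot: [0.0, 0.999, 0.038, 0.0]
ft_force: [-3.5, 2.7, 7.5]
finger_gap: 7.5
```

Emit:
step_arm:
  increments:
    - {"dx":0,"dy":0,"dz":0.1,"ax":0,"ay":0,"az":0,"hand":1}
    - {"dx":0,"dy":0,"dz":0.05,"ax":0,"ay":0,"az":0,"hand":1}
    - {"dx":0,"dy":0,"dz":0,"ax":0,"ay":0,"az":0,"hand":1}
    - {"dx":0,"dy":0,"dz":0,"ax":0,"ay":0,"az":0,"hand":1}
    - {"dx":0,"dy":0,"dz":0,"ax":0,"ay":0,"az":0,"hand":1}

```text
clock: 38.58
ee_pos: [645.1, -224.2, 51.2]
eef_rot: [0.0, 0.999, 0.039, 0.001]
ft_force: [-4.3, 4.2, 18.2]
finger_gap: 8.0
```

Emit:
step_arm:
  increments:
    - {"dx":0,"dy":0,"dz":0.05,"ax":0,"ay":0,"az":0,"hand":1}
    - {"dx":0,"dy":0,"dz":0,"ax":0,"ay":0,"az":0,"hand":1}
    - {"dx":0,"dy":0,"dz":0,"ax":0,"ay":0,"az":0,"hand":1}
    - {"dx":0,"dy":0,"dz":0,"ax":0,"ay":0,"az":0,"hand":1}
    - {"dx":0,"dy":0,"dz":0,"ax":0,"ay":0,"az":0,"hand":1}

```text
clock: 39.2
ee_pos: [645.5, -224.3, 50.9]
eef_rot: [0.0, 0.999, 0.039, 0.001]
ft_force: [-6.7, 4.3, 26.5]
finger_gap: 7.6
```

Emit:
step_arm:
  increments:
    - {"dx":0,"dy":0,"dz":-0.15,"ax":0,"ay":0,"az":0,"hand":0.6}
    - {"dx":0,"dy":0,"dz":0,"ax":0,"ay":0,"az":0,"hand":0.6}
    - {"dx":0,"dy":0,"dz":-1,"ax":0,"ay":0,"az":0,"hand":0.6}
    - {"dx":0,"dy":0,"dz":-1,"ax":0,"ay":0,"az":0,"hand":0.6}
    - {"dx":0,"dy":0,"dz":-1,"ax":0,"ay":0,"az":0,"hand":0.6}

```text
clock: 39.83
ee_pos: [644.8, -224.3, 113.6]
eef_rot: [0.0, 0.999, 0.038, 0.0]
ft_force: [-0.1, -0.4, -0.0]
finger_gap: 34.1
```

Emit:
step_arm:
  increments:
    - {"dx":-1,"dy":0,"dz":-0.5,"ax":0,"ay":0,"az":1,"hand":0.2}
    - {"dx":-1,"dy":0,"dz":-0.5,"ax":0,"ay":0,"az":1,"hand":0.2}
    - {"dx":-1,"dy":0,"dz":0,"ax":0,"ay":0,"az":1,"hand":0.2}
    - {"dx":-0.8,"dy":-0.5,"dz":0,"ax":0,"ay":0,"az":1,"hand":0.2}
    - {"dx":-0.8,"dy":-0.5,"dz":0,"ax":0,"ay":0,"az":1,"hand":0.2}

```text
clock: 40.45
ee_pos: [564.8, -187.9, 133.0]
eef_rot: [0.0, 0.943, -0.333, 0.001]
ft_force: [-0.7, 0.2, -0.2]
finger_gap: 67.8
```

```bash
python3 plan.py 471.4 -201.8 130 -1.428; python3 - <<'E'
from meas import *
import pickle
c=snap('top','top2.png');w=snap('wrist','w17.png');pickle.dump(w,open('w17.pkl','wb'));snap('scene','s17.png');a=cv2.imread('pics/s17.png');cv2.imwrite('pics/s17e.png',cv2.resize(a[190:300,120:380],None,fx=3,fy=3,interpolation=2))
rects(c,(290,180,420,235),34,120,60)
E
```

```text
from [ 564.8 -187.9  133. ] th -0.679 d [-93.4 -13.9  -3. ] zax [ 1.1e-03 -5.0e-04 -1.0e+00] F [-0.7  0.2 -0.2] gap 67.8 t 40.45
az 5.0 shift before turn [-3.2   3.47  0.15] after turn [0.02 4.72 0.15]
rect px [355.7 221.7] ctr [ 437.3 -323.5] size [32.3 80.6] long axis yaw -0.407
rect px [330.9 204.1] ctr [ 496.4 -213. ] size [ 56.  204.1] long axis yaw 1.128
```

View pics/s17e.png

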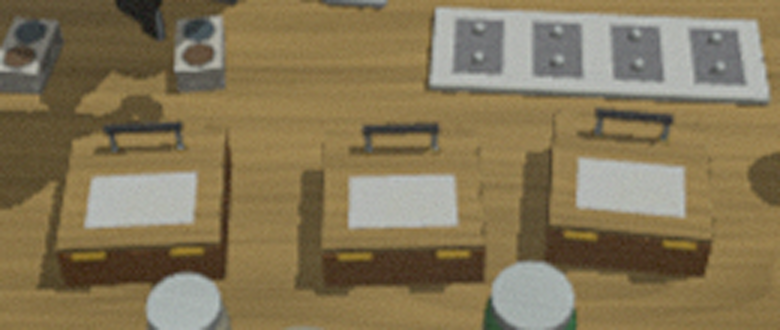

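View pics/top2.png

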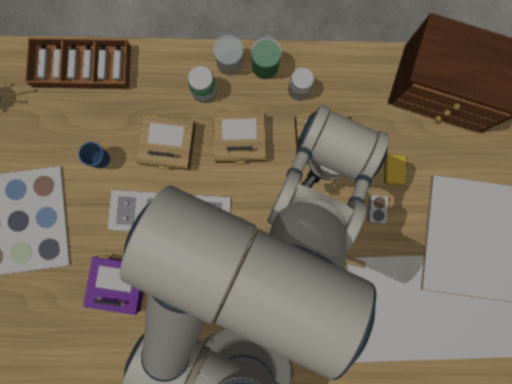

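View pics/w17.png

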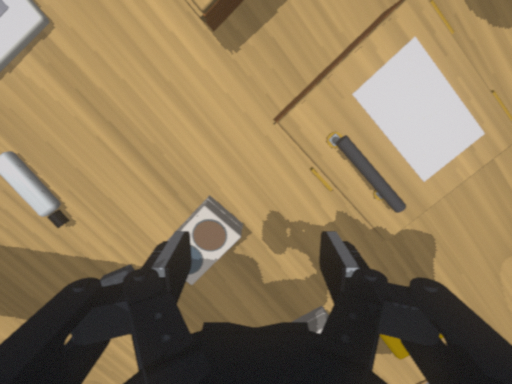

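```bash
python3 - <<'E'
from h import *
import pickle
w=pickle.load(open('w17.pkl','rb'));t=pickle.load(open('top0.pkl','rb'))
print(ray(w,210,234,34), 'top brown', ray(t,270+176/4,105+394/4,34),'blue',ray(t,270+184/4,105+445/4,34))
E
```

```text
[ 493.10914563 -197.74546558   34.        ] top brown [ 489.82033184 -200.48857371   34.        ] blue [ 452.43934654 -206.44506416   34.        ]
```

Emit:
step_arm:
  increments:
    - {"dx":-0.64,"dy":0.7,"dz":0,"ax":0,"ay":0,"az":1,"hand":0.2}
    - {"dx":-0.54,"dy":0.77,"dz":0,"ax":0,"ay":0,"az":1,"hand":0.2}
    - {"dx":-0.42,"dy":0.84,"dz":0,"ax":0,"ay":0,"az":1,"hand":0.2}
    - {"dx":-0.29,"dy":0.9,"dz":0,"ax":0,"ay":0,"az":1,"hand":0.2}
    - {"dx":-0.15,"dy":0.9,"dz":0,"ax":0,"ay":0,"az":1,"hand":0.2}

```text
clock: 41.22
ee_pos: [472.4, -202.0, 132.4]
eef_rot: [-0.0, 0.757, -0.654, 0.001]
ft_force: [1.1, 0.1, 0.3]
finger_gap: 68.1
```

```bash
python3 plan.py 471.4 -201.8 90 -1.428; python3 - <<'E'
from meas import *
import pickle
w=snap('wrist','w18.png');pickle.dump(w,open('w18.pkl','wb'))
E
```

```text
from [ 472.4 -202.   132.4] th -1.425 d [ -1.    0.2 -42.4] zax [ 1.e-03 -7.e-04 -1.e+00] F [1.1 0.1 0.3] gap 68.1 t 41.23
az 0.02 shift before turn [-0.01  0.05  2.12] after turn [-0.01  0.05  2.12]
```

View pics/w18.png

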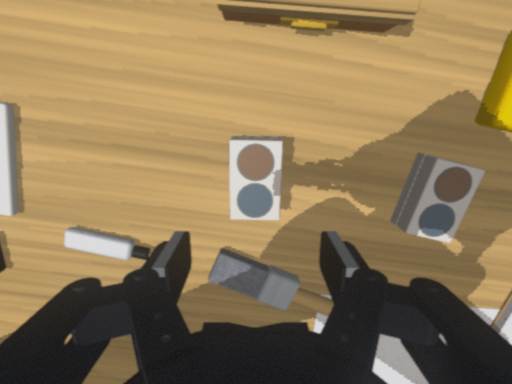

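```bash
cat > wb.py <<'E'
from meas import *
import pickle,sys
w=pickle.load(open(sys.argv[1],'rb')); rects(w,tuple(map(int,sys.argv[2:6])),float(sys.argv[6]),110,60)
s=read_state()['ee_pos']
for z in (34,0): print(proj(w,[s[0],s[1],z]))
E
python3 wb.py w18.pkl 215 120 300 228 34;  python3 wb.py w18.pkl 390 140 495 250 34
```

```text
rect px [257.1 170.8] ctr [ 475.  -200.2] size [50.3 82.7] long axis yaw 0.13
(np.float64(255.82428863026553), np.float64(184.4745902552015))
(np.float64(255.72168987714076), np.float64(176.03747033771432))
rect px [450.  199.1] ctr [ 479.6 -387.6] size [50.6 80.5] long axis yaw -0.083
(np.float64(255.82428863026553), np.float64(184.4745902552015))
(np.float64(255.72168987714076), np.float64(176.03747033771432))
```

Emit:
step_arm:
  increments:
    - {"dx":-0.05,"dy":0.09,"dz":1,"ax":0,"ay":0,"az":0.06,"hand":0.22}
    - {"dx":0,"dy":0,"dz":1,"ax":0,"ay":0,"az":0,"hand":0.22}
    - {"dx":0,"dy":0,"dz":1,"ax":0,"ay":0,"az":0,"hand":0.22}
    - {"dx":0,"dy":0,"dz":1,"ax":0,"ay":0,"az":0,"hand":0.22}
    - {"dx":0,"dy":0,"dz":1,"ax":0,"ay":0,"az":0,"hand":0.22}

```text
clock: 41.9
ee_pos: [471.5, -201.1, 31.5]
eef_rot: [-0.0, 0.756, -0.655, 0.001]
ft_force: [1.3, -0.7, -0.6]
finger_gap: 66.7
```

```bash
python3 plan.py 474 -201 0 -1.436; python3 - <<'E'
from meas import *
import pickle
w=snap('wrist','w19.png');pickle.dump(w,open('w19.pkl','wb'))
c=snap('scene','s19.png');a=cv2.imread('pics/s19.png');cv2.imwrite('pics/s19d.png',cv2.resize(a[160:235,150:240],None,fx=7,fy=7,interpolation=0))
s=read_state()['ee_pos'];print([np.round(proj(c,s+[0,0,d]),1) for d in (0,10,20,30)])
E
```

```text
from [ 471.5 -201.1   31.5] th -1.427 d [  2.5   0.1 -31.5] zax [ 1.2e-03 -8.0e-04 -1.0e+00] F [ 1.3 -0.7 -0.6] gap 66.7 t 41.9
az 0.06 shift before turn [ 0.01 -0.13  1.57] after turn [ 0.01 -0.13  1.57]
[array([187.1, 203.9]), array([186.8, 201.7]), array([186.4, 199.5]), array([186.1, 197.3])]
```

View pics/w19.png

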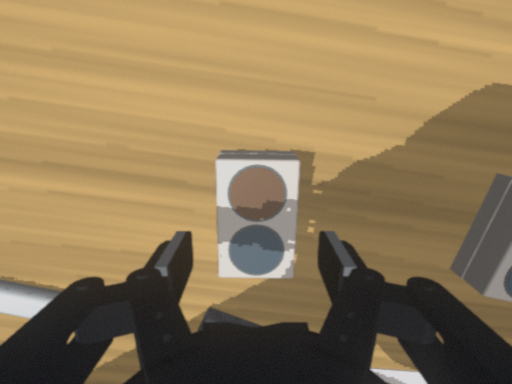

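View pics/s19d.png

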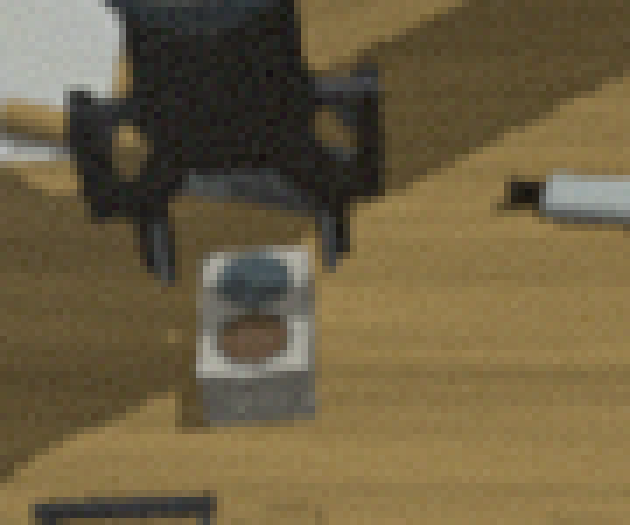

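```bash
python3 wb.py w19.pkl 205 140 312 300 34
```

```text
rect px [260.6 204.7] ctr [ 475.6 -200.1] size [50. 85.] long axis yaw 0.131
(np.float64(255.89696081599777), np.float64(226.16239234966014))
(np.float64(255.73435127179613), np.float64(207.38880031062095))
```

Emit:
step_arm:
  increments:
    - {"dx":-0.03,"dy":-0.13,"dz":0.4,"ax":0,"ay":0,"az":0.05,"hand":0.22}
    - {"dx":0,"dy":0,"dz":0.4,"ax":0,"ay":0,"az":0,"hand":0.22}
    - {"dx":0,"dy":0,"dz":0.4,"ax":0,"ay":0,"az":0,"hand":0.22}
    - {"dx":0,"dy":0,"dz":0.4,"ax":0,"ay":0,"az":0,"hand":0.22}
    - {"dx":0,"dy":0,"dz":0.3,"ax":0,"ay":0,"az":0,"hand":0.22}

```text
clock: 42.62
ee_pos: [472.7, -199.2, -6.8]
eef_rot: [0.0, 0.752, -0.659, -0.0]
ft_force: [-0.8, -1.3, -0.2]
finger_gap: 66.6
```

```bash
python3 plan.py 474 -200.5 -12 -1.436; python3 - <<'E'
from meas import *
import pickle
w=snap('wrist','w20.png');pickle.dump(w,open('w20.pkl','wb'))
c=snap('scene','s20.png');a=cv2.imread('pics/s20.png');cv2.imwrite('pics/s20d.png',cv2.resize(a[160:235,150:240],None,fx=7,fy=7,interpolation=0))
E
```

```text
from [ 472.7 -199.2   -6.8] th -1.439 d [ 1.3 -1.3 -5.2] zax [-3.e-04  2.e-04 -1.e+00] F [-0.8 -1.3 -0.2] gap 66.6 t 42.62
az -0.02 shift before turn [ 0.07 -0.06  0.26] after turn [ 0.07 -0.06  0.26]
```

View pics/w20.png

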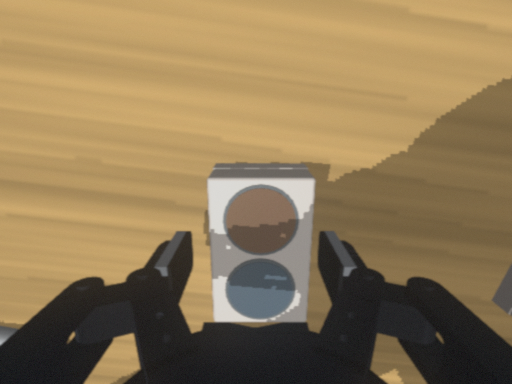

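View pics/s20d.png

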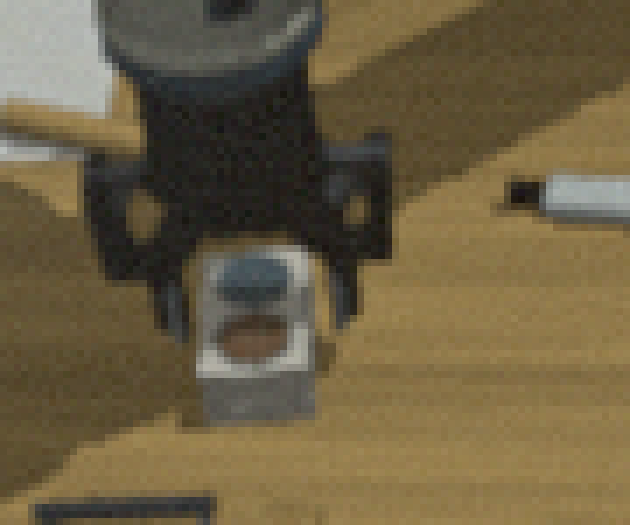

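Emit:
step_arm:
  increments:
    - {"dx":0.07,"dy":-0.06,"dz":0.2,"ax":0,"ay":0,"az":0,"hand":0.22}
    - {"dx":0,"dy":0,"dz":0.1,"ax":0,"ay":0,"az":0,"hand":0.22}
    - {"dx":0,"dy":0,"dz":0,"ax":0,"ay":0,"az":0,"hand":1}
    - {"dx":0,"dy":0,"dz":0,"ax":0,"ay":0,"az":0,"hand":1}
    - {"dx":0,"dy":0,"dz":0,"ax":0,"ay":0,"az":0,"hand":1}
  squeeze: 60

```text
clock: 43.35
ee_pos: [474.2, -200.5, -12.0]
eef_rot: [-0.0, 0.752, -0.659, 0.0]
ft_force: [-0.8, 0.4, 6.3]
finger_gap: 49.0
```

```bash
python3 plan.py 474 -200.5 -12 -1.436; python3 - <<'E'
from meas import *
import pickle
w=snap('wrist','w21.png');pickle.dump(w,open('w21.pkl','wb'))
c=snap('scene','s21.png');a=cv2.imread('pics/s21.png');cv2.imwrite('pics/s21d.png',cv2.resize(a[160:235,150:240],None,fx=7,fy=7,interpolation=0))
E
```

```text
from [ 474.2 -200.5  -12. ] th -1.439 d [-0.2  0.  -0. ] zax [ 2.e-04 -1.e-04 -1.e+00] F [-0.8  0.4  6.3] gap 49.0 t 43.35
az -0.02 shift before turn [-0.    0.01  0.  ] after turn [-0.    0.01  0.  ]
```

View pics/w21.png

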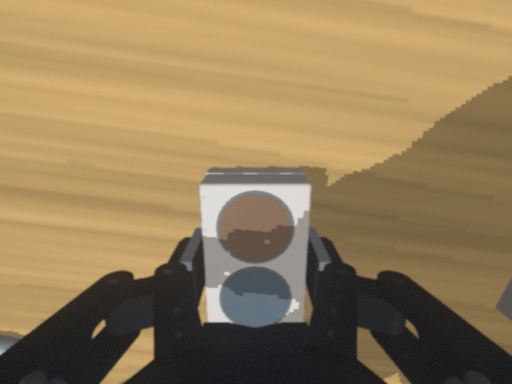

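View pics/s21d.png

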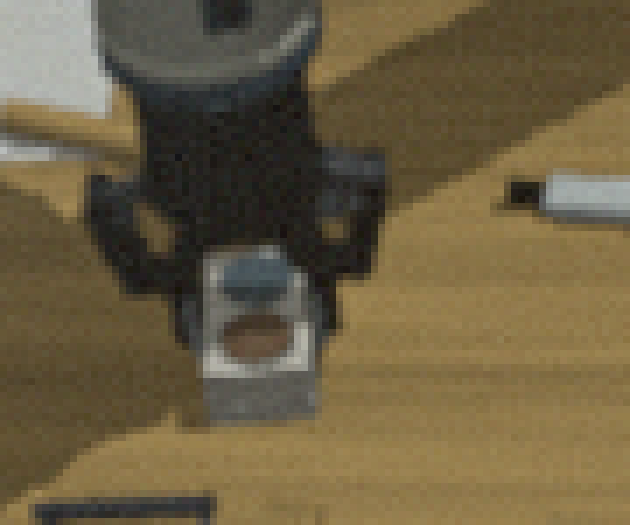

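```bash
python3 - <<'E'
from h import *
import pickle
w=pickle.load(open('w21.pkl','rb'))
a,b=ray(w,201,184,34),ray(w,311.5,184,34); m=(a+b)/2
print(a,b,np.linalg.norm(a-b)); y=np.arctan2(-(b-a)[0],(b-a)[1]); print(y)
th=-1.439; u=np.array([np.cos(th+np.pi/2),np.sin(th+np.pi/2)]); c=m[:2]-40*u; print('ctr',c,'rel tool',c-[474.2,-200.5], 'along', (c-np.array([474.2,-200.5]))@u)
E
```

```text
[ 508.98323196 -170.49680464   34.        ] [ 515.40220898 -218.76913864   34.        ] 48.69724320747179
-3.0093939568526444
ctr [ 472.53962332 -199.88957571] rel tool [-1.66037668  0.61042429] along -1.5657579776693555
```

Emit:
step_arm:
  increments:
    - {"dx":0,"dy":0,"dz":-0.5,"ax":0,"ay":0,"az":0,"hand":1}
    - {"dx":0,"dy":0,"dz":-1,"ax":0,"ay":0,"az":0,"hand":1}
    - {"dx":0,"dy":0,"dz":-1,"ax":0,"ay":0,"az":0,"hand":1}
    - {"dx":0,"dy":0,"dz":-1,"ax":0,"ay":0,"az":0,"hand":1}
    - {"dx":0,"dy":0,"dz":-1,"ax":0,"ay":0,"az":0,"hand":1}

```text
clock: 44.08
ee_pos: [474.1, -200.5, 79.0]
eef_rot: [-0.0, 0.752, -0.659, 0.0]
ft_force: [-0.4, 0.6, -2.4]
finger_gap: 48.6
```

```bash
python3 plan.py 449.9 101 80 -1.616; python3 - <<'E'
from meas import *
c=snap('scene','s22.png');a=cv2.imread('pics/s22.png');cv2.imwrite('pics/s22d.png',cv2.resize(a[140:235,150:240],None,fx=6,fy=6,interpolation=0))
E
```

```text
from [ 474.1 -200.5   79. ] th -1.44 d [-24.2 301.5   1. ] zax [ 2.e-04 -1.e-04 -1.e+00] F [-0.4  0.6 -2.4] gap 48.6 t 44.08
az 1.18 shift before turn [-15.1   -0.77  -0.05] after turn [-15.     1.89  -0.05]
```

View pics/s22d.png

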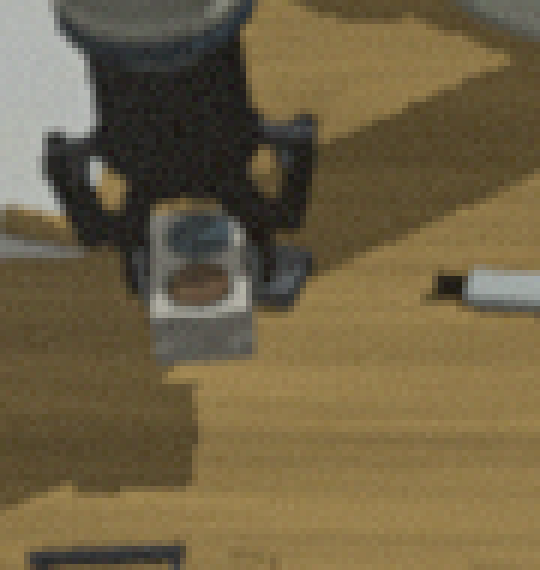

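Emit:
step_arm:
  increments:
    - {"dx":-1,"dy":0,"dz":0,"ax":0,"ay":0,"az":0.4,"hand":1}
    - {"dx":-1,"dy":0,"dz":0,"ax":0,"ay":0,"az":0.4,"hand":1}
    - {"dx":-1,"dy":0.05,"dz":0,"ax":0,"ay":0,"az":0.38,"hand":1}
    - {"dx":-1,"dy":0.15,"dz":0,"ax":0,"ay":0,"az":0,"hand":1}
    - {"dx":-1,"dy":0.15,"dz":0,"ax":0,"ay":0,"az":0,"hand":1}

```text
clock: 44.75
ee_pos: [464.5, -99.6, 77.8]
eef_rot: [-0.0, -0.691, 0.723, 0.0]
ft_force: [0.8, -0.4, -2.0]
finger_gap: 48.9
```

Emit:
step_arm:
  increments:
    - {"dx":-1,"dy":0.15,"dz":0,"ax":0,"ay":0,"az":0,"hand":1}
    - {"dx":-1,"dy":0.15,"dz":0,"ax":0,"ay":0,"az":0,"hand":1}
    - {"dx":-1,"dy":0.15,"dz":0,"ax":0,"ay":0,"az":0,"hand":1}
    - {"dx":-1,"dy":0.15,"dz":0,"ax":0,"ay":0,"az":0,"hand":1}
    - {"dx":-1,"dy":0.15,"dz":0,"ax":0,"ay":0,"az":0,"hand":1}

```text
clock: 45.38
ee_pos: [454.0, 1.1, 77.8]
eef_rot: [0.0, -0.691, 0.722, -0.0]
ft_force: [-0.6, -0.3, -1.5]
finger_gap: 48.8
```

```bash
python3 plan.py 449.9 101 80 -1.616; python3 - <<'E'
from meas import *
import pickle
w=snap('wrist','w23.png');pickle.dump(w,open('w23.pkl','wb'))
E
```

```text
from [454.    1.1  77.8] th -1.615 d [-4.1 99.9  2.2] zax [ 0.  0. -1.] F [-0.6 -0.3 -1.5] gap 48.8 t 45.38
az 0.01 shift before turn [-4.98  0.43 -0.11] after turn [-4.98  0.43 -0.11]
```

View pics/w23.png

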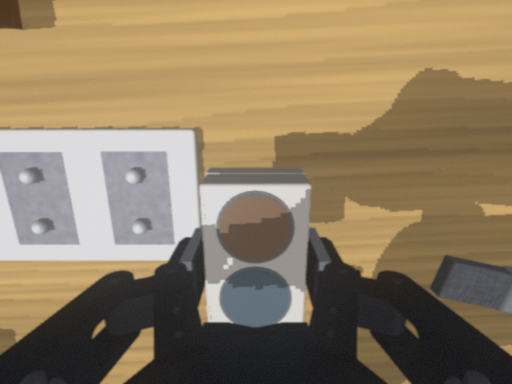

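```bash
cat > studs.py <<'E'
from h import *
import pickle,sys
w=pickle.load(open(sys.argv[1],'rb')); g=cv2.cvtColor(w['img'],cv2.COLOR_RGB2GRAY)
P=[tuple(map(int,a.split(','))) for a in sys.argv[2:]]
for x,y in P:
    k=13; win=cv2.GaussianBlur(g,(3,3),0)[y-k:y+k+1,x-k:x+k+1]
    t=float(np.median(win))+18; m=(win>t).astype(np.uint8); n,l,s,c=cv2.connectedComponentsWithStats(m); i=1+np.argmax(s[1:,4])
    u,v=c[i]+[x-k,y-k]; print((round(u,1),round(v,1)),s[i,4],ray(w,u,v,21).round(1))
E
python3 studs.py w23.pkl 135,176 141,226 30,176 41,227
```

```text
(np.float64(130.0), np.float64(177.2)) 94 [473.8 103.   21. ]
(np.float64(137.0), np.float64(228.6)) 87 [428.4 104.7  21. ]
(np.float64(23.8), np.float64(177.4)) 97 [477.3 189.2  21. ]
(np.float64(35.8), np.float64(228.6)) 84 [432.1 191.2  21. ]
```

```bash
python3 -c "
import cv2
a=cv2.imread('pics/w23.png');cv2.imwrite('pics/w23d.png',cv2.resize(a[150:250,95:185],None,fx=6,fy=6,interpolation=0))"
```

```text
(no output)
```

View pics/w23d.png

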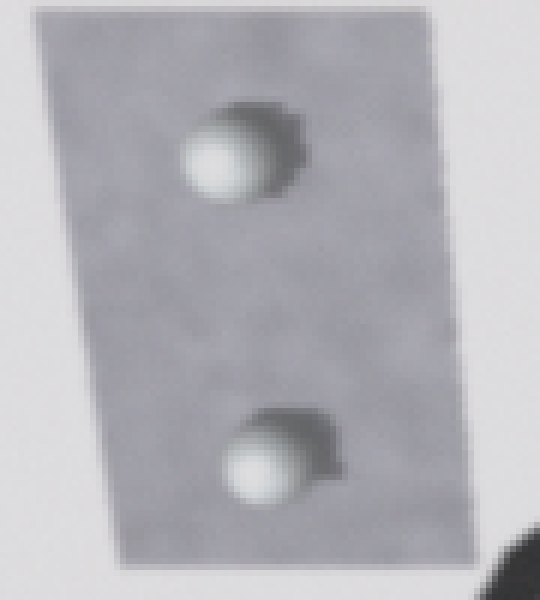

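```bash
python3 - <<'E'
from h import *
import pickle
w=pickle.load(open('w23.pkl','rb'))
P=np.array([ray(w,u,v,12) for u,v in [(100.8,151.7),(166.7,151.7),(174.2,244.2),(115,244.2)]]);print(P.round(1),P.mean(0))
t=pickle.load(open('top0.pkl','rb'))
P=np.array([ray(t,80+u/4,105+v/4,12) for u,v in [(498,387),(569,391),(563,500),(490,497)]]);print(P.round(1),P.mean(0))
E
```

```text
[[494.2 127.6  12. ]
 [491.9  73.4  12. ]
 [407.8  77.7  12. ]
 [410.1 131.3  12. ]] [450.98234653 102.49976272  12.        ]
[[491.2 123.6  12. ]
 [489.2  70.5  12. ]
 [407.9  73.   12. ]
 [409.1 127.2  12. ]] [449.3492542   98.58686718  12.        ]
```

```bash
python3 plan.py 452.7 102.2 30 -1.616
```

```text
from [453.4   2.7  77.8] th -1.614 d [ -0.7  99.5 -47.8] zax [-7.e-04  6.e-04 -1.e+00] F [-1.4  1.6 -1.4] gap 48.6 t 45.42
az 0.01 shift before turn [-4.97  0.25  2.39] after turn [-4.97  0.26  2.39]
```

Emit:
step_arm:
  increments:
    - {"dx":-1,"dy":0.05,"dz":0,"ax":0,"ay":0,"az":0,"hand":1}
    - {"dx":-1,"dy":0.05,"dz":0,"ax":0,"ay":0,"az":0,"hand":1}
    - {"dx":-1,"dy":0.05,"dz":0,"ax":0,"ay":0,"az":0,"hand":1}
    - {"dx":-1,"dy":0.05,"dz":0,"ax":0,"ay":0,"az":0,"hand":1}
    - {"dx":-1,"dy":0.05,"dz":0,"ax":0,"ay":0,"az":0,"hand":1}

```text
clock: 46.05
ee_pos: [453.7, 100.9, 77.8]
eef_rot: [0.0, -0.691, 0.723, -0.0]
ft_force: [-0.8, 0.1, -0.5]
finger_gap: 48.9
```

```bash
python3 plan.py 452.7 102.2 20 -1.616
```

```text
from [453.7 100.9  77.8] th -1.615 d [ -1.    1.3 -57.8] zax [ 1.e-04 -0.e+00 -1.e+00] F [-0.8  0.1 -0.5] gap 48.9 t 46.05
az 0.01 shift before turn [-0.06  0.05  2.89] after turn [-0.06  0.05  2.89]
```

Emit:
step_arm:
  increments:
    - {"dx":-0.02,"dy":0.05,"dz":0.8,"ax":0,"ay":0,"az":0,"hand":1}
    - {"dx":0,"dy":0,"dz":0.8,"ax":0,"ay":0,"az":0,"hand":1}
    - {"dx":0,"dy":0,"dz":0.8,"ax":0,"ay":0,"az":0,"hand":1}
    - {"dx":0,"dy":0,"dz":0.4,"ax":0,"ay":0,"az":0,"hand":1}
    - {"dx":0,"dy":0,"dz":0,"ax":0,"ay":0,"az":0,"hand":1}

```text
clock: 46.68
ee_pos: [452.6, 100.6, 21.5]
eef_rot: [-0.0, -0.691, 0.723, 0.0]
ft_force: [0.1, 0.1, -1.1]
finger_gap: 48.7
```

```bash
python3 plan.py 452.7 102.2 12 -1.616;python3 -c "
from h import *
snap('wrist','w24.png');c=snap('scene','s24.png');a=cv2.imread('pics/s24.png');cv2.imwrite('pics/s24d.png',cv2.resize(a[150:235,235:335],None,fx=7,fy=7,interpolation=0))"
```

```text
from [452.6 100.6  21.5] th -1.616 d [ 0.1  1.6 -9.5] zax [-8.e-04 -1.e-04 -1.e+00] F [ 0.1  0.1 -1.1] gap 48.7 t 46.67
az 0.0 shift before turn [-0.08 -0.    0.48] after turn [-0.08 -0.    0.48]
```

View pics/s24d.png

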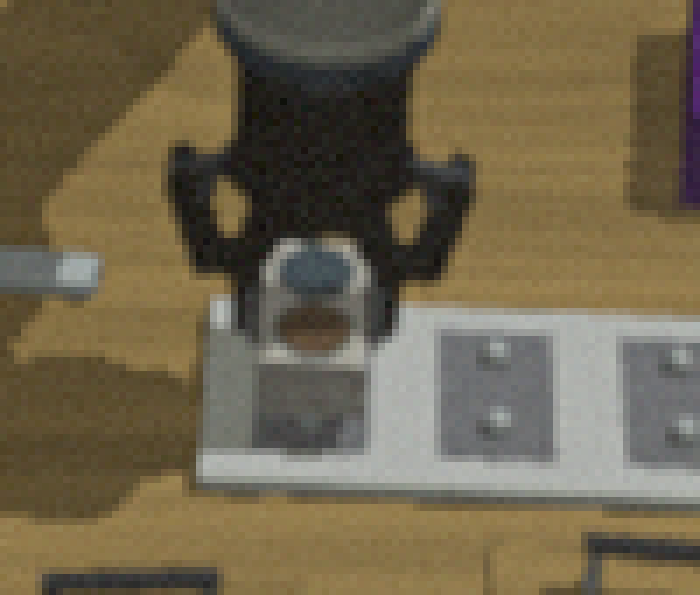

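View pics/w24.png

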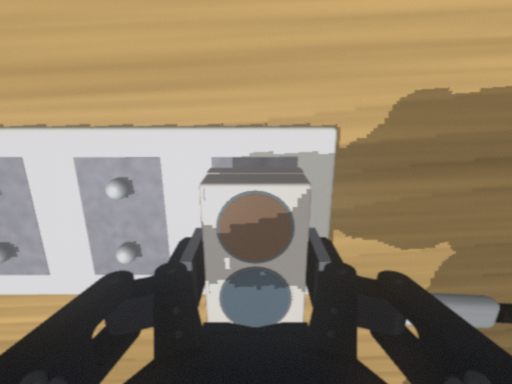

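```bash
python3 - <<'E'
from h import *
c=camera('wrist')
print(ray(c,211,157,12),ray(c,298,157,12)); print(ray(c,201,185,67.5),ray(c,310.5,185,67.5))
E
python3 plan.py 452.7 102.2 12 -1.616
```

```text
[494.53364673 127.83132413  12.        ] [492.10219643  73.22046822  12.        ]
[491.73035016 124.22135242  67.5       ] [489.57402767  75.70587     67.5       ]
from [453.2 100.7  22.2] th -1.616 d [ -0.5   1.5 -10.2] zax [ 7.e-04  1.e-04 -1.e+00] F [ 0.5 -0.1 -1.5] gap 48.7 t 46.83
az -0.0 shift before turn [-0.08  0.03  0.51] after turn [-0.08  0.03  0.51]
```

Emit:
step_arm:
  increments:
    - {"dx":-0.03,"dy":-0.02,"dz":0.2,"ax":0,"ay":0,"az":0,"hand":1}
    - {"dx":0,"dy":0,"dz":0.2,"ax":0,"ay":0,"az":0,"hand":1}
    - {"dx":0,"dy":0,"dz":0.1,"ax":0,"ay":0,"az":0,"hand":1}
    - {"dx":0,"dy":0,"dz":0,"ax":0,"ay":0,"az":0,"hand":1}
    - {"dx":0,"dy":0,"dz":0,"ax":0,"ay":0,"az":0,"hand":1}

```text
clock: 47.45
ee_pos: [453.3, 101.2, 11.8]
eef_rot: [-0.0, -0.691, 0.723, 0.0]
ft_force: [-0.8, -0.5, -0.4]
finger_gap: 48.8
```

Emit:
step_arm:
  increments:
    - {"dx":0,"dy":0,"dz":0.1,"ax":0,"ay":0,"az":0,"hand":1}
    - {"dx":0,"dy":0,"dz":0,"ax":0,"ay":0,"az":0,"hand":1}
    - {"dx":0,"dy":0,"dz":0,"ax":0,"ay":0,"az":0,"hand":1}
    - {"dx":0,"dy":0,"dz":0,"ax":0,"ay":0,"az":0,"hand":1}
    - {"dx":0,"dy":0,"dz":0,"ax":0,"ay":0,"az":0,"hand":1}

```text
clock: 48.08
ee_pos: [453.4, 101.2, 9.8]
eef_rot: [0.0, -0.691, 0.723, -0.0]
ft_force: [1.1, -0.0, -0.6]
finger_gap: 48.9
```

Emit:
step_arm:
  increments:
    - {"dx":0,"dy":0,"dz":0.1,"ax":0,"ay":0,"az":0,"hand":1}
    - {"dx":0,"dy":0,"dz":0,"ax":0,"ay":0,"az":0,"hand":1}
    - {"dx":0,"dy":0,"dz":0.1,"ax":0,"ay":0,"az":0,"hand":1}
    - {"dx":0,"dy":0,"dz":0,"ax":0,"ay":0,"az":0,"hand":1}
    - {"dx":0,"dy":0,"dz":0,"ax":0,"ay":0,"az":0,"hand":1}

```text
clock: 48.7
ee_pos: [453.2, 101.2, 5.6]
eef_rot: [-0.0, -0.691, 0.723, 0.0]
ft_force: [-0.2, -0.0, -3.5]
finger_gap: 48.9
```

Emit:
step_arm:
  increments:
    - {"dx":0,"dy":0,"dz":0.1,"ax":0,"ay":0,"az":0,"hand":1}
    - {"dx":0,"dy":0,"dz":0,"ax":0,"ay":0,"az":0,"hand":1}
    - {"dx":0,"dy":0,"dz":0.1,"ax":0,"ay":0,"az":0,"hand":1}
    - {"dx":0,"dy":0,"dz":0,"ax":0,"ay":0,"az":0,"hand":1}
    - {"dx":0,"dy":0,"dz":0,"ax":0,"ay":0,"az":0,"hand":1}

```text
clock: 49.32
ee_pos: [453.2, 101.2, 1.6]
eef_rot: [-0.0, -0.691, 0.723, 0.0]
ft_force: [-0.8, 0.8, -5.5]
finger_gap: 48.8
```

Emit:
step_arm:
  increments:
    - {"dx":0,"dy":0,"dz":0.1,"ax":0,"ay":0,"az":0,"hand":1}
    - {"dx":0,"dy":0,"dz":0,"ax":0,"ay":0,"az":0,"hand":1}
    - {"dx":0,"dy":0,"dz":0,"ax":0,"ay":0,"az":0,"hand":1}
    - {"dx":0,"dy":0,"dz":0,"ax":0,"ay":0,"az":0,"hand":1}
    - {"dx":0,"dy":0,"dz":0,"ax":0,"ay":0,"az":0,"hand":1}

```text
clock: 49.95
ee_pos: [453.5, 101.2, -0.0]
eef_rot: [0.0, -0.691, 0.723, -0.0]
ft_force: [-1.3, -0.3, 7.2]
finger_gap: 48.7
```

Emit:
step_arm:
  increments:
    - {"dx":0,"dy":0,"dz":0.1,"ax":0,"ay":0,"az":0,"hand":1}
    - {"dx":0,"dy":0,"dz":0,"ax":0,"ay":0,"az":0,"hand":1}
    - {"dx":0,"dy":0,"dz":0,"ax":0,"ay":0,"az":0,"hand":1}
    - {"dx":0,"dy":0,"dz":0,"ax":0,"ay":0,"az":0,"hand":1}
    - {"dx":0,"dy":0,"dz":0,"ax":0,"ay":0,"az":0,"hand":1}

```text
clock: 50.58
ee_pos: [453.6, 101.2, -0.1]
eef_rot: [0.001, -0.691, 0.723, -0.001]
ft_force: [-11.9, -1.2, 65.6]
finger_gap: 48.8
```

Emit:
step_arm:
  increments:
    - {"dx":0,"dy":0,"dz":-0.08,"ax":0,"ay":0,"az":0,"hand":1}
    - {"dx":0,"dy":0,"dz":0,"ax":0,"ay":0,"az":0,"hand":0.25}
    - {"dx":0,"dy":0,"dz":0,"ax":0,"ay":0,"az":0,"hand":0.25}
    - {"dx":0,"dy":0,"dz":0,"ax":0,"ay":0,"az":0,"hand":0.25}
    - {"dx":0,"dy":0,"dz":0,"ax":0,"ay":0,"az":0,"hand":0.25}

```text
clock: 51.2
ee_pos: [453.3, 101.2, -0.8]
eef_rot: [-0.0, -0.691, 0.723, 0.0]
ft_force: [0.0, 0.5, -0.7]
finger_gap: 63.6
```

Emit:
step_arm:
  increments:
    - {"dx":0,"dy":0,"dz":-1,"ax":0,"ay":0,"az":0,"hand":0.25}
    - {"dx":0,"dy":0,"dz":-1,"ax":0,"ay":0,"az":0,"hand":0.25}
    - {"dx":0,"dy":0,"dz":-1,"ax":0,"ay":0,"az":0,"hand":0.25}
    - {"dx":0,"dy":0,"dz":-1,"ax":0,"ay":0,"az":0,"hand":0.25}
    - {"dx":0,"dy":0,"dz":-1,"ax":0,"ay":0,"az":0,"hand":0.25}

```text
clock: 51.82
ee_pos: [453.2, 101.2, 100.0]
eef_rot: [-0.0, -0.691, 0.723, 0.0]
ft_force: [0.1, -0.6, -0.1]
finger_gap: 63.9
```

```bash
python3 plan.py 476 -388.5 100 -1.652;python3 -c "
from meas import *
import pickle
w=snap('wrist','w25.png');pickle.dump(w,open('w25.pkl','wb'));c=snap('scene','s25.png');a=cv2.imread('pics/s25.png');cv2.imwrite('pics/s25d.png',cv2.resize(a[150:235,235:335],None,fx=7,fy=7,interpolation=0))
t=snap('top','top3.png');rects(t,(360,180,420,235),34,120,60)"
```

```text
from [453.2 101.2 100. ] th -1.616 d [  22.8 -489.7    0. ] zax [-2.e-04 -0.e+00 -1.e+00] F [ 0.1 -0.6 -0.1] gap 63.9 t 51.83
az 0.24 shift before turn [24.41 -2.26 -0.  ] after turn [24.31 -3.12 -0.  ]
rect px [380.1 210.2] ctr [ 477.2 -390.7] size [51.6 81.6] long axis yaw -0.081
```

View pics/s25d.png

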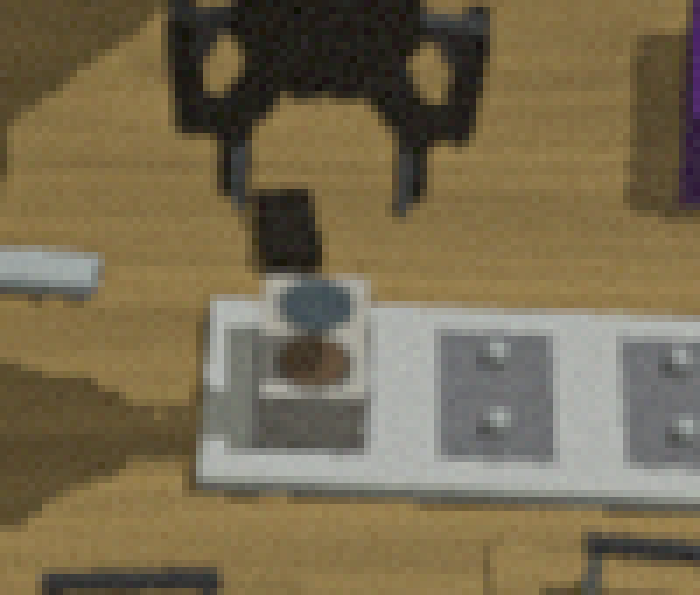

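View pics/w25.png

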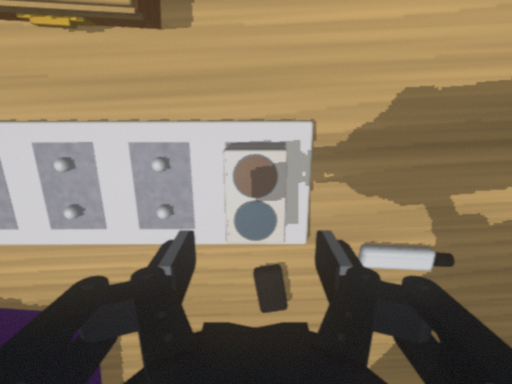

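View pics/top3.png

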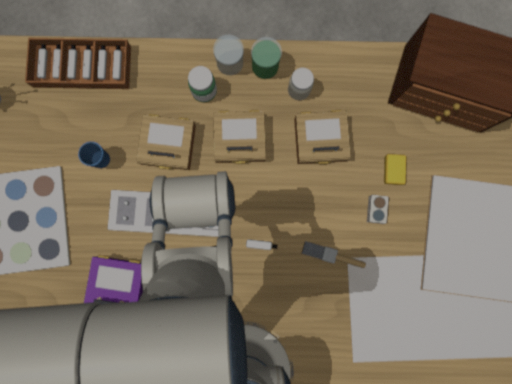

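Emit:
step_arm:
  increments:
    - {"dx":1,"dy":-0.12,"dz":0,"ax":0,"ay":0,"az":0.24,"hand":0.22}
    - {"dx":1,"dy":-0.13,"dz":0,"ax":0,"ay":0,"az":0,"hand":0.22}
    - {"dx":1,"dy":-0.13,"dz":0,"ax":0,"ay":0,"az":0,"hand":0.22}
    - {"dx":1,"dy":-0.13,"dz":0,"ax":0,"ay":0,"az":0,"hand":0.22}
    - {"dx":1,"dy":-0.13,"dz":0,"ax":0,"ay":0,"az":0,"hand":0.22}

```text
clock: 52.6
ee_pos: [458.2, -0.1, 98.4]
eef_rot: [-0.0, -0.678, 0.735, 0.001]
ft_force: [0.1, 0.4, -0.7]
finger_gap: 66.4
```

Emit:
step_arm:
  increments:
    - {"dx":1,"dy":-0.13,"dz":0,"ax":0,"ay":0,"az":0,"hand":0.22}
    - {"dx":1,"dy":-0.13,"dz":0,"ax":0,"ay":0,"az":0,"hand":0.22}
    - {"dx":1,"dy":-0.13,"dz":0,"ax":0,"ay":0,"az":0,"hand":0.22}
    - {"dx":1,"dy":-0.13,"dz":0,"ax":0,"ay":0,"az":0,"hand":0.22}
    - {"dx":1,"dy":-0.13,"dz":0,"ax":0,"ay":0,"az":0,"hand":0.22}

```text
clock: 53.22
ee_pos: [463.0, -100.7, 98.4]
eef_rot: [-0.0, -0.678, 0.735, 0.001]
ft_force: [-1.2, 0.4, -0.5]
finger_gap: 66.8
```

Emit:
step_arm:
  increments:
    - {"dx":1,"dy":-0.13,"dz":0,"ax":0,"ay":0,"az":0,"hand":0.22}
    - {"dx":1,"dy":-0.13,"dz":0,"ax":0,"ay":0,"az":0,"hand":0.22}
    - {"dx":1,"dy":-0.13,"dz":0,"ax":0,"ay":0,"az":0,"hand":0.22}
    - {"dx":1,"dy":-0.13,"dz":0,"ax":0,"ay":0,"az":0,"hand":0.22}
    - {"dx":1,"dy":-0.13,"dz":0,"ax":0,"ay":0,"az":0,"hand":0.22}

```text
clock: 53.85
ee_pos: [468.2, -202.1, 99.2]
eef_rot: [-0.0, -0.678, 0.735, 0.0]
ft_force: [0.2, -0.4, 0.4]
finger_gap: 66.8
```

Emit:
step_arm:
  increments:
    - {"dx":1,"dy":-0.13,"dz":0,"ax":0,"ay":0,"az":0,"hand":0.22}
    - {"dx":1,"dy":-0.13,"dz":0,"ax":0,"ay":0,"az":0,"hand":0.22}
    - {"dx":1,"dy":-0.13,"dz":0,"ax":0,"ay":0,"az":0,"hand":0.22}
    - {"dx":1,"dy":-0.13,"dz":0,"ax":0,"ay":0,"az":0,"hand":0.22}
    - {"dx":1,"dy":-0.13,"dz":0,"ax":0,"ay":0,"az":0,"hand":0.22}

```text
clock: 54.48
ee_pos: [473.1, -303.0, 99.4]
eef_rot: [0.0, -0.678, 0.735, -0.0]
ft_force: [-0.4, 0.4, -0.0]
finger_gap: 66.5
```

```bash
python3 plan.py 478.3 -389.3 100 -1.652
```

```text
from [ 473.1 -303.    99.4] th -1.652 d [  5.2 -86.3   0.6] zax [ 0. -0. -1.] F [-0.4  0.4 -0. ] gap 66.5 t 54.48
az -0.0 shift before turn [ 4.28 -0.61 -0.03] after turn [ 4.28 -0.61 -0.03]
```

Emit:
step_arm:
  increments:
    - {"dx":1,"dy":-0.13,"dz":0,"ax":0,"ay":0,"az":0,"hand":0.22}
    - {"dx":1,"dy":-0.13,"dz":0,"ax":0,"ay":0,"az":0,"hand":0.22}
    - {"dx":1,"dy":-0.13,"dz":0,"ax":0,"ay":0,"az":0,"hand":0.22}
    - {"dx":1,"dy":-0.13,"dz":0,"ax":0,"ay":0,"az":0,"hand":0.22}
    - {"dx":0.26,"dy":-0.05,"dz":0,"ax":0,"ay":0,"az":0,"hand":0.22}

```text
clock: 55.1
ee_pos: [477.5, -388.9, 99.3]
eef_rot: [-0.0, -0.677, 0.736, -0.0]
ft_force: [-1.1, -0.2, 0.4]
finger_gap: 66.2
```

Emit:
step_arm:
  increments:
    - {"dx":0,"dy":0,"dz":1,"ax":0,"ay":0,"az":0,"hand":0.22}
    - {"dx":0,"dy":0,"dz":1,"ax":0,"ay":0,"az":0,"hand":0.22}
    - {"dx":0,"dy":0,"dz":1,"ax":0,"ay":0,"az":0,"hand":0.22}
    - {"dx":0,"dy":0,"dz":0.4,"ax":0,"ay":0,"az":0,"hand":0.22}
    - {"dx":0,"dy":0,"dz":0,"ax":0,"ay":0,"az":0,"hand":0.22}

```text
clock: 55.72
ee_pos: [477.3, -387.2, 31.2]
eef_rot: [-0.0, -0.678, 0.735, 0.0]
ft_force: [0.1, 0.7, 0.3]
finger_gap: 66.3
```

```bash
python3 plan.py 478.3 -389.3 -12 -1.652; python3 - <<'E'
from meas import *
import pickle
w=snap('wrist','w26.png');pickle.dump(w,open('w26.pkl','wb'))
E
python3 wb.py w26.pkl 205 120 312 300 34
```

```text
from [ 477.3 -387.2   31.2] th -1.652 d [  1.   -2.1 -43.2] zax [-6.e-04  6.e-04 -1.e+00] F [0.1 0.7 0.3] gap 66.3 t 55.73
az -0.0 shift before turn [ 0.1  -0.06  2.16] after turn [ 0.1  -0.06  2.16]
rect px [254.3 207.1] ctr [ 481.7 -388.2] size [49.9 84.8] long axis yaw -0.092
(np.float64(257.56963139408145), np.float64(223.90177283582497))
(np.float64(257.22299746808835), np.float64(205.34093898267022))
```

View pics/w26.png

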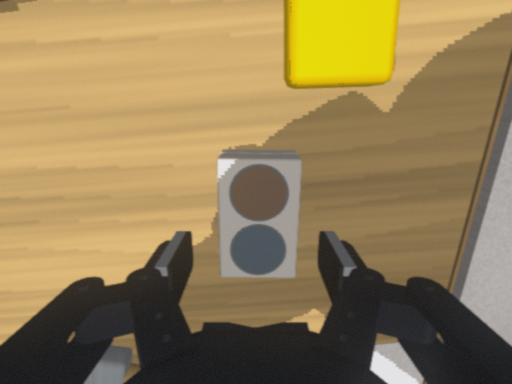

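Emit:
step_arm:
  increments:
    - {"dx":0.05,"dy":-0.14,"dz":0.5,"ax":0,"ay":0,"az":0.05,"hand":0.22}
    - {"dx":0,"dy":0,"dz":0.5,"ax":0,"ay":0,"az":0,"hand":0.22}
    - {"dx":0,"dy":0,"dz":0.5,"ax":0,"ay":0,"az":0,"hand":0.22}
    - {"dx":0,"dy":0,"dz":0.5,"ax":0,"ay":0,"az":0,"hand":0.22}
    - {"dx":0,"dy":0,"dz":0.15,"ax":0,"ay":0,"az":0,"hand":0.22}

```text
clock: 56.4
ee_pos: [479.7, -388.4, -12.6]
eef_rot: [-0.0, -0.675, 0.738, 0.001]
ft_force: [0.6, 0.5, -0.3]
finger_gap: 66.1
```

Emit:
step_arm:
  increments:
    - {"dx":0,"dy":0,"dz":0,"ax":0,"ay":0,"az":0,"hand":1}
    - {"dx":0,"dy":0,"dz":0,"ax":0,"ay":0,"az":0,"hand":1}
    - {"dx":0,"dy":0,"dz":0,"ax":0,"ay":0,"az":0,"hand":1}
    - {"dx":0,"dy":0,"dz":0,"ax":0,"ay":0,"az":0,"hand":1}
    - {"dx":0,"dy":0,"dz":0,"ax":0,"ay":0,"az":0,"hand":1}

```text
clock: 57.02
ee_pos: [480.2, -388.7, -11.5]
eef_rot: [0.0, -0.675, 0.738, -0.0]
ft_force: [-0.1, 0.1, 2.0]
finger_gap: 48.9
```

```bash
python3 plan.py 478.3 -389.3 -12 -1.652; python3 - <<'E'
from meas import *
import pickle
w=snap('wrist','w27.png');pickle.dump(w,open('w27.pkl','wb'))
E
```

```text
from [ 480.2 -388.7  -11.5] th -1.66 d [-1.9 -0.6 -0.5] zax [ 1.e-04 -1.e-04 -1.e+00] F [-0.1  0.1  2. ] gap 48.9 t 57.02
az -0.05 shift before turn [0.04 0.09 0.02] after turn [0.04 0.09 0.02]
```

View pics/w27.png

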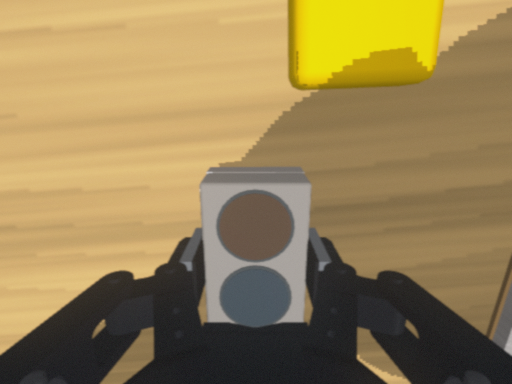

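Emit:
step_arm:
  increments:
    - {"dx":0,"dy":0,"dz":-0.5,"ax":0,"ay":0,"az":0,"hand":1}
    - {"dx":0,"dy":0,"dz":-1,"ax":0,"ay":0,"az":0,"hand":1}
    - {"dx":0,"dy":0,"dz":-1,"ax":0,"ay":0,"az":0,"hand":1}
    - {"dx":0,"dy":0,"dz":-1,"ax":0,"ay":0,"az":0,"hand":1}
    - {"dx":0,"dy":0,"dz":-1,"ax":0,"ay":0,"az":-0.29,"hand":1}

```text
clock: 57.7
ee_pos: [480.1, -388.7, 79.7]
eef_rot: [0.0, -0.691, 0.723, -0.0]
ft_force: [-0.8, -0.6, -1.3]
finger_gap: 48.7
```

Emit:
step_arm:
  increments:
    - {"dx":-1,"dy":0.1,"dz":0,"ax":0,"ay":0,"az":0,"hand":1}
    - {"dx":-1,"dy":0.1,"dz":0,"ax":0,"ay":0,"az":0,"hand":1}
    - {"dx":-1,"dy":0.1,"dz":0,"ax":0,"ay":0,"az":0,"hand":1}
    - {"dx":-1,"dy":0.1,"dz":0,"ax":0,"ay":0,"az":0,"hand":1}
    - {"dx":-1,"dy":0.1,"dz":0,"ax":0,"ay":0,"az":0,"hand":1}

```text
clock: 58.32
ee_pos: [474.6, -286.7, 78.2]
eef_rot: [-0.0, -0.691, 0.723, 0.0]
ft_force: [0.0, -0.1, -0.8]
finger_gap: 48.6
```

Emit:
step_arm:
  increments:
    - {"dx":-1,"dy":0.1,"dz":0,"ax":0,"ay":0,"az":0,"hand":1}
    - {"dx":-1,"dy":0.1,"dz":0,"ax":0,"ay":0,"az":0,"hand":1}
    - {"dx":-1,"dy":0.1,"dz":0,"ax":0,"ay":0,"az":0,"hand":1}
    - {"dx":-1,"dy":0.1,"dz":0,"ax":0,"ay":0,"az":0,"hand":1}
    - {"dx":-1,"dy":0.1,"dz":0,"ax":0,"ay":0,"az":0,"hand":1}

```text
clock: 58.95
ee_pos: [469.2, -186.7, 78.4]
eef_rot: [0.0, -0.691, 0.723, -0.0]
ft_force: [0.6, 0.9, -0.7]
finger_gap: 48.6
```

```bash
python3 plan.py 459 200 80 -1.616
```

```text
from [ 469.2 -186.7   78.4] th -1.617 d [-10.2 386.7   1.6] zax [ 1.e-04 -1.e-04 -1.e+00] F [ 0.6  0.9 -0.7] gap 48.6 t 58.95
az -0.0 shift before turn [-19.29   1.39  -0.08] after turn [-19.29   1.39  -0.08]
```

Emit:
step_arm:
  increments:
    - {"dx":-1,"dy":0.1,"dz":0,"ax":0,"ay":0,"az":0,"hand":1}
    - {"dx":-1,"dy":0.1,"dz":0,"ax":0,"ay":0,"az":0,"hand":1}
    - {"dx":-1,"dy":0.1,"dz":0,"ax":0,"ay":0,"az":0,"hand":1}
    - {"dx":-1,"dy":0.1,"dz":0,"ax":0,"ay":0,"az":0,"hand":1}
    - {"dx":-1,"dy":0.1,"dz":0,"ax":0,"ay":0,"az":0,"hand":1}

```text
clock: 59.58
ee_pos: [463.8, -86.3, 78.4]
eef_rot: [0.0, -0.691, 0.723, -0.0]
ft_force: [-1.4, 0.0, -1.3]
finger_gap: 48.9
```

Emit:
step_arm:
  increments:
    - {"dx":-1,"dy":0.1,"dz":0,"ax":0,"ay":0,"az":0,"hand":1}
    - {"dx":-1,"dy":0.1,"dz":0,"ax":0,"ay":0,"az":0,"hand":1}
    - {"dx":-1,"dy":0.1,"dz":0,"ax":0,"ay":0,"az":0,"hand":1}
    - {"dx":-1,"dy":0.1,"dz":0,"ax":0,"ay":0,"az":0,"hand":1}
    - {"dx":-1,"dy":0.1,"dz":0,"ax":0,"ay":0,"az":0,"hand":1}

```text
clock: 60.2
ee_pos: [458.2, 14.0, 78.4]
eef_rot: [0.0, -0.691, 0.723, -0.0]
ft_force: [-0.6, -0.4, -1.2]
finger_gap: 48.6
```

Emit:
step_arm:
  increments:
    - {"dx":-1,"dy":0.05,"dz":0,"ax":0,"ay":0,"az":0,"hand":1}
    - {"dx":-1,"dy":0.05,"dz":0,"ax":0,"ay":0,"az":0,"hand":1}
    - {"dx":-1,"dy":0.05,"dz":0,"ax":0,"ay":0,"az":0,"hand":1}
    - {"dx":-1,"dy":0.05,"dz":0,"ax":0,"ay":0,"az":0,"hand":1}
    - {"dx":-1,"dy":0.05,"dz":0,"ax":0,"ay":0,"az":0,"hand":1}

```text
clock: 60.82
ee_pos: [457.7, 114.1, 78.4]
eef_rot: [0.0, -0.691, 0.723, -0.0]
ft_force: [1.0, -1.2, -2.1]
finger_gap: 48.3
```

Emit:
step_arm:
  increments:
    - {"dx":-1,"dy":0.05,"dz":0,"ax":0,"ay":0,"az":0,"hand":1}
    - {"dx":-1,"dy":0,"dz":0,"ax":0,"ay":0,"az":0,"hand":1}
    - {"dx":-1,"dy":0,"dz":0,"ax":0,"ay":0,"az":0,"hand":1}
    - {"dx":-1,"dy":0,"dz":0,"ax":0,"ay":0,"az":0,"hand":1}
    - {"dx":-1,"dy":0,"dz":0,"ax":0,"ay":0,"az":0,"hand":1}

```text
clock: 61.45
ee_pos: [461.1, 214.0, 78.4]
eef_rot: [0.0, -0.691, 0.723, -0.0]
ft_force: [0.0, -0.2, -1.3]
finger_gap: 48.9
```

```bash
python3 plan.py 460 274 80 -1.616; python3 - <<'E'
from meas import *
import pickle
w=snap('wrist','w28.png');pickle.dump(w,open('w28.pkl','wb'))
E
```

```text
from [461.1 214.   78.4] th -1.616 d [-1.1 60.   1.6] zax [ 0.  0. -1.] F [ 0.  -0.2 -1.3] gap 48.9 t 61.45
az -0.0 shift before turn [-2.99  0.19 -0.08] after turn [-2.99  0.19 -0.08]
```

View pics/w28.png

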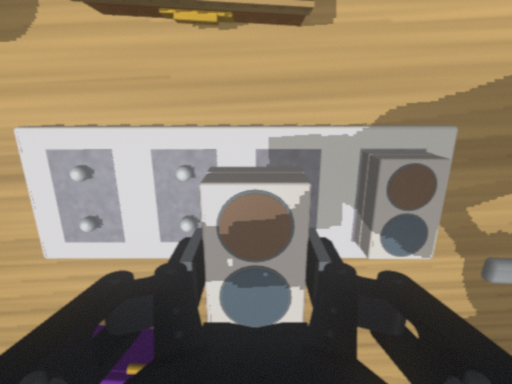

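Emit:
step_arm:
  increments:
    - {"dx":-1,"dy":0.07,"dz":0,"ax":0,"ay":0,"az":0,"hand":1}
    - {"dx":-1,"dy":0.06,"dz":0,"ax":0,"ay":0,"az":0,"hand":1}
    - {"dx":-1,"dy":0.06,"dz":0.8,"ax":0,"ay":0,"az":0,"hand":1}
    - {"dx":0,"dy":0,"dz":0.9,"ax":0,"ay":0,"az":0,"hand":1}
    - {"dx":0,"dy":0,"dz":0.8,"ax":0,"ay":0,"az":0,"hand":1}

```text
clock: 62.12
ee_pos: [460.0, 273.4, 26.8]
eef_rot: [-0.0, -0.691, 0.723, 0.0]
ft_force: [0.4, 0.8, -2.1]
finger_gap: 48.8
```

Emit:
step_arm:
  increments:
    - {"dx":0,"dy":0,"dz":0.3,"ax":0,"ay":0,"az":0,"hand":1}
    - {"dx":0,"dy":0,"dz":0,"ax":0,"ay":0,"az":0,"hand":1}
    - {"dx":0,"dy":0,"dz":0,"ax":0,"ay":0,"az":0,"hand":1}
    - {"dx":0,"dy":0,"dz":0,"ax":0,"ay":0,"az":0,"hand":1}
    - {"dx":0,"dy":0,"dz":0,"ax":0,"ay":0,"az":0,"hand":1}

```text
clock: 62.75
ee_pos: [460.7, 272.9, 22.7]
eef_rot: [0.0, -0.691, 0.723, -0.0]
ft_force: [-0.5, -0.8, -1.4]
finger_gap: 48.7
```

```bash
python3 plan.py 460 274 12 -1.616; python3 - <<'E'
from meas import *
import pickle
w=snap('wrist','w29.png');pickle.dump(w,open('w29.pkl','wb'))
g=cv2.cvtColor(w['img'],cv2.COLOR_RGB2GRAY)
print(g[158:164,195:310:3].tolist()[2]); print(g[150:195,255].tolist()); print(g[190,190:325:1].tolist())
E
```

```text
from [460.7 272.9  22.7] th -1.617 d [ -0.7   1.1 -10.7] zax [ 5.e-04  2.e-04 -1.e+00] F [-0.5 -0.8 -1.4] gap 48.7 t 62.75
az -0.0 shift before turn [-0.05  0.04  0.54] after turn [-0.05  0.04  0.54]
[216, 216, 216, 216, 216, 217, 163, 156, 152, 150, 146, 149, 144, 106, 107, 105, 106, 108, 108, 104, 103, 103, 101, 101, 101, 103, 106, 107, 106, 105, 104, 104, 104, 106, 116, 160, 159, 159, 160]
[216, 216, 208, 177, 161, 159, 153, 128, 110, 106, 103, 104, 103, 104, 102, 104, 102, 102, 102, 102, 103, 106, 113, 106, 100, 102, 103, 101, 103, 100, 100, 106, 127, 160, 189, 205, 214, 214, 204, 166, 128, 123, 123, 114, 116]
[218, 216, 217, 217, 216, 215, 217, 217, 213, 205, 201, 209, 210, 200, 201, 213, 217, 216, 217, 215, 216, 216, 215, 216, 217, 215, 216, 216, 215, 215, 216, 216, 215, 215, 215, 215, 215, 214, 216, 215, 216, 216, 215, 215, 216, 215, 214, 215, 216, 214, 215, 214, 209, 202, 197, 184, 166, 155, 149, 143, 141, 137, 134, 130, 127, 128, 132, 134, 138, 140, 144, 143, 147, 162, 177, 182, 178, 185, 205, 213, 213, 214, 214, 215, 213, 214, 215, 215, 214, 213, 213, 214, 213, 213, 213, 213, 214, 213, 213, 213, 213, 213, 213, 213, 213, 213, 213, 213, 213, 212, 212, 213, 212, 211, 211, 211, 206, 200, 190, 170, 152, 151, 158, 159, 161, 159, 160, 158, 158, 158, 159, 159, 159, 159, 159]
```

View pics/w29.png

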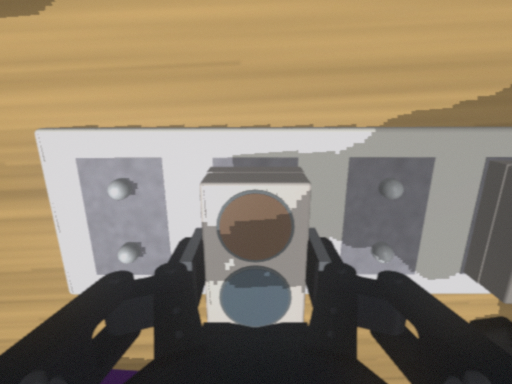

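```bash
python3 - <<'E'
from h import *
import pickle
c=pickle.load(open('w29.pkl','rb'))
def mid(a,b,z):
    A,B=ray(c,*a,z),ray(c,*b,z); print(A.round(1),B.round(1)); return (A+B)/2
m=mid((212.3,157),(298.5,157),12); b=mid((201,183.5),(310,183.5),68.5)
u=np.array([np.cos(-.045),np.sin(-.045)])
print('plate c',m[:2]-42.1*u,'block c',b[:2]-40*u)
E
```

```text
[502.1 299.4  12. ] [499.6 245.1  12. ]
[500.2 296.3  68.5] [498.  248.3  68.5]
plate c [458.80210437 274.12194762] block c [459.16041138 274.0894444 ]
```

Emit:
step_arm:
  increments:
    - {"dx":0,"dy":0.02,"dz":0.2,"ax":0,"ay":0,"az":0,"hand":1}
    - {"dx":0,"dy":0,"dz":0.2,"ax":0,"ay":0,"az":0,"hand":1}
    - {"dx":0,"dy":0,"dz":0.2,"ax":0,"ay":0,"az":0,"hand":1}
    - {"dx":0,"dy":0,"dz":0,"ax":0,"ay":0,"az":0,"hand":1}
    - {"dx":0,"dy":0,"dz":0,"ax":0,"ay":0,"az":0,"hand":1}

```text
clock: 63.42
ee_pos: [460.1, 272.9, 10.3]
eef_rot: [-0.0, -0.691, 0.723, 0.0]
ft_force: [0.8, -0.4, -1.7]
finger_gap: 48.8
```

Emit:
step_arm:
  increments:
    - {"dx":0,"dy":0,"dz":0.1,"ax":0,"ay":0,"az":0,"hand":1}
    - {"dx":0,"dy":0,"dz":0,"ax":0,"ay":0,"az":0,"hand":1}
    - {"dx":0,"dy":0,"dz":0.1,"ax":0,"ay":0,"az":0,"hand":1}
    - {"dx":0,"dy":0,"dz":0,"ax":0,"ay":0,"az":0,"hand":1}
    - {"dx":0,"dy":0,"dz":0,"ax":0,"ay":0,"az":0,"hand":1}

```text
clock: 64.05
ee_pos: [460.1, 272.9, 6.3]
eef_rot: [-0.0, -0.691, 0.723, 0.0]
ft_force: [-0.8, 0.7, -3.2]
finger_gap: 48.7
```

Emit:
step_arm:
  increments:
    - {"dx":0,"dy":0,"dz":0.1,"ax":0,"ay":0,"az":0,"hand":1}
    - {"dx":0,"dy":0,"dz":0,"ax":0,"ay":0,"az":0,"hand":1}
    - {"dx":0,"dy":0,"dz":0.1,"ax":0,"ay":0,"az":0,"hand":1}
    - {"dx":0,"dy":0,"dz":0,"ax":0,"ay":0,"az":0,"hand":1}
    - {"dx":0,"dy":0,"dz":0,"ax":0,"ay":0,"az":0,"hand":1}

```text
clock: 64.68
ee_pos: [460.0, 272.9, 2.2]
eef_rot: [-0.0, -0.691, 0.723, 0.0]
ft_force: [-0.4, 1.7, -5.5]
finger_gap: 49.0
```

Emit:
step_arm:
  increments:
    - {"dx":0,"dy":0,"dz":0.05,"ax":0,"ay":0,"az":0,"hand":1}
    - {"dx":0,"dy":0,"dz":0,"ax":0,"ay":0,"az":0,"hand":1}
    - {"dx":0,"dy":0,"dz":0.03,"ax":0,"ay":0,"az":0,"hand":1}
    - {"dx":0,"dy":0,"dz":0,"ax":0,"ay":0,"az":0,"hand":1}
    - {"dx":0,"dy":0,"dz":0,"ax":0,"ay":0,"az":0,"hand":1}

```text
clock: 65.3
ee_pos: [460.2, 272.9, 0.8]
eef_rot: [0.0, -0.691, 0.723, -0.0]
ft_force: [-1.5, 0.8, 2.4]
finger_gap: 48.6
```

Emit:
step_arm:
  increments:
    - {"dx":0,"dy":0,"dz":0.03,"ax":0,"ay":0,"az":0,"hand":1}
    - {"dx":0,"dy":0,"dz":0,"ax":0,"ay":0,"az":0,"hand":1}
    - {"dx":0,"dy":0,"dz":0,"ax":0,"ay":0,"az":0,"hand":1}
    - {"dx":0,"dy":0,"dz":0,"ax":0,"ay":0,"az":0,"hand":1}
    - {"dx":0,"dy":0,"dz":0,"ax":0,"ay":0,"az":0,"hand":1}

```text
clock: 65.92
ee_pos: [460.2, 272.9, 0.5]
eef_rot: [0.0, -0.691, 0.723, -0.0]
ft_force: [-1.0, -0.9, 10.3]
finger_gap: 48.7
```

Emit:
step_arm:
  increments:
    - {"dx":0,"dy":0,"dz":0.03,"ax":0,"ay":0,"az":0,"hand":1}
    - {"dx":0,"dy":0,"dz":0,"ax":0,"ay":0,"az":0,"hand":1}
    - {"dx":0,"dy":0,"dz":0,"ax":0,"ay":0,"az":0,"hand":1}
    - {"dx":0,"dy":0,"dz":0,"ax":0,"ay":0,"az":0,"hand":1}
    - {"dx":0,"dy":0,"dz":0,"ax":0,"ay":0,"az":0,"hand":1}

```text
clock: 66.55
ee_pos: [460.3, 272.9, 0.5]
eef_rot: [0.0, -0.691, 0.723, -0.0]
ft_force: [-4.4, -2.1, 23.2]
finger_gap: 48.9
```

Emit:
step_arm:
  increments:
    - {"dx":0,"dy":0,"dz":-0.04,"ax":0,"ay":0,"az":0,"hand":1}
    - {"dx":0,"dy":0,"dz":0,"ax":0,"ay":0,"az":0,"hand":0.25}
    - {"dx":0,"dy":0,"dz":0,"ax":0,"ay":0,"az":0,"hand":0.25}
    - {"dx":0,"dy":0,"dz":0,"ax":0,"ay":0,"az":0,"hand":0.25}
    - {"dx":0,"dy":0,"dz":0,"ax":0,"ay":0,"az":0,"hand":0.25}

```text
clock: 67.18
ee_pos: [460.1, 272.9, 0.3]
eef_rot: [-0.0, -0.691, 0.723, 0.0]
ft_force: [0.3, -0.2, 0.2]
finger_gap: 64.1
```

Emit:
step_arm:
  increments:
    - {"dx":0,"dy":0,"dz":-1,"ax":0,"ay":0,"az":0,"hand":0.25}
    - {"dx":0,"dy":0,"dz":-1,"ax":0,"ay":0,"az":0,"hand":0.25}
    - {"dx":0,"dy":0,"dz":-1,"ax":0,"ay":0,"az":0,"hand":0.25}
    - {"dx":0,"dy":0,"dz":-1,"ax":0,"ay":0,"az":0,"hand":0.25}
    - {"dx":0,"dy":0,"dz":-1,"ax":0,"ay":0,"az":0,"hand":0.25}

```text
clock: 67.8
ee_pos: [460.0, 272.9, 101.0]
eef_rot: [-0.0, -0.691, 0.723, 0.0]
ft_force: [-0.1, 0.9, -1.1]
finger_gap: 64.3
```

Emit:
step_arm:
  increments:
    - {"dx":0.3,"dy":1,"dz":-1,"ax":0,"ay":0,"az":0,"hand":0.25}
    - {"dx":0.3,"dy":1,"dz":-1,"ax":0,"ay":0,"az":0,"hand":0.25}
    - {"dx":0.3,"dy":1,"dz":-1,"ax":0,"ay":0,"az":0,"hand":0.25}
    - {"dx":0.3,"dy":0.5,"dz":-1,"ax":0,"ay":0,"az":0,"hand":0.25}
    - {"dx":0,"dy":0,"dz":-1,"ax":0,"ay":0,"az":0,"hand":0.25}

```text
clock: 68.42
ee_pos: [388.1, 251.7, 201.0]
eef_rot: [-0.0, -0.691, 0.723, 0.0]
ft_force: [1.3, 0.5, 0.1]
finger_gap: 64.4
```

```bash
python3 plan.py 460 274 12 -1.616; python3 - <<'E'
from meas import *
import pickle
w=snap('wrist','w30.png');pickle.dump(w,open('w30.pkl','wb'))
c=snap('scene','s30.png');pickle.dump(c,open('s30.pkl','wb'));snap('top','top4.png')
a=cv2.imread('pics/s30.png');cv2.imwrite('pics/s30e.png',cv2.resize(a[180:290,120:390],None,fx=2.9,fy=2.9,interpolation=2))
E
```

```text
from [388.1 251.7 201. ] th -1.616 d [  71.9   22.3 -189. ] zax [-5.e-04 -2.e-04 -1.e+00] F [1.3 0.5 0.1] gap 64.4 t 68.42
az -0.0 shift before turn [-1.28 -3.54  9.45] after turn [-1.28 -3.54  9.45]
```

View pics/w30.png

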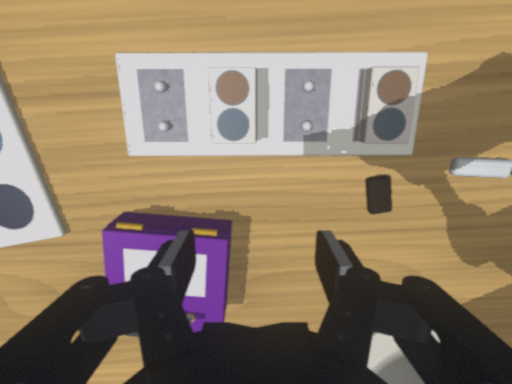

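View pics/s30e.png

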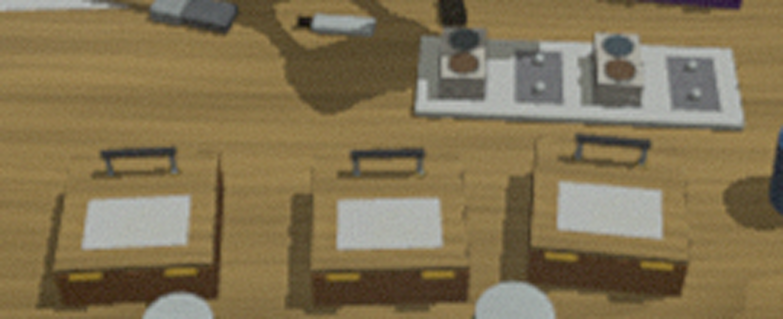

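View pics/top4.png

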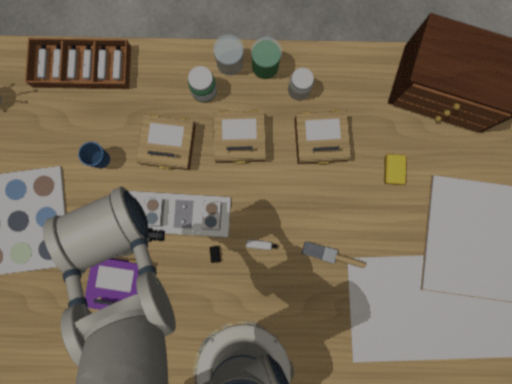

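View pics/s30.png

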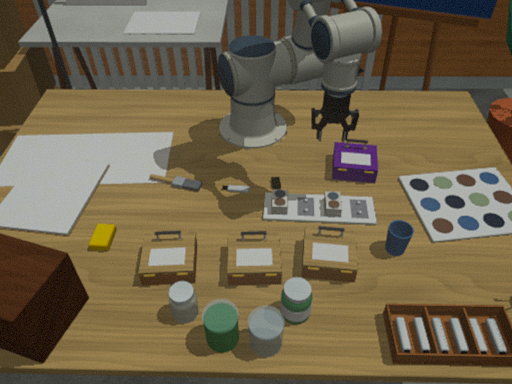

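```bash
python3 - <<'E'
from h import *
import pickle
for f in ('scene0.pkl','s30.pkl'):
    c=pickle.load(open(f,'rb')); im=c['img'].astype(int)
    for n,x,y in (('R',643.9,-224),('M',644.2,22),('L',625.7,244.7)):
        u,v=proj(c,[x,y,92]); 
        m=[]
        for du in range(-8,9):
            col=im[int(v)-7:int(v)+8,int(round(u))+du]; b=col.sum(1); w=np.clip(np.percentile(b,60)-60-b,0,None)
            if w.sum()>0: m.append((w*np.arange(int(v)-7,int(v)+8)).sum()/w.sum())
        vm=np.median(m); zs=np.arange(80,120,.5); vv=[proj(c,[x,y,z])[1] for z in zs]
        print(f,n,round(vm,2),'z',zs[np.argmin(abs(np.array(vv)-vm))])
E
```

```text
scene0.pkl R 232.4 z 89.0
scene0.pkl M 233.38 z 89.5
scene0.pkl L 228.62 z 93.5
s30.pkl R 232.41 z 88.5
s30.pkl M 233.53 z 89.0
s30.pkl L 228.74 z 93.0
```

```bash
python3 - <<'E'
from meas import *
import pickle
for f in ('scene0.pkl','s30.pkl'):
    c=pickle.load(open(f,'rb')); im=c['img'].astype(int)
    for n,x,y,vm0 in (('R',643.9,-224,0),('M',644.2,22,0),('L',625.7,244.7,0)):
        u,v=proj(c,[x,y,92]); m=[]
        for du in range(-8,9):
            col=im[int(v)-7:int(v)+8,int(round(u))+du]; b=col.sum(1); w=np.clip(np.percentile(b,60)-60-b,0,None)
            if w.sum()>0: m.append((w*np.arange(int(v)-7,int(v)+8)).sum()/w.sum())
        bar=ray(c,u,np.median(m),90.5)
        uu,vv=proj(c,[x+63,y,60.5]); x0,y0,x1,y1=int(uu)-26,int(vv)-16,int(uu)+26,int(vv)+16
        hsv=cv2.cvtColor(c['img'][y0:y1,x0:x1],cv2.COLOR_RGB2HSV); k=((hsv[...,2]>140)&(hsv[...,1]<50)).astype(np.uint8)
        cs,_=cv2.findContours(k,cv2.RETR_EXTERNAL,cv2.CHAIN_APPROX_NONE); k=max(cs,key=cv2.contourArea)
        W=np.array([ray(c,a+x0,b+y0,60.5)[:2] for a,b in k[:,0,:]],np.float32); r=cv2.minAreaRect(W)
        print(f,n,'bar',bar.round(1),'label',np.round(r[0],1),np.round(r[1],1),'dist',round(float(np.hypot(*(bar[:2]-r[0]))),1))
E
```

```text
scene0.pkl R bar [ 645.4 -224.    90.5] label [ 707.2 -222.6] [ 61.5 100.7] dist 61.8
scene0.pkl M bar [644.9  22.   90.5] label [702.9  23.1] [ 64.8 100.1] dist 58.1
scene0.pkl L bar [622.9 245.1  90.5] label [682.2 238.3] [100.6  64.9] dist 59.7
s30.pkl R bar [ 645.5 -224.    90.5] label [ 707.2 -222.6] [ 61.4 100.7] dist 61.7
s30.pkl M bar [645.5  22.   90.5] label [704.1  23.2] [ 60.2 101.9] dist 58.7
s30.pkl L bar [623.4 245.1  90.5] label [684.1 238. ] [101.   61.3] dist 61.2
```

```bash
python3 -c "
from h import *
s=read_state();print(s['clock'],s['ft_force'],s['ee_pos']);print(hand_in())"
```

```text
68.575 [ 0.11219832  0.56698138 -0.29560723] [389.52110279 252.33736278 200.9620227 ]
the job is handed in; nothing more can be done
None
```

I handed the job in at 68.6 s, with the gripper clear of everything.

**Cases**
- I tugged all three handles by about 2 cm. The right case was already latched.
- The middle and left lids came up instead. I pressed each down to about 23–27 N, tugged again, and both handles then drew out at about 9 N with the lid flat.
- Once all three stood out, I pushed each back in, to 21–28 N against the stop.
- In the last scene picture all three bars sit at stowed height. The two lids that had been ajar now look shut: their label outlines shrank from about 65 to 61 mm.

**Blocks**
- I found only two blocks, and no third one anywhere in view. They are pressed onto places 3 and 1, and both stopped moving at flush height.
- The cup, tube, brush and sponge were not touched, nor was the purple case.

**What disagreed**
- **First pinch:** it closed above the bar. The fingertips turned out to be 20–25 mm behind the reported tool point, not 11 mm ahead of it, so I worked from measured heights instead.
- **Press force:** the final press on the first block briefly reached 66 N at the wrist. That is under the 120 N limit, and the force went through the fingers holding the block rather than the gripper's body.
- **Bar position:** the middle bar measured about 2–3 mm nearer its label than the other two. A drawn-out handle would have shown about 24 mm.

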